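# Gauge the mill's adapter sleeves and sort them

## Robot

A 6-joint arm with a two-finger parallel gripper is mounted at the origin on the work surface. World frame = base frame: x ahead of the robot, y to its left, z up, the work surface at z = 0. Lengths are in m, angles in rad, forces in N, time in s.
With the tool pointing down it reaches from about 0.375 to 0.975 m from the base axis. Payload 3.8 kg.
Tool frame: the origin (TCP) lies at the very end of the fingers, on their centre line; the grasp point (between the pads) lies 19 mm behind it; z points along the fingers, y is the direction in which the jaws open and shut (so a half turn about z gives the same grasp; the last joint's range is limited). The gripper opens to 85 mm and grips with 20 to 120 N. Pads are 22 mm wide; open, the fingers measure 114 mm over their backs; the gripper's body (76 mm by 85 mm) begins 54 mm behind the grasp point. The pads swing forward as they close: fully open they stand 13 mm farther back than shut.
Start: joints at [1.165, 0.264, 1.604, -0, 1.274, -0.037], TCP at [0.243, 0.63, 0.207] pointing down, gripper open.
Joint ranges: [-2.63, 2.63], [-0.94, 2.18], [0.31, 2.57], [-1.31, 4.45], [0, 2.66], [-2.55, 2.55]. Speed limits (rad/s): [2.57, 2.57, 3.14, 3.14, 3.14, 3.14].

## Interface

Orientations are given as a rotation vector (axis times angle).
In Python, from workcell import bot, read_camera, finish_job gives the robot as it stands. The module is installed in compiled form; this text tells all that it offers.
- The arm moves only by the tool servo_tool, never from a script. Its argument "targets" is text: rows parted by semicolons, each of 7 numbers parted by spaces: the turn, a rotation vector about the tool's x, y, z in rad, then the shift along the tool's x, y, z in mm, then the finger opening in mm, from 0 to 85.4. In form: wx wy wz x y z gripper; .... A call has 1 to 8 rows; each row shifts and turns the pose as measured when the row begins, along the tool's axes as they then stand; what a row does not reach is not made up. A row lasts 1/12 s, in which the tool goes at most 41.7 mm and 7.16 degrees, less where a joint would pass 70% of its speed; a pose out of reach is approached as far as the arm can. A call is refused whole if a number of a shift passes 41.7 or a number of a turn 0.125, either way. A call with a gripper value outside its range is refused whole. The fingers move at their own pace and stop on an object; "newtons" is the grip in N (left out, the last holds). Time passes only in rows, so rows that do not move let the fingers close. It gives the time, the measured TCP pose, the force and the opening at its end, in the units of the state.
- bot.read_state(): the state, without advancing time (a new reading comes with each control period).
- read_camera(name): name is "scene" or "side" or "wrist"; returns a dict with "image" (400x640x3 uint8, red, green, blue), "mtx" (3x3 intrinsics, pixels), "k1" (the pictures are not rectified: a ray, as slopes to the right and down, at radius r is drawn at 1 + k1 r^2 times it, then the intrinsics apply), "eye" and "orientation" of the camera in the world; the wrist camera has in their place "T_tool_cam" (4x4, takes a point from camera to tool coordinates, whose origin is the TCP and whose axes are the flange's). Camera axes: x right, y up, looking along -z (the intrinsics and any distortion apply to the point x, -y, -z); pixel columns grow to the right and rows downward; lengths in m; the calibration is good to about 2 mm. A picture is of the moment at which its call begins: read the wrist's pose just before it. There is no depth.
- finish_job(): hands the job in, once; it reports no verdict.
The state is a dict: "time": time; "q": joint angles; "joint_vel": joint speeds; "joint_torque": joint torques, N m; "tool_pos": TCP position; "tcp_rot": TCP orientation; "wrist_force": force on the tool from outside, world axes, zero at the start; "torque": the same for the moment, N m; "width": opening from 0.0 (shut) to 1.0 (fully open).
Only numpy, scipy, OpenCV 4.12 (cv2) and the standard library are available. Lean on these libraries where they do the work, as an engineer would, in place of code of your own. Each camera call takes 0.05 s, during which the arm holds its last target.

## Task

First swing the mill's control lever round to the white idle mark. Then, one at a time in the order white, blue, yellow, orange, green, black (whichever of them are there), slide each adapter sleeve onto the gauge pin and let go so that it rests by its own weight: if it goes fully down onto the plate put it in the green tray, if it hangs up part-way put it in the red tray. Once all are sorted, swing the lever round to the green ready mark, and leave the other things on the bench undisturbed.

Things in the scene. Friction and masses are not known exactly. Their poses are not given: they have to be found in the camera images.
- white_1: adapter sleeve, all white plastic: round tube standing on end, 42 mm outside diameter, 34 long, bore 21, about 55 g. Origin: centre of its underside, z up the bore. Exactly one of white_1 and white_2 is there (the other reads None); the number says nothing about fit. A faulty one looks the same outside but has a shoulder (8 mm hole) left in its bore at mid length.
- white_2: adapter sleeve, all white plastic: round tube standing on end, 42 mm outside diameter, 34 long, bore 21, about 55 g. Origin: centre of its underside, z up the bore. Exactly one of white_1 and white_2 is there (the other reads None); the number says nothing about fit. A faulty one looks the same outside but has a shoulder (8 mm hole) left in its bore at mid length.
- blue_1: adapter sleeve, all blue plastic: round tube standing on end, 42 mm outside diameter, 34 long, bore 21, about 55 g. Origin: centre of its underside, z up the bore. Exactly one of blue_1 and blue_2 is there (the other reads None); the number says nothing about fit. A faulty one looks the same outside but has a shoulder (8 mm hole) left in its bore at mid length.
- blue_2: adapter sleeve, all blue plastic: round tube standing on end, 42 mm outside diameter, 34 long, bore 21, about 55 g. Origin: centre of its underside, z up the bore. Exactly one of blue_1 and blue_2 is there (the other reads None); the number says nothing about fit. A faulty one looks the same outside but has a shoulder (8 mm hole) left in its bore at mid length.
- yellow: adapter sleeve, all yellow plastic: round tube standing on end, 42 mm outside diameter, 34 long, bore 21, about 55 g. Origin: centre of its underside, z up the bore. Two or three of yellow, orange, green and black are there (the others read None). A faulty one looks the same outside but has a shoulder (8 mm hole) left in its bore at mid length.
- orange: adapter sleeve, all orange plastic: round tube standing on end, 42 mm outside diameter, 34 long, bore 21, about 55 g. Origin: centre of its underside, z up the bore. Two or three of yellow, orange, green and black are there (the others read None). A faulty one looks the same outside but has a shoulder (8 mm hole) left in its bore at mid length.
- green: adapter sleeve, all green plastic: round tube standing on end, 42 mm outside diameter, 34 long, bore 21, about 55 g. Origin: centre of its underside, z up the bore. Two or three of yellow, orange, green and black are there (the others read None). A faulty one looks the same outside but has a shoulder (8 mm hole) left in its bore at mid length.
- black: adapter sleeve, all black plastic: round tube standing on end, 42 mm outside diameter, 34 long, bore 21, about 55 g. Origin: centre of its underside, z up the bore. Two or three of yellow, orange, green and black are there (the others read None). A faulty one looks the same outside but has a shoulder (8 mm hole) left in its bore at mid length.
- gauge_seat (a point): foot of the gauge pin, on top of the square steel plate (90 by 90 by 15 mm, fixed; this point is 15 mm above the bench). The dark steel pin stands upright here: 18 mm diameter, 30 mm tall, its top 6 mm tapering to a flat tip of 10 mm diameter.
- gauge_tip (a point): centre of the gauge pin's flat tip, 30 mm above the plate. A good sleeve drops until its underside is on the plate (its top then 4 mm above the pin's tip); a faulty one stops on the tip with its underside about 16 mm above the plate and stands there, perhaps a little tilted.
- tray_green_in (a point): green plastic tray, fixed, for the sleeves that fit; 120 (x) by 210 (y) mm outside, walls 5 mm thick, rim 27 mm above the bench. This point: centre of its inner floor (110 by 200 mm), 5 mm above the bench; x, y along its sides; yaw varies a little.
- tray_red_in (a point): red plastic tray, fixed, for the sleeves that do not fit; 120 (x) by 210 (y) mm outside, walls 5 mm thick, rim 27 mm above the bench. This point: centre of its inner floor (110 by 200 mm), 5 mm above the bench; x, y along its sides; yaw varies a little.
- pod_hinge (a point): the lever's pivot, on the deck of the grey control pod (fixed box 170 (x) by 210 (y) mm, deck 60 mm above the bench, where this point lies; the pod's centre is 50 mm from the pivot towards -x of this frame). Frame z is up, yaw is the pod's. The lever swings level about z. Three coloured marks radiate from it on the deck.
- lever_knob (a point): grip point of the black lever's upright round knob: knob 18 mm diameter, its axis 85 mm from the pivot, from 74 mm to its top 116 mm above the bench; this point is on its axis, 100 mm above the bench. The lever's arm below it is 12 mm wide, its top 74 mm above the bench.
- lever (a joint): lever angle in rad, 0 to 1.8 between its stops, growing anticlockwise seen from above. In the frame of pod_hinge the lever points from the pivot at the angle (pi - 0.9 + value) from that frame's x axis. White (idle) mark 0.2, yellow 0.9, green (ready) 1.6. Light friction (about 2 N at the knob) holds it where it is left.
- jar: amber glass jar with a white cap, 60 diameter by 55 mm, origin at the centre of its underside. Must be left alone.
- flask: white plastic bottle, blue cap, 64 diameter by 150 mm, origin at the centre of its underside. Must be left alone.
- weight: small steel weight, 32 diameter by 44 mm, origin at the centre of its underside. Must be left alone.
- beaker: clear glass cup, 66 diameter by 80 mm, origin at the centre of its underside. Must be left alone.
- brush: brush lying on the bench on the robot's side. Must be left alone.
- driver: red-handled screwdriver lying at the right, between the pod and the robot. Must be left alone.
Mind the look-alikes: they are no part of the job. Leave any purple look-alike of the blue_2 alone. What is shaped like the white_1 but pink is not meant.

How it is judged:
On the way, in this order (a step that is already met when the one before it is completed fails the run):
1. the lever stands at the white idle mark (value of joint lever between 0.11 and 0.29 rad), for 0.2 s.
2. the white sleeve, let go, rests on the gauge pin as far down as it will go (((z of white_1 in the frame of gauge_seat between -0.004 and 0.004 m and horizontal distance between white_1 and gauge_seat below 0.005 m and angle between white_1's own z axis and vertical below 0.12 rad and contact force between the fingers and white_1 below 0.2 N and linear speed of white_1 below 0.03 m/s) or (z of white_2 in the frame of gauge_seat between 0.011 and 0.021 m and horizontal distance between white_2 and gauge_seat below 0.009 m and angle between white_2's own z axis and vertical below 0.3 rad and contact force between the fingers and white_2 below 0.2 N and linear speed of white_2 below 0.03 m/s))), for 0.2 s.
3. the blue sleeve, let go, rests on the gauge pin as far down as it will go (((z of blue_1 in the frame of gauge_seat between 0.011 and 0.021 m and horizontal distance between blue_1 and gauge_seat below 0.009 m and angle between blue_1's own z axis and vertical below 0.3 rad and contact force between the fingers and blue_1 below 0.2 N and linear speed of blue_1 below 0.03 m/s) or (z of blue_2 in the frame of gauge_seat between -0.004 and 0.004 m and horizontal distance between blue_2 and gauge_seat below 0.005 m and angle between blue_2's own z axis and vertical below 0.12 rad and contact force between the fingers and blue_2 below 0.2 N and linear speed of blue_2 below 0.03 m/s))), for 0.2 s.
4. the yellow sleeve, let go, rests on the gauge pin as far down as it will go ((z of yellow in the frame of gauge_seat between -0.004 and 0.004 m and horizontal distance between yellow and gauge_seat below 0.005 m and angle between yellow's own z axis and vertical below 0.12 rad and contact force between the fingers and yellow below 0.2 N and linear speed of yellow below 0.03 m/s)), for 0.2 s.
5. the orange sleeve, let go, rests on the gauge pin as far down as it will go ((z of orange in the frame of gauge_seat between 0.011 and 0.021 m and horizontal distance between orange and gauge_seat below 0.009 m and angle between orange's own z axis and vertical below 0.3 rad and contact force between the fingers and orange below 0.2 N and linear speed of orange below 0.03 m/s)), for 0.2 s.
6. the green sleeve, let go, rests on the gauge pin as far down as it will go ((z of green in the frame of gauge_seat between 0.011 and 0.021 m and horizontal distance between green and gauge_seat below 0.009 m and angle between green's own z axis and vertical below 0.3 rad and contact force between the fingers and green below 0.2 N and linear speed of green below 0.03 m/s)), for 0.2 s.
7. the black sleeve, let go, rests on the gauge pin as far down as it will go ((z of black in the frame of gauge_seat between -0.004 and 0.004 m and horizontal distance between black and gauge_seat below 0.005 m and angle between black's own z axis and vertical below 0.12 rad and contact force between the fingers and black below 0.2 N and linear speed of black below 0.03 m/s)), for 0.2 s.
8. every sleeve lies in its tray (good: green, faulty: red) with the lever still at the white mark (all of step 1 and x of white_1 in the frame of tray_green_in between -0.055 and 0.055 m and y of white_1 in the frame of tray_green_in between -0.1 and 0.1 m and z of white_1 in the frame of tray_green_in between -0.005 and 0.025 m and linear speed of each of white_1, white_2, blue_1, blue_2, yellow, orange, green, black below 0.02 m/s and x of white_2 in the frame of tray_red_in between -0.055 and 0.055 m and y of white_2 in the frame of tray_red_in between -0.1 and 0.1 m and z of white_2 in the frame of tray_red_in between -0.005 and 0.025 m and x of blue_1 in the frame of tray_red_in between -0.055 and 0.055 m and y of blue_1 in the frame of tray_red_in between -0.1 and 0.1 m and z of blue_1 in the frame of tray_red_in between -0.005 and 0.025 m and x of blue_2 in the frame of tray_green_in between -0.055 and 0.055 m and y of blue_2 in the frame of tray_green_in between -0.1 and 0.1 m and z of blue_2 in the frame of tray_green_in between -0.005 and 0.025 m and x of yellow in the frame of tray_green_in between -0.055 and 0.055 m and y of yellow in the frame of tray_green_in between -0.1 and 0.1 m and z of yellow in the frame of tray_green_in between -0.005 and 0.025 m and x of orange in the frame of tray_red_in between -0.055 and 0.055 m and y of orange in the frame of tray_red_in between -0.1 and 0.1 m and z of orange in the frame of tray_red_in between -0.005 and 0.025 m and x of green in the frame of tray_red_in between -0.055 and 0.055 m and y of green in the frame of tray_red_in between -0.1 and 0.1 m and z of green in the frame of tray_red_in between -0.005 and 0.025 m and x of black in the frame of tray_green_in between -0.055 and 0.055 m and y of black in the frame of tray_green_in between -0.1 and 0.1 m and z of black in the frame of tray_green_in between -0.005 and 0.025 m), for 0.2 s.
At the end, for the whole second after the job is handed in: Every sleeve that went fully down the pin lies inside the green tray, every one that hung up lies inside the red tray, and the lever stands within 0.09 rad of the green mark (x of white_1 in the frame of tray_green_in between -0.055 and 0.055 m and y of white_1 in the frame of tray_green_in between -0.1 and 0.1 m and z of white_1 in the frame of tray_green_in between -0.005 and 0.025 m and x of white_2 in the frame of tray_red_in between -0.055 and 0.055 m and y of white_2 in the frame of tray_red_in between -0.1 and 0.1 m and z of white_2 in the frame of tray_red_in between -0.005 and 0.025 m and x of blue_1 in the frame of tray_red_in between -0.055 and 0.055 m and y of blue_1 in the frame of tray_red_in between -0.1 and 0.1 m and z of blue_1 in the frame of tray_red_in between -0.005 and 0.025 m and x of blue_2 in the frame of tray_green_in between -0.055 and 0.055 m and y of blue_2 in the frame of tray_green_in between -0.1 and 0.1 m and z of blue_2 in the frame of tray_green_in between -0.005 and 0.025 m and x of yellow in the frame of tray_green_in between -0.055 and 0.055 m and y of yellow in the frame of tray_green_in between -0.1 and 0.1 m and z of yellow in the frame of tray_green_in between -0.005 and 0.025 m and x of orange in the frame of tray_red_in between -0.055 and 0.055 m and y of orange in the frame of tray_red_in between -0.1 and 0.1 m and z of orange in the frame of tray_red_in between -0.005 and 0.025 m and x of green in the frame of tray_red_in between -0.055 and 0.055 m and y of green in the frame of tray_red_in between -0.1 and 0.1 m and z of green in the frame of tray_red_in between -0.005 and 0.025 m and x of black in the frame of tray_green_in between -0.055 and 0.055 m and y of black in the frame of tray_green_in between -0.1 and 0.1 m and z of black in the frame of tray_green_in between -0.005 and 0.025 m and value of joint lever between 1.51 and 1.69 rad and velocity of joint lever below 0.05 rad/s); the robot touches nothing.
It fails at once if the jar is knocked over or more than 3 cm away (distance of jar from where it was at the start of the episode above 0.03 m or angle between jar's own z axis and vertical above 0.6 rad).
It fails at once if the flask is knocked over or more than 3 cm away (distance of flask from where it was at the start of the episode above 0.03 m or angle between flask's own z axis and vertical above 0.6 rad).
It fails at once if the weight is knocked over or more than 3 cm away (distance of weight from where it was at the start of the episode above 0.03 m or angle between weight's own z axis and vertical above 0.6 rad).
It fails at once if the beaker is knocked over or more than 3 cm away (distance of beaker from where it was at the start of the episode above 0.03 m or angle between beaker's own z axis and vertical above 0.6 rad).
It fails at once if the brush or the screwdriver is moved more than 3 cm (distance of any of brush, driver from where it was at the start of the episode above 0.03 m).
Of white_1, white_2 only 1 to 1 are there at a start; the rules pass over those that are not, and their reading is None.
Of blue_1, blue_2 only 1 to 1 are there at a start; the rules pass over those that are not, and their reading is None.
Of yellow, orange, green, black only 2 to 3 are there at a start; the rules pass over those that are not, and their reading is None.
At some moment in a run one of white_1, white_2, blue_1, blue_2, yellow, orange, green, black may be knocked a few centimetres aside while the robot is not near it.
It also fails if it takes over 210 s, if anything falls off the work surface, if the arm or the gripper's body presses on something with over 40 N, if the wrist force passes 120 N, or if a joint passes its speed limit or range.

## Working session

There is one attempt and no reset: what is moved stays moved. The work goes in short steps, Python scripts to look and compute and a tool call to move; the robot and the scene stay as the last step left them, time stands still between calls to the robot, and variables do not carry over. Pictures are saved under pics/ and viewed, and the job is handed in when it is done.

Besides the shell and the picture viewer there is one more tool, called as name(argument=value, ...) on one line, values as JSON. servo_tool: Moves the arm, as the interface text tells. Its arguments: {"type":"object","properties":{"targets":{"type":"string"},"newtons":{"type":"number"}},"required":["targets"]}

```bash
mkdir -p pics; ls; cat > h.py <<'E'
import numpy as np, cv2
from scipy.spatial.transform import Rotation as R
from workcell import bot, read_camera, finish_job
def save(name,im): cv2.imwrite('pics/%s.png'%name, im[:,:,::-1])
E
python3 - <<'E'
from h import *
print(bot.read_state())
for n in ["scene","side","wrist"]:
    c=read_camera(n); save(n+'0',c['image']); print(n,{k:v for k,v in c.items() if k!='image'})
    np.save(n+'0.npy',c,allow_pickle=True)
print(bot.read_state()['time'])
E
```

```text
pics
{'time': 0.0, 'q': array([ 1.16506776e+00,  2.64774716e-01,  1.60540203e+00, -7.56239001e-06,
        1.27366295e+00, -3.69054185e-02]), 'joint_vel': array([-1.18849576e-03, -3.70230041e-03, -2.51571426e-06, -1.92293913e-03,
       -9.86632833e-05, -1.53155691e-03]), 'joint_torque': array([-1.27811461e-03, -5.15122426e+01, -3.67302775e+01, -3.78330569e-04,
        1.29015947e-02, -5.15976115e-07]), 'tool_pos': array([0.24304646, 0.62888127, 0.2059324 ]), 'tcp_rot': array([-0.57597499, -3.08784563,  0.00344552]), 'wrist_force': array([0.35082182, 0.40599392, 0.47001121]), 'torque': array([-0.03936063, -0.0268607 ,  0.01397976]), 'width': 0.9987052599619868}
scene {'mtx': array([[484.98969311,   0.        , 317.84382342],
       [  0.        , 484.98969311, 197.61795268],
       [  0.        ,   0.        ,   1.        ]]), 'k1': 0.043078374732963845, 'eye': array([ 1.23972211, -0.10787178,  1.08795522]), 'orientation': array([0.54453293, 0.45732707, 1.35319841])}
side {'mtx': array([[372.42843638,   0.        , 323.50875147],
       [  0.        , 372.42843638, 200.91943405],
       [  0.        ,   0.        ,   1.        ]]), 'k1': -0.027115348479835485, 'eye': array([0.43622011, 0.75379215, 0.70035661]), 'orientation': array([ 0.04320625, -1.32924413, -2.81869319])}
wrist {'mtx': array([[282.91635167,   0.        , 319.06096349],
       [  0.        , 282.91635167, 196.76002425],
       [  0.        ,   0.        ,   1.        ]]), 'k1': -0.02663908812623956, 'T_tool_cam': array([[-1.03590387e-03,  9.52003582e-01,  3.06085129e-01,
         7.82326120e-02],
       [ 9.99999371e-01,  1.11749214e-03, -9.13252559e-05,
        -1.31337623e-05],
       [-4.28989697e-04,  3.06084842e-01, -9.52004142e-01,
        -1.66712490e-01],
       [ 0.00000000e+00,  0.00000000e+00,  0.00000000e+00,
         1.00000000e+00]])}
0.15
```

View pics/scene0.png

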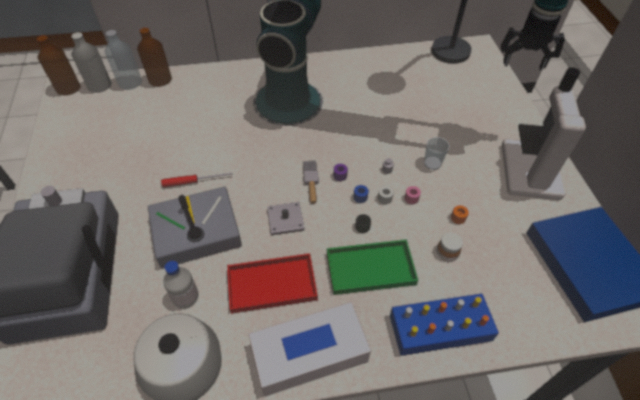

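View pics/side0.png

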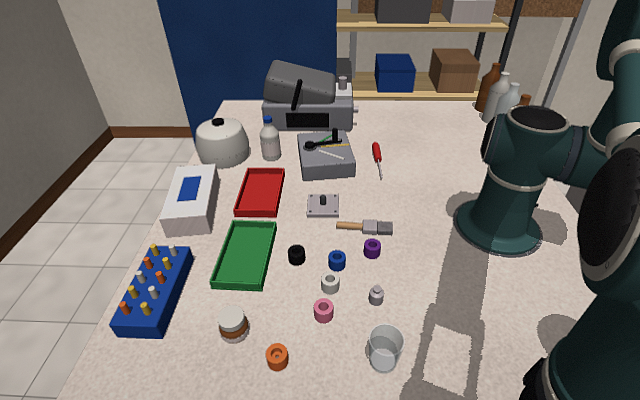

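View pics/wrist0.png

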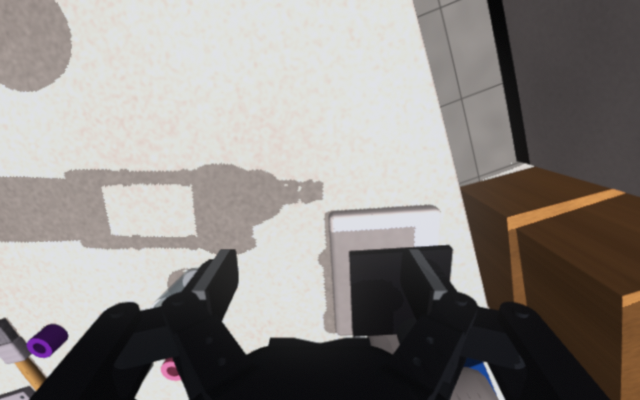

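The scene view shows white (386,195), blue (361,193), orange (460,213) and black (363,222) sleeves, with purple and pink decoys. The lever on the pod is at (188,208), the gauge at (286,216), and the green and red trays are in the foreground. I'll enlarge crops to measure.

```bash
cat >> h.py <<'E'
def proj(c,P,st=None):
    P=np.atleast_2d(np.asarray(P,float))
    if 'eye' in c: Rm=R.from_rotvec(c['orientation']).as_matrix(); e=c['eye']
    else:
        T=camT(c,st); Rm=T[:3,:3]; e=T[:3,3]
    d=(P-e)@Rm; x=d[:,0]/-d[:,2]; y=-d[:,1]/-d[:,2]
    s=1+c['k1']*(x*x+y*y); K=c['mtx']
    return np.c_[K[0,0]*x*s+K[0,2],K[1,1]*y*s+K[1,2]]
def camT(c,st):
    T=np.eye(4); T[:3,:3]=R.from_rotvec(st['tcp_rot']).as_matrix(); T[:3,3]=st['tool_pos']
    return T@c['T_tool_cam']
def ray(c,uv,st=None):
    K=c['mtx']; a=(uv[0]-K[0,2])/K[0,0]; b=(uv[1]-K[1,2])/K[1,1]
    x,y=a,b
    for _ in range(20):
        s=1+c['k1']*(x*x+y*y); x,y=a/s,b/s
    if 'eye' in c: Rm=R.from_rotvec(c['orientation']).as_matrix(); e=c['eye']
    else:
        T=camT(c,st); Rm=T[:3,:3]; e=T[:3,3]
    d=Rm@np.array([x,-y,-1.]); return np.array(e),d/np.linalg.norm(d)
def at_z(c,uv,z,st=None):
    e,d=ray(c,uv,st); return e+d*(z-e[2])/d[2]
def tri(rays):
    A=np.zeros((3,3));b=np.zeros(3)
    for e,d in rays:
        M=np.eye(3)-np.outer(d,d);A+=M;b+=M@e
    p=np.linalg.solve(A,b); return p,[np.linalg.norm((np.eye(3)-np.outer(d,d))@(p-e)) for e,d in rays]
def load(n): return np.load(n+'.npy',allow_pickle=True).item()
def crop(c,name,x0,y0,w,h,f):
    im=cv2.resize(c['image'][y0:y0+h,x0:x0+w],None,fx=f,fy=f,interpolation=cv2.INTER_CUBIC)
    im=im.copy()
    for x in range(x0+(-x0)%20,x0+w,20):
        cv2.putText(im,str(x),((x-x0)*f,8),0,.3,(255,0,0),1); cv2.line(im,((x-x0)*f,10),((x-x0)*f,14),(255,0,0),1)
    for y in range(y0+(-y0)%20,y0+h,20):
        cv2.putText(im,str(y),(0,(y-y0)*f+4),0,.3,(255,0,0),1); cv2.line(im,(22,(y-y0)*f),(27,(y-y0)*f),(255,0,0),1)
    save(name,im)
E
python3 - <<'E'
from h import *
s=load('scene0');d=load('side0')
crop(s,'s_a',260,150,220,120,3)
crop(s,'s_b',140,160,130,150,4)
crop(d,'d_a',200,120,220,100,3)
crop(d,'d_b',200,210,220,170,3)
E
```

```text
(no output)
```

View pics/s_a.png

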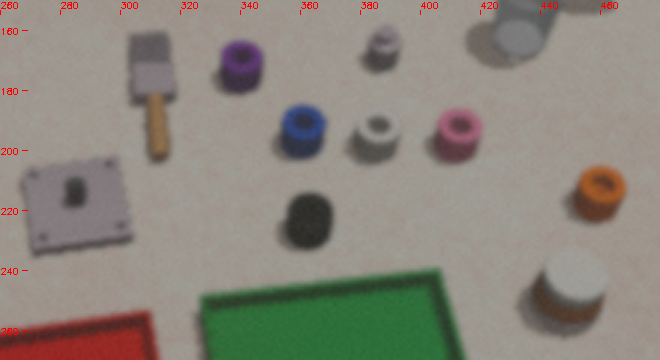

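View pics/s_b.png

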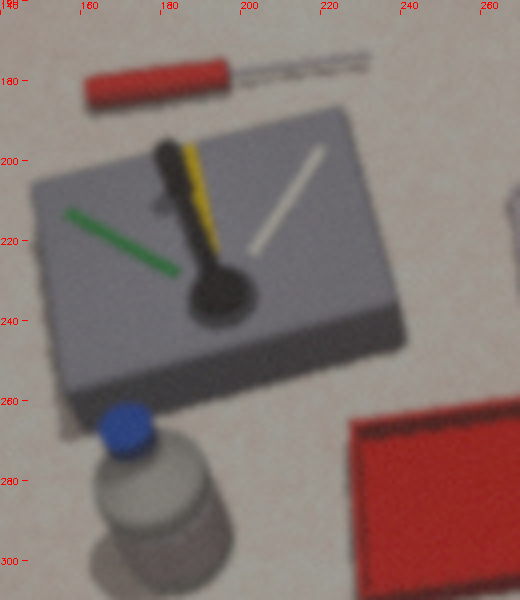

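View pics/d_a.png

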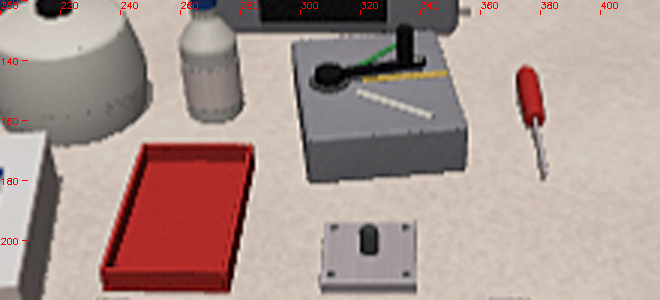

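View pics/d_b.png

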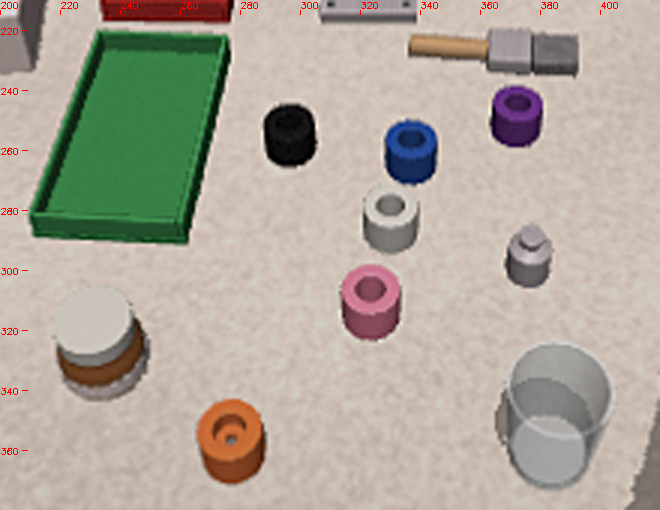

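```bash
python3 - <<'E'
from h import *
s=load('scene0');d=load('side0')
pts=dict(white=((386.3,192.3),(330.3,278.7)),blue=((361.3,190),(337,256)),black=((363.7,220),(296.7,250.3)),orange=((460.7,212),(277,353)),
pink=((413.5,192),(323.3,306)),purple=((340.3,168.5),(372.3,244.6)),pin=((285,210.3),(323,196.3)),
knob=((181.5,197.5),(334.5,129.5)),hub=((195,231),(309,143.5)))
for k,(a,b) in pts.items():
    p,e=tri([ray(s,a),ray(d,b)]); print(k,p.round(4),np.round(e,4))
# trays rims z=.027, outer corners
def q(c,l,z): 
    P=np.array([at_z(c,u,z) for u in l]); print(P.round(3).tolist(),P.mean(0).round(4))
print('green')
q(s,[(327.5,249),(406,241.5),(416,285),(333,292)],.027)
q(d,[(233,221),(277,225),(264,282),(211,281)],.027)
print('red'); 
q(d,[(249,168),(284.5,168.5),(276.5,211),(234,210)],.027)
q(s,[(227,265),(312.5,255.5),(316,298.5),(232.5,309)],.027)
print('plate');q(s,[(268,205),(299,202),(303,229),(271,234)],.015)
print('pod'); q(s,[(148,206),(225,187),(239,236),(158,259)],.06)
print('marks'); q(s,[(157,213),(184,228),(189,196),(195,223),(219,197),(202,223)],.06)
E
```

```text
white [0.4497 0.2184 0.0308] [0.0009 0.0009]
blue [0.4341 0.1515 0.034 ] [0.0003 0.0003]
black [0.5329 0.1354 0.0333] [0.0007 0.0007]
orange [0.5472 0.3982 0.0306] [0.0008 0.0008]
pink [0.4626 0.2923 0.0329] [0.0006 0.0006]
purple [0.3467 0.1098 0.0321] [0.0011 0.0011]
pin [ 0.475  -0.0661  0.0415] [0.0005 0.0005]
knob [ 0.4458 -0.3215  0.1136] [0.0005 0.0005]
hub [ 0.5279 -0.296   0.0765] [0.0008 0.0008]
green
[[0.603, 0.026, 0.027], [0.613, 0.23, 0.027], [0.737, 0.22, 0.027], [0.723, 0.018, 0.027]] [0.6687 0.1234 0.027 ]
[[0.714, 0.026, 0.027], [0.594, 0.04, 0.027], [0.599, 0.228, 0.027], [0.72, 0.228, 0.027]] [0.6566 0.1303 0.027 ]
red
[[0.719, -0.224, 0.027], [0.604, -0.223, 0.027], [0.602, -0.017, 0.027], [0.722, -0.019, 0.027]] [ 0.6616 -0.1207  0.027 ]
[[0.607, -0.229, 0.027], [0.615, -0.015, 0.027], [0.733, -0.025, 0.027], [0.727, -0.222, 0.027]] [ 0.6707 -0.1224  0.027 ]
plate
[[0.429, -0.109, 0.015], [0.433, -0.024, 0.015], [0.524, -0.026, 0.015], [0.526, -0.111, 0.015]] [ 0.478  -0.0674  0.015 ]
pod
[[0.416, -0.419, 0.06], [0.384, -0.218, 0.06], [0.549, -0.191, 0.06], [0.583, -0.388, 0.06]] [ 0.4829 -0.3041  0.06  ]
marks
[[0.443, -0.395, 0.06], [0.502, -0.327, 0.06], [0.4, -0.314, 0.06], [0.491, -0.299, 0.06], [0.416, -0.235, 0.06], [0.494, -0.282, 0.06]] [ 0.4573 -0.3087  0.06  ]
```

```bash
cat >> h.py <<'E'
def tgt(yang):
    y=np.array([np.cos(yang),np.sin(yang),0]);z=np.array([0,0,-1.]);x=np.cross(y,z)
    return R.from_matrix(np.c_[x,y,z])
def yang(st=None):
    st=st or bot.read_state(); m=R.from_rotvec(st['tcp_rot']).as_matrix(); return np.arctan2(m[1,1],m[0,1])
def plan(wps,step=38,rot=.115,v=True):
    """wps: list of (x,y,z,yang,grip[,n]) -> printed rows"""
    st=bot.read_state(); p=np.array(st['tool_pos']); Rm=R.from_rotvec(st['tcp_rot']); rows=[]
    for w in wps:
        P=np.array(w[:3]); Q=tgt(w[3]); rel=(Rm.inv()*Q).as_rotvec()
        n=max(1,int(np.ceil(np.linalg.norm(P-p)*1000/step)),int(np.ceil(np.linalg.norm(rel)/rot)))
        if len(w)>5: n=max(n,w[5])
        for i in range(n):
            d=Rm.inv().apply((P-p)/n)*1000
            rows.append("%.3f %.3f %.3f %.1f %.1f %.1f %g"%(*(rel/n),*d,w[4]))
            p=p+(P-p)/n if False else p; 
            Rm=Rm*R.from_rotvec(rel/n)
        p=P
    for i in range(0,len(rows),8): print('; '.join(rows[i:i+8]).replace('-0.000 ','0 ').replace('0.000 ','0 ')); print()
def stat():
    s=bot.read_state(); print('t',round(s['time'],2),'p',s['tool_pos'].round(4),'yang',round(yang(s),3),'z-ax',R.from_rotvec(s['tcp_rot']).as_matrix()[:,2].round(3),'F',s['wrist_force'].round(1),'w',round(s['width'],3),'q',s['q'].round(2))
E
python3 - <<'E'
from h import *
plan([(.45,.38,.24,.75,85),(.50,.10,.24,.30,85),(.446,-.30,.20,.30,45)])
E
```

```text
0 0 0.050 -31.4 -17.5 -3.7 85; 0 0 0.050 -32.3 -15.9 -3.7 85; 0 0 0.050 -33.0 -14.3 -3.7 85; 0 0 0.050 -33.7 -12.6 -3.7 85; 0 0 0.050 -34.3 -10.9 -3.7 85; 0 0 0.050 -34.8 -9.2 -3.7 85; 0 0 0.050 -35.2 -7.4 -3.7 85; 0 0 0.050 -35.5 -5.6 -3.7 85

0 0 0.050 -35.8 -3.8 -3.8 85; 0 0 0.056 -29.9 -19.3 0.0 85; 0 0 0.056 -30.9 -17.6 0.0 85; 0 0 0.056 -31.8 -15.8 0.0 85; 0 0 0.056 -32.7 -14.0 0.0 85; 0 0 0.056 -33.4 -12.1 0.0 85; 0 0 0.056 -34.0 -10.2 0.0 85; 0 0 0.056 -34.6 -8.3 0.0 85

0 0 0.056 -35.0 -6.3 0.0 85; 0 0 0 -33.3 -15.4 3.6 45; 0 0 0 -33.3 -15.4 3.6 45; 0 0 0 -33.3 -15.4 3.6 45; 0 0 0 -33.3 -15.4 3.6 45; 0 0 0 -33.3 -15.4 3.6 45; 0 0 0 -33.3 -15.4 3.6 45; 0 0 0 -33.3 -15.4 3.6 45

0 0 0 -33.3 -15.4 3.6 45; 0 0 0 -33.3 -15.4 3.6 45; 0 0 0 -33.3 -15.4 3.6 45; 0 0 0 -33.3 -15.4 3.6 45
```

servo_tool(targets="0 0 0.05 -31 -17 -4 85; 0 0 0.05 -32 -16 -4 85; 0 0 0.05 -33 -14 -4 85; 0 0 0.05 -34 -13 -4 85; 0 0 0.05 -34 -11 -4 85; 0 0 0.05 -35 -9 -4 85; 0 0 0.05 -35 -7 -4 85; 0 0 0.05 -36 -6 -4 85")

```text
time: 0.82
tool_pos: [0.4253, 0.4029, 0.2331]
tcp_rot: [-1.183, -2.905, 0.013]
wrist_force: [0.7, 0.3, 0.1]
width: 0.995
```

servo_tool(targets="0 0 0.05 -36 -4 -4 85; 0 0 0.056 -30 -19 0 85; 0 0 0.056 -31 -18 0 85; 0 0 0.056 -32 -16 0 85; 0 0 0.056 -33 -14 0 85; 0 0 0.056 -33 -12 0 85; 0 0 0.056 -34 -10 0 85; 0 0 0.056 -35 -8 0 85")

```text
time: 1.48
tool_pos: [0.4936, 0.1155, 0.2374]
tcp_rot: [-1.823, -2.557, 0.013]
wrist_force: [0.3, -1.3, -0.4]
width: 0.993
```

```bash
python3 - <<'E'
from h import *
stat()
st=bot.read_state(); c=read_camera('wrist'); c['st']=st; np.save('w1.npy',c,allow_pickle=True); save('w1',c['image'])
st=bot.read_state();
plan([(.446,-.29,.20,.30,45)])
E
```

```text
t 1.48 p [0.4936 0.1155 0.2374] yang 0.332 z-ax [-0.006 -0.006 -1.   ] F [ 0.3 -1.3 -0.4] w 0.993 q [ 0.18 -0.07  1.91 -0.01  1.31 -0.15]
-0.001 0.001 0.002 -32.9 -15.8 3.9 45; -0.001 0.001 0.002 -33.0 -15.7 3.8 45; -0.001 0.001 0.002 -33.0 -15.6 3.8 45; -0.001 0.001 0.002 -33.0 -15.6 3.7 45; -0.001 0.001 0.002 -33.1 -15.5 3.7 45; -0.001 0.001 0.002 -33.1 -15.4 3.7 45; -0.001 0.001 0.002 -33.2 -15.3 3.6 45; -0.001 0.001 0.002 -33.2 -15.2 3.6 45

-0.001 0.001 0.002 -33.2 -15.2 3.5 45; -0.001 0.001 0.002 -33.3 -15.1 3.5 45; -0.001 0.001 0.002 -33.3 -15.0 3.4 45
```

View pics/w1.png

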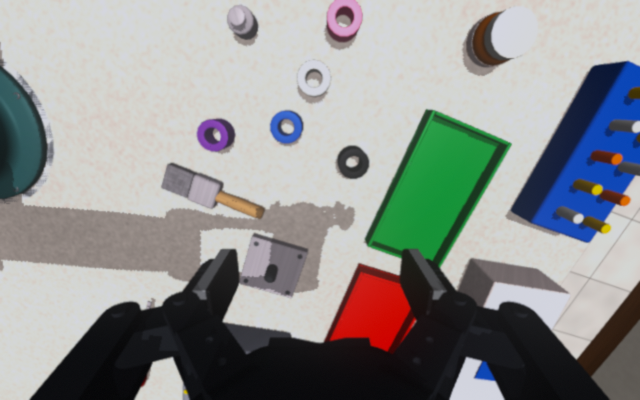

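This wrist view shows the white (314,77), blue (287,126), black (352,161), pink and purple tops, the gauge tip (272,268) and the green tray corners.

```bash
python3 - <<'E'
from h import *
c=load('w1'); crop(c,'w1a',180,0,200,180,4); crop(c,'w1b',220,220,120,90,6)
E
```

```text
(no output)
```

View pics/w1a.png

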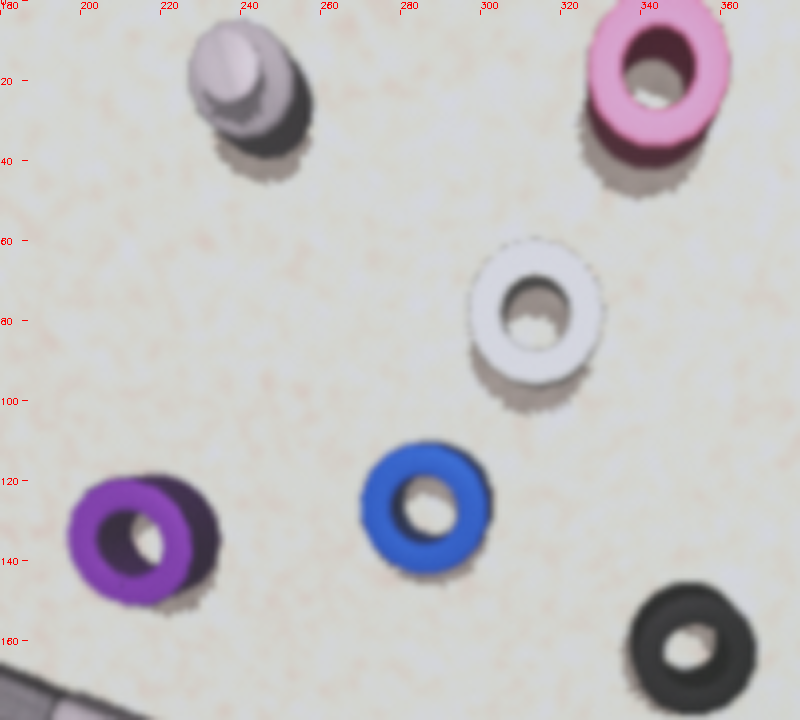

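View pics/w1b.png

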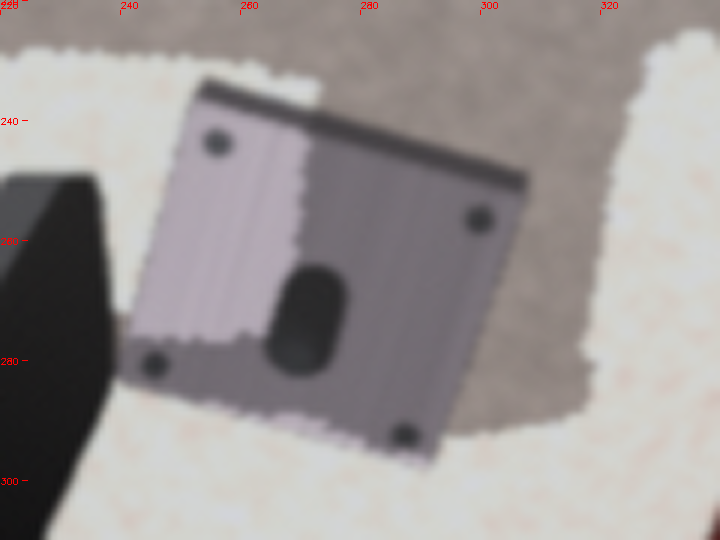

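servo_tool(targets="0 0 0 -33 -16 4 45; 0 0 0 -33 -16 4 45; 0 0 0 -33 -16 4 45; 0 0 0 -33 -16 4 45; 0 0 0 -33 -16 4 45; 0 0 0 -33 -15 4 45; 0 0 0 -33 -15 4 45; 0 0 0 -33 -15 4 45")

```text
time: 2.2
tool_pos: [0.4591, -0.1862, 0.2077]
tcp_rot: [1.822, 2.554, -0.014]
wrist_force: [0.7, -0.3, -0.1]
width: 0.529
```

```bash
python3 - <<'E'
from h import *
c=load('w1');st=c['st']
for n,u,z in [('white',(313.75,77.75),.034),('blue',(286,126.5),.034),('black',(353,161.5),.034),('tip',(269.8,279),.045),('plate',(272.4,268.4),.015),('pink',(344.5,17.5),.034)]:
    print(n,at_z(c,u,z,st).round(4))
s=load('scene0');d=load('side0')
for n,a,b in [('white',(386.3,192.3),(330.3,278.7)),('blue',(361.3,190),(337,256)),('black',(363.7,220),(296.7,250.3)),('orange',(460.7,212),(277,353)),('tip',(285,210.3),(323,196.3))]:
    z=.045 if n=='tip' else .034
    print(n,at_z(s,a,z).round(4),at_z(d,b,z).round(4))
g=[(430,112),(510,145),(440,267),(368,243)]
P=np.array([at_z(c,u,.027,st) for u in g]);print(P.round(3),P.mean(0))
stat()
st=bot.read_state(); c=read_camera('wrist'); c['st']=st; np.save('w2.npy',c,allow_pickle=True); save('w2',c['image'])
E
```

```text
white [0.4502 0.2175 0.034 ]
blue [0.4352 0.1512 0.034 ]
black [0.5322 0.1369 0.034 ]
tip [ 0.4774 -0.0657  0.045 ]
plate [ 0.4766 -0.0669  0.015 ]
pink [0.4629 0.2904 0.034 ]
white [0.453  0.2178 0.034 ] [0.4489 0.2202 0.034 ]
blue [0.4339 0.1514 0.034 ] [0.4343 0.1518 0.034 ]
black [0.534  0.1356 0.034 ] [0.5323 0.1354 0.034 ]
orange [0.5502 0.397  0.034 ] [0.5461 0.3994 0.034 ]
tip [ 0.4769 -0.0665  0.045 ] [ 0.4751 -0.0612  0.045 ]
[[0.604 0.228 0.027]
 [0.723 0.226 0.027]
 [0.718 0.027 0.027]
 [0.598 0.029 0.027]] [0.66070642 0.12766893 0.027     ]
t 2.2 p [ 0.4591 -0.1862  0.2077] yang 0.331 z-ax [-0.002 -0.009 -1.   ] F [ 0.7 -0.3 -0.1] w 0.529 q [-0.43 -0.08  1.98 -0.01  1.24 -0.76]
```

View pics/w2.png

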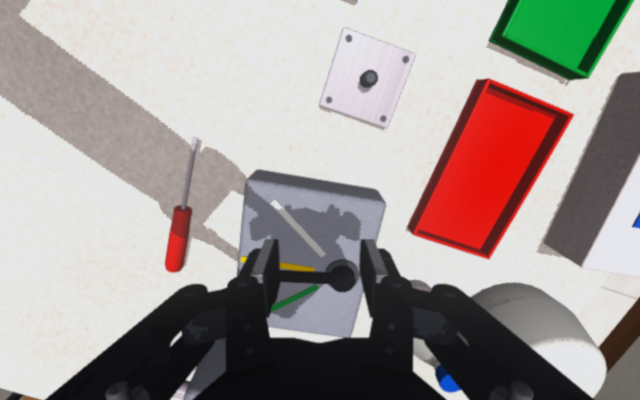

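The plate (mean of screws 367,79), the pod, and the lever hub (342,275) are all visible. Now I'll approach the knob.

```bash
python3 - <<'E'
from h import *
c=load('w2');st=c['st']
print(at_z(c,(367,78.75),.015,st).round(4))
r=[(489,79),(573,114),(491,258),(408,231)]
P=np.array([at_z(c,u,.027,st) for u in r]);print(P.round(3),P.mean(0))
print('hub',at_z(c,(342,273),.076,st))
plan([(.446,-.3215,.16,.30,45)]); 
E
```

```text
[ 0.4769 -0.0662  0.015 ]
[[ 0.608 -0.021  0.027]
 [ 0.724 -0.021  0.027]
 [ 0.727 -0.226  0.027]
 [ 0.599 -0.226  0.027]] [ 0.66430836 -0.12384754  0.027     ]
hub [ 0.52287393 -0.28748031  0.076     ]
-0.002 0.003 0.007 -29.4 -13.1 12.2 45; -0.002 0.003 0.007 -29.5 -13.0 12.1 45; -0.002 0.003 0.007 -29.7 -12.8 12.0 45; -0.002 0.003 0.007 -29.8 -12.6 11.8 45
```

servo_tool(targets="-0.002 0.003 0.007 -29.4 -13 12 45; -0.002 0.003 0.007 -29.5 -13 12 45; -0.002 0.003 0.007 -29.7 -12.8 12 45; -0.002 0.003 0.007 -29.8 -12.6 12 45")

```text
time: 2.58
tool_pos: [0.4473, -0.324, 0.1612]
tcp_rot: [1.861, 2.525, 0.005]
wrist_force: [0.5, -0.1, -0.1]
width: 0.531
```

```bash
python3 - <<'E'
from h import *
stat()
st=bot.read_state(); c=read_camera('wrist'); c['st']=st; np.save('w3.npy',c,allow_pickle=True); save('w3',c['image'])
plan([(.446,-.3215,.082,.30,45)],step=25); 
E
```

```text
t 2.58 p [ 0.4473 -0.324   0.1612] yang 0.301 z-ax [ 0.006 -0.    -1.   ] F [ 0.5 -0.1 -0.1] w 0.531 q [-0.67  0.06  1.92  0.    1.15 -0.98]
0 0.001 0 1.8 0.6 19.1 45; 0 0.001 0 1.8 0.6 19.1 45; 0 0.001 0 1.8 0.6 19.1 45; 0 0.001 0 1.8 0.6 19.1 45
```

View pics/w3.png

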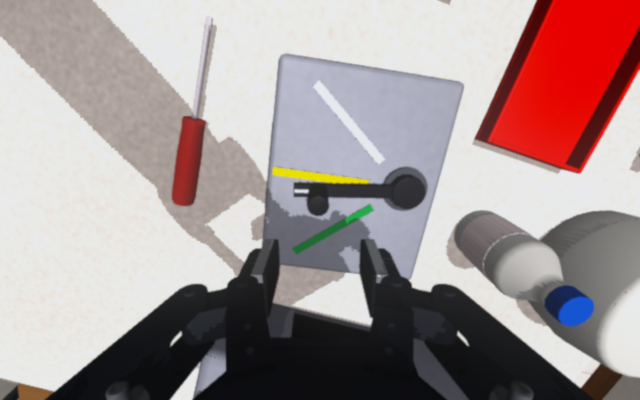

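The knob top is at (317,204) between the fingers, and the lever sits slightly past the yellow mark.

```bash
python3 - <<'E'
from h import *
c=load('w3');st=c['st']
print('knob',at_z(c,(317,204),.116,st),'hub',at_z(c,(407,191),.076,st),'cap',at_z(c,(569,306),.15,st))
E
```

```text
knob [ 0.44488693 -0.32041486  0.116     ] hub [ 0.52549732 -0.29698134  0.076     ] cap [ 0.65479735 -0.33215298  0.15      ]
```

servo_tool(targets="0 0 0 2 0.6 19 45; 0 0 0 2 0.6 19 45; 0 0 0 2 0.6 19 45; 0 0 0 2 0.6 19 45")

```text
time: 2.97
tool_pos: [0.4479, -0.3264, 0.0828]
tcp_rot: [1.87, 2.511, -0.002]
wrist_force: [-0.1, 0.6, -0.1]
width: 0.528
```

servo_tool(targets="0 0 0 0 0 2 0; 0 0 0 0 0 0 0; 0 0 0 0 0 0 0; 0 0 0 0 0 0 0; 0 0 0 0 0 0 0", newtons=30)

```text
time: 3.38
tool_pos: [0.4458, -0.3221, 0.0759]
tcp_rot: [1.873, 2.52, -0.002]
wrist_force: [0.9, -1.4, -8.9]
width: 0.193
```

```bash
cat >> h.py <<'E'
PIV=np.array([.5275,-.2965]); 
def arc(a1,n,z=None,grip=0):
    st=bot.read_state(); p=st['tool_pos']; a0=np.arctan2(*(p[:2]-PIV)[::-1])%(2*np.pi); r=np.linalg.norm(p[:2]-PIV); y0=yang(st)
    print('a0-pi',a0-np.pi,'r',r,'lever',a0-np.pi-.162+.9)
    w=[]
    for i in range(1,n+1):
        a=a0+(a1-a0)*i/n; q=PIV+.085*np.array([np.cos(a),np.sin(a)]); w.append((q[0],q[1],z or p[2],y0+a-a0,grip))
    plan(w)
E
python3 - <<'E'
from h import *
arc(np.pi-.538,10,z=.078)
E
```

```text
a0-pi 0.303505026461552 r 0.08561719941880497 lever 1.041505026461552
0 0.002 0.084 7.1 0.8 -2.1 0; 0 0 0.084 7.1 0.2 0.0 0; 0 0 0.084 7.1 0.2 -0.0 0; 0 0 0.084 7.1 0.2 0.0 0; 0 0 0.084 7.1 0.2 -0.0 0; 0 0 0.084 7.1 0.2 0.0 0; 0 0 0.084 7.1 0.2 -0.0 0; 0 0 0.084 7.1 0.2 0.0 0

0 0 0.084 7.1 0.2 0.0 0; 0 0 0.084 7.1 0.2 0.0 0
```

servo_tool(targets="0 0 0.084 7.1 0.5 -1 0; 0 0 0.084 7.1 0.2 0 0; 0 0 0.084 7.1 0.2 0 0; 0 0 0.084 7.1 0.2 0 0; 0 0 0.084 7.1 0.2 0 0; 0 0 0.084 7.1 0.2 0 0; 0 0 0.084 7.1 0.2 0 0; 0 0 0.084 7.1 0.2 0 0")

```text
time: 4.05
tool_pos: [0.4492, -0.2654, 0.0759]
tcp_rot: [2.621, 1.721, 0.001]
wrist_force: [3.1, -1.4, -10.4]
width: 0.19
```

```bash
python3 - <<'E'
from h import *
stat();arc(np.pi-.538,3,z=.078)
E
```

```text
t 4.05 p [ 0.4492 -0.2654  0.0759] yang -0.409 z-ax [ 0.004 -0.005 -1.   ] F [  3.1  -1.4 -10.4] w 0.19 q [-0.58  0.09  2.06 -0.    0.98 -0.17]
a0-pi -0.37847134703950447 r 0.08428526705709749 lever 0.3595286529604955
0.006 0.003 0.053 4.5 -0.7 -2.1 0; 0 0 0.053 4.5 -0.0 0.0 0; 0 0 0.053 4.5 -0.0 -0.0 0
```

servo_tool(targets="0 0 0.053 4.5 -0.5 0 0; 0 0 0.053 4.5 0 0 0; 0 0 0.053 4.5 0 0 0; 0 0 0 0.5 0 0 0")

```text
time: 4.38
tool_pos: [0.4564, -0.252, 0.0759]
tcp_rot: [2.752, 1.494, 0.003]
wrist_force: [2.2, -2.1, -8.4]
width: 0.192
```

```bash
python3 - <<'E'
from h import *
stat();arc(np.pi-.538,1)
c=read_camera('scene');np.save('s1.npy',c,allow_pickle=True);crop(c,'s1',140,160,130,150,4)
c=read_camera('side');np.save('d1.npy',c,allow_pickle=True);crop(c,'d1',280,100,130,90,6)
E
```

```text
t 4.38 p [ 0.4564 -0.252   0.0759] yang -0.576 z-ax [ 0.007 -0.008 -1.   ] F [ 2.2 -2.1 -8.4] w 0.192 q [-0.55  0.09  2.07 -0.    0.97  0.03]
a0-pi -0.5586206943526486 r 0.08387190033961427 lever 0.17937930564735138
0.010 0.003 -0.021 -1.8 -1.1 -0.0 0
```

View pics/d1.png

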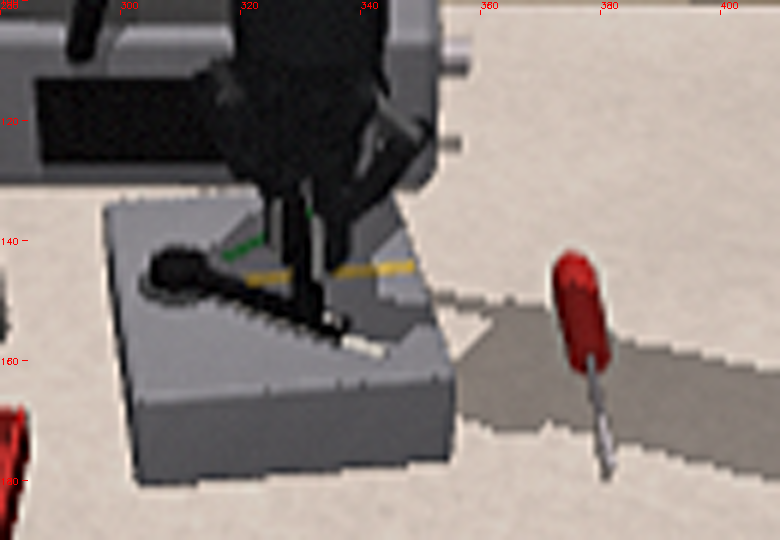

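The lever lies along the white mark. I'll release it and lift.

servo_tool(targets="0 0 0 0 0 0 40; 0 0 0 0 0 0 40; 0 0 0 0 0 -2 45; 0 0 0 0 0 -25 55; 0 0 0 0 0 -35 55; 0 0 0 0 0 -35 60; 0 0 0 0 0 -30 60")

```text
time: 5.07
tool_pos: [0.4507, -0.25, 0.205]
tcp_rot: [-2.756, -1.506, 0.007]
wrist_force: [1.0, -0.8, 0.4]
width: 0.705
```

```bash
python3 - <<'E'
from h import *
stat()
st=bot.read_state(); c=read_camera('wrist'); c['st']=st; np.save('w4.npy',c,allow_pickle=True); save('w4',c['image'])
plan([(.48,-.05,.20,-.3,60),(.450,.205,.16,0,60)])
E
```

```text
t 5.07 p [ 0.4507 -0.25    0.205 ] yang -0.571 z-ax [-0.004 -0.001 -1.   ] F [ 1.  -0.8  0.4] w 0.705 q [-0.55 -0.04  1.94 -0.    1.24  0.02]
0.001 0.001 -0.045 30.7 -14.6 1.9 60; 0.001 0.001 -0.045 31.3 -13.2 1.9 60; 0.001 0.001 -0.045 31.9 -11.8 1.9 60; 0.001 0.001 -0.045 32.4 -10.4 2.0 60; 0.001 0.001 -0.045 32.8 -8.9 2.0 60; 0.001 0.001 -0.045 33.2 -7.4 2.1 60; 0 0 -0.043 33.5 -14.9 5.7 60; 0 0 -0.043 34.1 -13.4 5.7 60

0 0 -0.043 34.7 -11.9 5.7 60; 0 0 -0.043 35.2 -10.4 5.7 60; 0 0 -0.043 35.6 -8.9 5.7 60; 0 0 -0.043 35.9 -7.4 5.7 60; 0 0 -0.043 36.2 -5.8 5.7 60
```

View pics/w4.png

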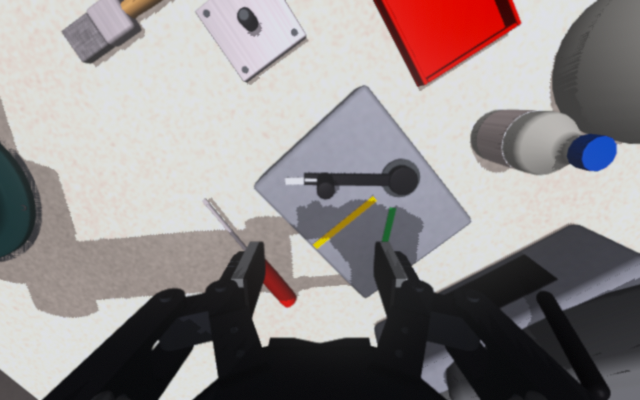

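The lever is on the white mark (the mark's end shows at 293,181, in line with the arm). Next, the white sleeve.

servo_tool(targets="0 0 -0.045 31 -14 2 60; 0 0 -0.045 31 -13 2 60; 0 0 -0.045 32 -12 2 60; 0 0 -0.045 32 -10 2 60; 0 0 -0.045 33 -9 2 60; 0 0 -0.045 33 -7 2 60; 0 0 -0.043 33 -15 5 60; 0 0 -0.043 34 -13 5 60")

```text
time: 5.78
tool_pos: [0.4829, 0.0189, 0.2053]
tcp_rot: [2.412, 1.948, 0.025]
wrist_force: [1.2, 0.7, 0.7]
width: 0.705
```

servo_tool(targets="0 0 -0.043 35 -12 5 60; 0 0 -0.043 35 -10 5 60; 0 0 -0.043 36 -9 5 60; 0 0 -0.043 36 -7 5 60; 0 0 -0.043 36 -6 5 60; 0 0 0 0 0 0 60")

```text
time: 6.28
tool_pos: [0.4616, 0.2142, 0.1811]
tcp_rot: [2.165, 2.21, 0.037]
wrist_force: [-1.0, 0.2, -0.4]
width: 0.706
```

```bash
python3 - <<'E'
from h import *
stat()
st=bot.read_state(); c=read_camera('wrist'); c['st']=st; np.save('w5.npy',c,allow_pickle=True); save('w5',c['image'])
E
```

```text
t 6.28 p [0.4616 0.2142 0.1811] yang 0.021 z-ax [ 0.051 -0.017 -0.999] F [-1.   0.2 -0.4] w 0.706 q [ 0.41 -0.06  2.01 -0.04  1.15  0.41]
```

View pics/w5.png

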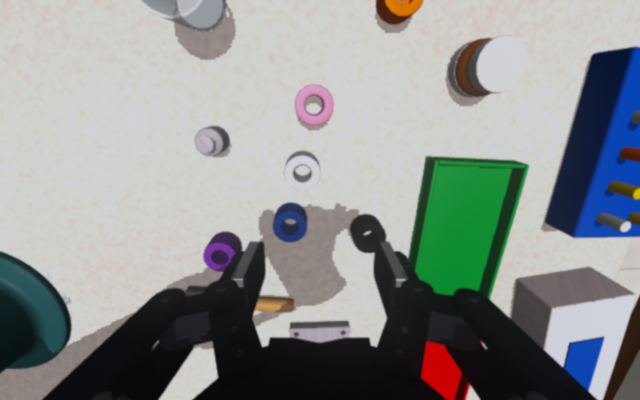

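```bash
python3 - <<'E'
from h import *
c=load('w5');st=c['st']
for n,u,z in [('white',(302.5,169),.034),('blue',(290.5,222),.034),('pink',(314,105),.034),('black',(367,233),.034)]: print(n,at_z(c,u,z,st).round(4))
plan([(.450,.2178,.06,0,60),(.450,.2178,.008,0,60,3)])
E
```

```text
white [0.4503 0.2221 0.034 ]
blue [0.436  0.1571 0.034 ]
pink [0.4622 0.2912 0.034 ]
black [0.5298 0.142  0.034 ]
0.013 0.005 0.005 2.1 -4.6 30.2 60; 0.013 0.005 0.005 2.0 -4.2 30.3 60; 0.013 0.005 0.005 1.8 -3.8 30.3 60; 0.013 0.005 0.005 1.6 -3.4 30.4 60; 0 0 0 0.0 -0.0 17.3 60; 0 0 0 0.0 -0.0 17.3 60; 0 0 0 0.0 -0.0 17.3 60
```

servo_tool(targets="0.013 0.005 0.005 2 -4.5 30 60; 0.013 0.005 0.005 2 -4 30 60; 0.013 0.005 0.005 2 -4 30 60; 0.013 0.005 0.005 2 -3.5 20 60; 0 0 0 0 0 0 60")

```text
time: 6.75
tool_pos: [0.4568, 0.2175, 0.0759]
tcp_rot: [2.219, 2.216, 0.019]
wrist_force: [-1.2, -0.0, -0.5]
width: 0.702
```

```bash
python3 - <<'E'
from h import *
stat()
st=bot.read_state(); c=read_camera('wrist'); c['st']=st; np.save('w6.npy',c,allow_pickle=True); save('w6',c['image'])
plan([(.450,.2185,.008,0,60)],step=25)
E
```

```text
t 6.75 p [0.4568 0.2175 0.0759] yang -0.001 z-ax [ 0.013  0.005 -1.   ] F [-1.2 -0.  -0.5] w 0.702 q [ 0.4   0.06  2.1  -0.    0.97  0.4 ]
0.005 -0.002 0 0.1 -2.9 23.1 60; 0.005 -0.002 0 0.2 -2.8 23.2 60; 0.005 -0.002 0 0.2 -2.7 23.2 60
```

View pics/w6.png

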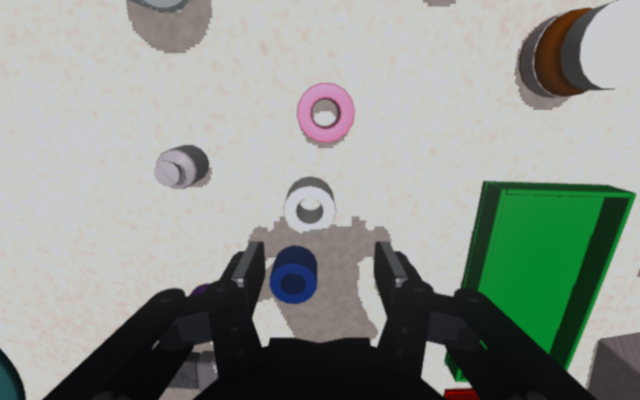

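```bash
python3 - <<'E'
from h import *
c=load('w6');st=c['st']
print(proj(c,[(.450,.2178,.034),(.435,.1512,.034),(.4627,.2905,.034),(.4568,.2175,.0759)],st))
for n,u,z in [('white',(309.5,209),.034),('blue',(292.5,285),.034),('pink',(325.5,111.5),.034)]: print(n,at_z(c,u,z,st).round(4))
E
```

```text
[[309.59661718 210.48920412]
 [293.1079099  283.33937975]
 [326.22988955 114.35775864]
 [318.86731182 233.40668076]]
white [0.4499 0.219  0.034 ]
blue [0.4344 0.1495 0.034 ]
pink [0.4622 0.2925 0.034 ]
```

White is at about (0.450, 0.2185). I'll descend and grip it.

servo_tool(targets="0.004 -0.002 0 0.3 -3 23 60; 0.004 -0.002 0 0.3 -3 23 60; 0 0 0 0.3 -2 20 60; 0 0 0 0 0 2 60")

```text
time: 7.13
tool_pos: [0.4606, 0.2179, 0.0177]
tcp_rot: [2.218, 2.206, 0.032]
wrist_force: [-1.0, -0.3, 0.5]
width: 0.699
```

```bash
python3 - <<'E'
from h import *
stat()
plan([(.450,.2185,.008,0,60)],step=25)
E
```

```text
t 7.13 p [0.4606 0.2179 0.0177] yang -0.006 z-ax [ 0.023  0.005 -1.   ] F [-1.  -0.3  0.5] w 0.699 q [ 0.4   0.14  2.14 -0.01  0.84  0.41]
0.023 -0.005 -0.005 0.4 -10.8 9.4 60
```

servo_tool(targets="0.012 0 -0.003 0 -6 4 60; 0.012 0 -0.003 0 -6 5 60; 0 0 0 0 0 0 60")

```text
time: 7.38
tool_pos: [0.4522, 0.218, 0.013]
tcp_rot: [-2.22, -2.219, -0.012]
wrist_force: [-0.7, 0.1, 0.0]
width: 0.702
```

```bash
python3 - <<'E'
from h import *
stat()
plan([(.450,.2185,.008,0,60)],step=25)
E
```

```text
t 7.38 p [0.4522 0.218  0.013 ] yang -0.001 z-ax [ 0.004  0.007 -1.   ] F [-0.7  0.1  0. ] w 0.702 q [0.4  0.14 2.15 0.01 0.85 0.39]
0.004 -0.007 -0.001 0.5 -2.2 5.0 60
```

servo_tool(targets="0.004 -0.005 0 0.5 -2 4 60; 0 0 0 0 0 0 38; 0 0 0 0 0 0 38; 0 0 0 0 0 0 38; 0 0 0 0 0 0 38; 0 0 0 0 0 0 38", newtons=30)

```text
time: 7.88
tool_pos: [0.454, 0.2201, 0.0135]
tcp_rot: [2.22, 2.22, 0.014]
wrist_force: [-1.1, -0.6, -0.6]
width: 0.444
```

```bash
python3 - <<'E'
from h import *
stat()
plan([(.450,.2185,.13,0,38),(.4768,-.0664,.13,0,38)])
E
```

```text
t 7.88 p [0.454  0.2201 0.0135] yang -0.0 z-ax [ 0.007  0.005 -1.   ] F [-1.1 -0.6 -0.6] w 0.444 q [0.4  0.15 2.14 0.   0.85 0.4 ]
0.002 -0.001 0 -0.3 -0.8 -29.1 38; 0.002 -0.001 0 -0.3 -0.8 -29.1 38; 0.002 -0.001 0 -0.3 -0.9 -29.1 38; 0.002 -0.001 0 -0.4 -0.9 -29.1 38; 0 0 0 -35.6 3.3 -0.0 38; 0 0 0 -35.6 3.3 -0.0 38; 0 0 0 -35.6 3.3 -0.0 38; 0 0 0 -35.6 3.3 -0.0 38

0 0 0 -35.6 3.3 -0.0 38; 0 0 0 -35.6 3.3 -0.0 38; 0 0 0 -35.6 3.3 -0.0 38; 0 0 0 -35.6 3.3 -0.0 38
```

```bash
python3 - <<'E'
from h import *
st=bot.read_state(); c=read_camera('wrist'); c['st']=st; np.save('w7.npy',c,allow_pickle=True); save('w7',c['image'])
d=read_camera('side'); crop(d,'d7',270,210,110,90,7)
E
```

```text
(no output)
```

View pics/w7.png

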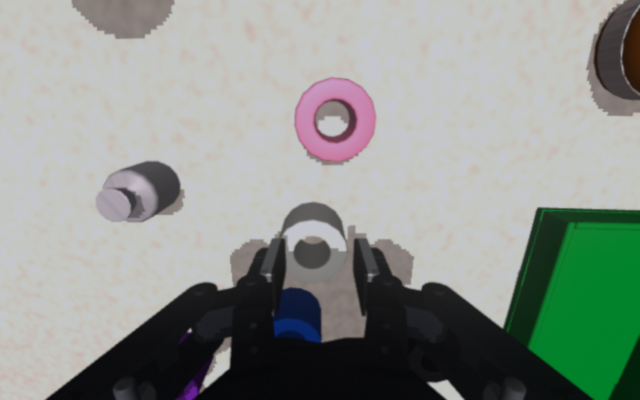

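View pics/d7.png

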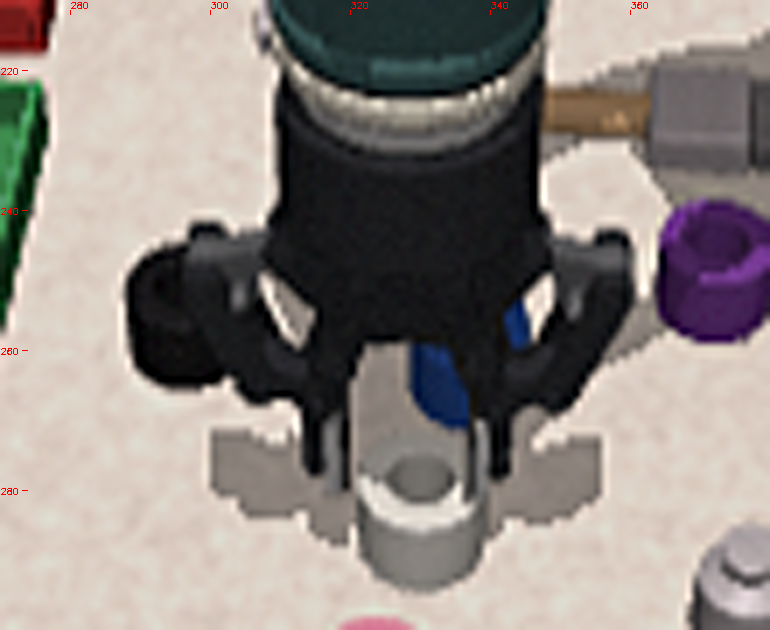

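servo_tool(targets="0 0 0 0 0 0 50; 0 0 0 0 0 0 50; 0.003 -0.003 0 -1 -2 5 50; 0 0 0 0 -1 2 50; 0 0 0 0 0 0 20; 0 0 0 0 0 0 20; 0 0 0 0 0 0 20; 0 0 0 0 0 0 20", newtons=30)

```text
time: 8.65
tool_pos: [0.4507, 0.2191, 0.0064]
tcp_rot: [2.22, 2.22, 0.005]
wrist_force: [-0.1, -0.2, 1.2]
width: 0.457
```

```bash
python3 - <<'E'
from h import *
stat()
st=bot.read_state(); c=read_camera('wrist'); c['st']=st; np.save('w8.npy',c,allow_pickle=True); crop(c,'w8',220,170,200,150,4)
E
```

```text
t 8.65 p [0.4507 0.2191 0.0064] yang -0.0 z-ax [ 0.004  0.001 -1.   ] F [-0.1 -0.2  1.2] w 0.457 q [ 0.4   0.15  2.15 -0.    0.83  0.4 ]
```

View pics/w8.png

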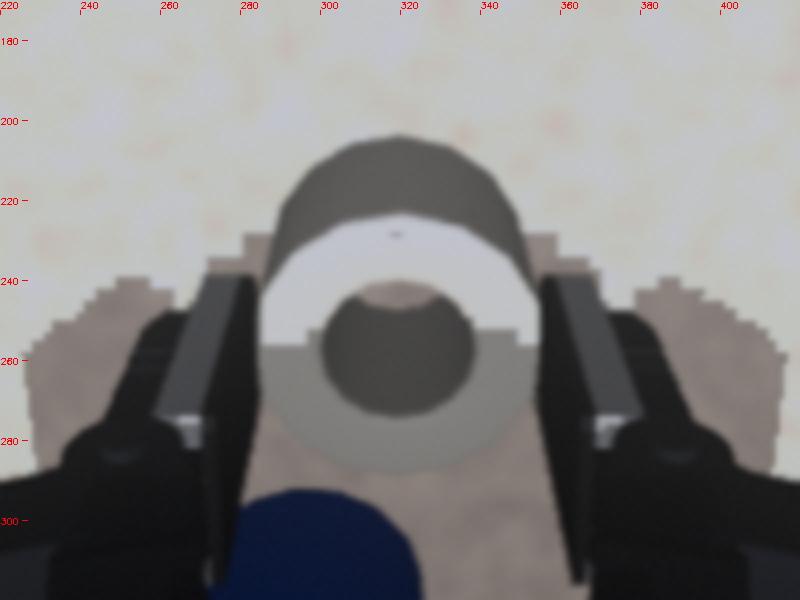

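```bash
python3 - <<'E'
from h import *
c=load('w8'); print(at_z(c,(318.7,255),.034,c['st']))
plan([(.450,.2185,.12,0,20),(.4768,-.0664,.12,0,20)])
E
```

```text
[0.45060484 0.21886608 0.034     ]
0.001 0 0 -0.1 -0.1 -37.9 20; 0.001 0 0 -0.2 -0.2 -37.9 20; 0.001 0 0 -0.2 -0.2 -37.9 20; 0 0 0 -35.6 3.4 0.0 20; 0 0 0 -35.6 3.4 0.0 20; 0 0 0 -35.6 3.4 0.0 20; 0 0 0 -35.6 3.4 0.0 20; 0 0 0 -35.6 3.4 0.0 20

0 0 0 -35.6 3.4 0.0 20; 0 0 0 -35.6 3.4 0.0 20; 0 0 0 -35.6 3.4 0.0 20
```

servo_tool(targets="0 0 0 0 0 -38 20; 0 0 0 0 0 -38 20; 0 0 0 0 0 -38 20; 0 0 0 -36 3.4 0 20; 0 0 0 -36 3.4 0 20; 0 0 0 -36 3.4 0 20; 0 0 0 -36 3.4 0 20; 0 0 0 -36 3.4 0 20")

```text
time: 9.37
tool_pos: [0.4669, 0.0387, 0.1236]
tcp_rot: [2.206, 2.236, 0.003]
wrist_force: [0.8, 0.1, -0.8]
width: 0.455
```

servo_tool(targets="0 0 0 -36 3.4 0 20; 0 0 0 -36 3.4 0 20; 0 0 0 -30 3.4 0 20; 0 0 0 0 0 0 20")

```text
time: 9.7
tool_pos: [0.4781, -0.0733, 0.1234]
tcp_rot: [2.207, 2.229, 0.002]
wrist_force: [0.9, -0.2, 0.1]
width: 0.456
```

```bash
python3 - <<'E'
from h import *
stat()
plan([(.4768,-.0662,.060,0,20)],step=25)
E
```

```text
t 9.7 p [ 0.4781 -0.0733  0.1234] yang 0.01 z-ax [ 0.004 -0.002 -1.   ] F [ 0.9 -0.2  0.1] w 0.456 q [-0.2  -0.03  2.1  -0.    1.08 -0.21]
0.001 0.001 0.003 2.4 -0.5 21.1 20; 0.001 0.001 0.003 2.4 -0.5 21.1 20; 0.001 0.001 0.003 2.4 -0.5 21.1 20
```

servo_tool(targets="0.001 0.001 0.003 2.4 -0.5 21 20; 0.001 0.001 0.003 2.4 -0.5 21 20; 0.001 0.001 0.003 2.4 -0.5 21 20; 0 0 0 0 0 0 20; 0 0 0 0 0 0 20")

```text
time: 10.12
tool_pos: [0.4774, -0.0685, 0.0588]
tcp_rot: [2.229, 2.212, 0.004]
wrist_force: [0.9, -0.3, 0.0]
width: 0.454
```

```bash
python3 - <<'E'
from h import *
stat()
plan([(.477,-.0662,.060,0,20)],step=25)
d=read_camera('side'); crop(d,'d9',280,150,90,80,8)
d=read_camera('scene'); crop(d,'s9',240,160,100,90,7)
E
```

```text
t 10.12 p [ 0.4774 -0.0685  0.0588] yang -0.008 z-ax [ 0.003  0.001 -1.   ] F [ 0.9 -0.3  0. ] w 0.454 q [-0.2   0.04  2.15  0.    0.94 -0.19]
0.003 -0.001 -0.008 2.3 -0.4 -1.2 20
```

View pics/d9.png

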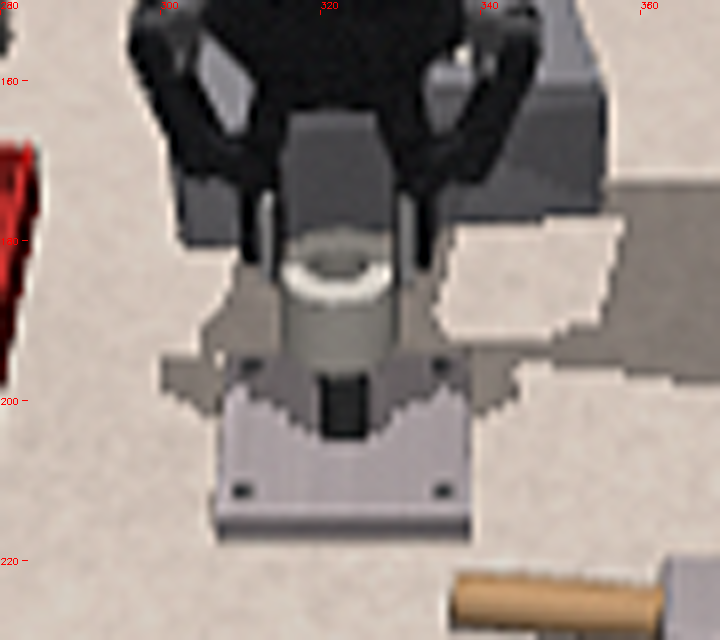

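View pics/s9.png

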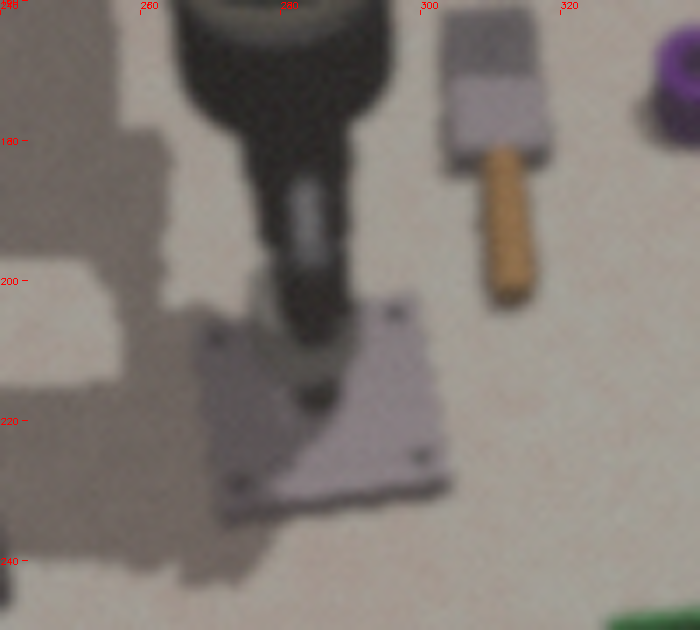

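servo_tool(targets="0 0 0.004 2.3 -0.5 0 20; 0 0 0 0 0 0 20; 0 0 0 0 0 7 20; 0 0 0 0 0 7 20; 0 0 0 0 0 0 20")

```text
time: 10.63
tool_pos: [0.4811, -0.0659, 0.0495]
tcp_rot: [2.226, 2.204, 0.012]
wrist_force: [-1.5, -0.3, -0.5]
width: 0.456
```

```bash
python3 - <<'E'
from h import *
stat()
E
```

```text
t 10.63 p [ 0.4811 -0.0659  0.0495] yang -0.01 z-ax [ 0.012 -0.001 -1.   ] F [-1.5 -0.3 -0.5] w 0.456 q [-0.19  0.06  2.16  0.    0.91 -0.18]
```

servo_tool(targets="0.010 0 0 0 -4 0 20; 0 0 0 0 -1 0 20; 0 0 0 0 0 0 20")

```text
time: 10.88
tool_pos: [0.4756, -0.0658, 0.049]
tcp_rot: [2.232, 2.21, 0.0]
wrist_force: [-0.2, 0.4, -0.2]
width: 0.452
```

```bash
python3 - <<'E'
from h import *
stat()
E
```

```text
t 10.88 p [ 0.4756 -0.0658  0.049 ] yang -0.01 z-ax [ 0.001 -0.001 -1.   ] F [-0.2  0.4 -0.2] w 0.452 q [-0.19  0.06  2.16 -0.    0.92 -0.18]
```

servo_tool(targets="0 0 0 0 0 3 20; 0.001 0 0 0 -0.3 3 20; 0.001 0 0 0 -0.3 3 20; 0 0 0 0 0 1 20; 0 0 0 0 0 0 20")

```text
time: 11.3
tool_pos: [0.4752, -0.0659, 0.038]
tcp_rot: [-2.233, -2.21, 0.002]
wrist_force: [-0.0, -0.3, -0.7]
width: 0.455
```

```bash
python3 - <<'E'
from h import *
stat()
E
```

```text
t 11.3 p [ 0.4752 -0.0659  0.038 ] yang -0.01 z-ax [-0.001 -0.001 -1.   ] F [-0.  -0.3 -0.7] w 0.455 q [-0.19  0.07  2.17 -0.    0.9  -0.18]
```

servo_tool(targets="0 0 0 0 0.4 2 20; 0 0 0 0 0.4 2 20; 0 0 0 0 0.4 2 20; 0 0 0 0 0 0 20")

```text
time: 11.63
tool_pos: [0.4765, -0.066, 0.0313]
tcp_rot: [-2.233, -2.21, 0.002]
wrist_force: [-0.2, 0.0, -0.7]
width: 0.455
```

```bash
python3 - <<'E'
from h import *
stat()
E
```

```text
t 11.63 p [ 0.4765 -0.066   0.0313] yang -0.01 z-ax [-0.001 -0.001 -1.   ] F [-0.2  0.  -0.7] w 0.455 q [-0.19  0.08  2.17 -0.    0.89 -0.18]
```

servo_tool(targets="0 0 0 0 0 2 20; 0 0 0 0 0 2 20; 0 0 0 0 0 1 20; 0 0 0 0 0 0 60; 0 0 0 0 0 0 60; 0 0 0 0 0 0 60; 0 0 0 0 0 0 60")

```text
time: 12.22
tool_pos: [0.477, -0.0661, 0.026]
tcp_rot: [2.233, 2.21, -0.001]
wrist_force: [0.2, -0.6, 0.1]
width: 0.705
```

```bash
python3 - <<'E'
from h import *
stat()
d=read_camera('side'); crop(d,'d10',280,150,90,80,8)
st=bot.read_state(); c=read_camera('wrist'); c['st']=st; np.save('w10.npy',c,allow_pickle=True); crop(c,'w10',220,150,200,150,4)
E
```

```text
t 12.22 p [ 0.477  -0.0661  0.026 ] yang -0.01 z-ax [-0.    -0.001 -1.   ] F [ 0.2 -0.6  0.1] w 0.705 q [-0.19  0.09  2.17 -0.    0.88 -0.18]
```

View pics/d10.png

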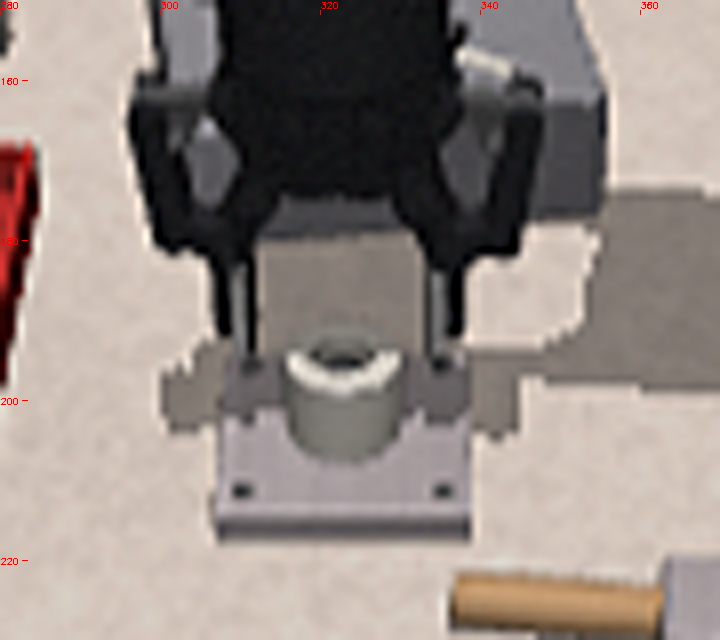

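View pics/w10.png

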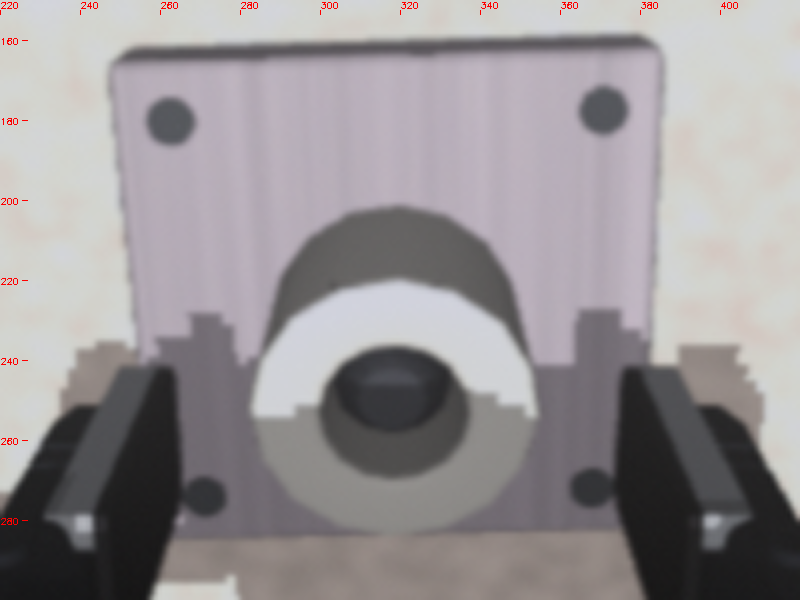

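White is fully seated: the pin shows in the bore at (318,245) and the sleeve stands on the plate. I'll regrip it and take it to the green tray.

servo_tool(targets="0 0 0 0 -0.5 3 60; 0 0 0 0 0 2 60; 0 0 0 0 0 0 20; 0 0 0 0 0 0 20; 0 0 0 0 0 0 20; 0 0 0 0 0 0 20")

```text
time: 12.82
tool_pos: [0.4767, -0.0662, 0.0216]
tcp_rot: [2.232, 2.21, -0.001]
wrist_force: [-0.7, -0.4, -0.1]
width: 0.453
```

```bash
python3 - <<'E'
from h import *
stat()
plan([(.477,-.066,.12,0,20),(.661,.185,.12,0,20)])
E
```

```text
t 12.82 p [ 0.4767 -0.0662  0.0216] yang -0.01 z-ax [-0.    -0.001 -1.   ] F [-0.7 -0.4 -0.1] w 0.453 q [-0.19  0.1   2.18 -0.    0.87 -0.18]
0 0 -0.003 0.0 0.1 -32.8 20; 0 0 -0.003 0.0 0.1 -32.8 20; 0 0 -0.003 0.0 0.1 -32.8 20; 0 0 0 27.9 20.4 -0.0 20; 0 0 0 27.9 20.4 -0.0 20; 0 0 0 27.9 20.4 -0.0 20; 0 0 0 27.9 20.4 -0.0 20; 0 0 0 27.9 20.4 -0.0 20

0 0 0 27.9 20.4 -0.0 20; 0 0 0 27.9 20.4 -0.0 20; 0 0 0 27.9 20.4 -0.0 20; 0 0 0 27.9 20.4 -0.0 20
```

servo_tool(targets="0 0 -0.003 0 0 -33 20; 0 0 -0.003 0 0 -33 20; 0 0 -0.003 0 0 -33 20; 0 0 0 28 20 0 20; 0 0 0 28 20 0 20; 0 0 0 28 20 0 20; 0 0 0 28 20 0 20; 0 0 0 28 20 0 20")

```text
time: 13.48
tool_pos: [0.5788, 0.0734, 0.125]
tcp_rot: [2.232, 2.207, 0.001]
wrist_force: [-0.9, 0.4, 0.5]
width: 0.23
```

servo_tool(targets="0 0 0 28 20 0 20; 0 0 0 28 20 0 20; 0 0 0 28 20 0 20; 0 0 0 20 15 0 20; 0 0 0 0 0 0 20")

```text
time: 13.9
tool_pos: [0.6616, 0.1881, 0.1241]
tcp_rot: [2.226, 2.21, 0.008]
wrist_force: [0.3, 0.2, 0.5]
width: 0.232
```

```bash
python3 - <<'E'
from h import *
stat()
plan([(.661,.185,.016,0,20)],step=22)
st=bot.read_state(); c=read_camera('wrist'); c['st']=st; np.save('w11.npy',c,allow_pickle=True); save('w11',c['image'])
E
```

```text
t 13.9 p [0.6616 0.1881 0.1241] yang -0.007 z-ax [ 0.007  0.001 -1.   ] F [0.3 0.2 0.5] w 0.232 q [ 0.24  0.34  1.66 -0.    1.13  0.25]
0.001 0 -0.001 -0.6 -0.3 21.6 20; 0.001 0 -0.001 -0.6 -0.2 21.6 20; 0.001 0 -0.001 -0.6 -0.2 21.6 20; 0.001 0 -0.001 -0.6 -0.2 21.6 20; 0.001 0 -0.001 -0.6 -0.1 21.6 20
```

View pics/w11.png

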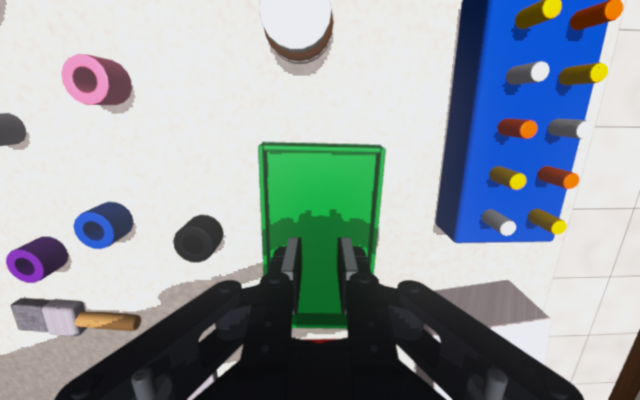

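The gripper is empty, so the sleeve was lost on the way. I need to find it.

```bash
python3 - <<'E'
from h import *
c=read_camera('scene');np.save('s12.npy',c,allow_pickle=True);crop(c,'s12',200,130,280,200,2)
c=read_camera('side');np.save('d12.npy',c,allow_pickle=True);crop(c,'d12',200,110,220,180,3)
E
```

```text
(no output)
```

View pics/s12.png

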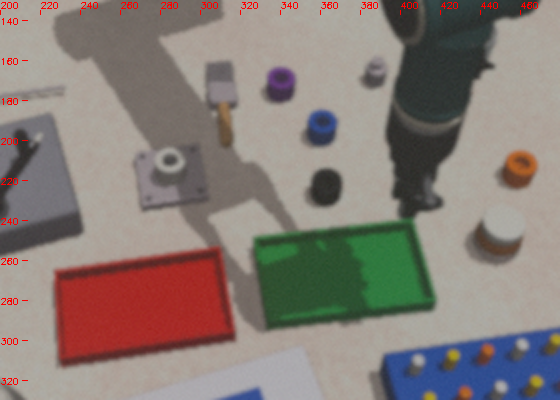

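View pics/d12.png

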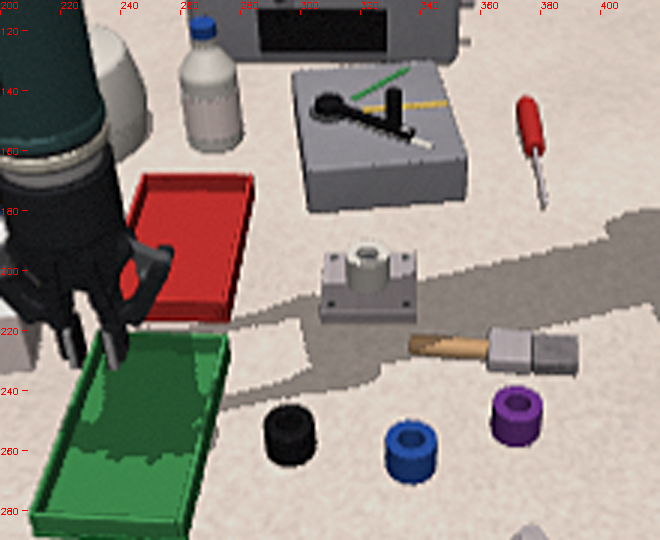

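The white sleeve is still seated on the pin, so the grip slipped. I'll go back and grip harder.

```bash
python3 - <<'E'
from h import *
plan([(.477,-.066,.12,0,60)])
E
```

```text
0 0 -0.001 -27.9 -19.9 0.4 60; 0 0 -0.001 -27.9 -19.9 0.4 60; 0 0 -0.001 -27.9 -19.9 0.4 60; 0 0 -0.001 -27.9 -20.0 0.4 60; 0 0 -0.001 -27.9 -20.0 0.4 60; 0 0 -0.001 -27.8 -20.0 0.4 60; 0 0 -0.001 -27.8 -20.1 0.4 60; 0 0 -0.001 -27.8 -20.1 0.4 60

0 0 -0.001 -27.8 -20.1 0.4 60
```

servo_tool(targets="0 0 0 -28 -20 0 60; 0 0 0 -28 -20 0 60; 0 0 0 -28 -20 0 60; 0 0 0 -28 -20 0 60; 0 0 0 -28 -20 0 60; 0 0 0 -28 -20 0 60; 0 0 0 -28 -20 0 60; 0 0 0 -28 -20 0 60")

```text
time: 14.72
tool_pos: [0.4829, -0.0503, 0.1207]
tcp_rot: [2.23, 2.208, -0.004]
wrist_force: [0.0, -0.1, -0.5]
width: 0.7
```

servo_tool(targets="0 0 0 -22 -17 2 60; 0 0 0 0 0 0 60; 0 0 0 0 0 0 60")

```text
time: 14.97
tool_pos: [0.4554, -0.0797, 0.1177]
tcp_rot: [2.243, 2.197, -0.01]
wrist_force: [1.0, 0.3, -0.4]
width: 0.699
```

```bash
python3 - <<'E'
from h import *
stat()
plan([(.477,-.066,.060,0,60)],step=22)
E
```

```text
t 14.97 p [ 0.4554 -0.0797  0.1177] yang -0.021 z-ax [-0.003 -0.006 -1.   ] F [ 1.   0.3 -0.4] w 0.699 q [-0.22 -0.07  2.14 -0.01  1.07 -0.2 ]
-0.001 0.002 -0.007 4.8 7.1 19.2 60; -0.001 0.002 -0.007 4.8 7.2 19.2 60; -0.001 0.002 -0.007 4.7 7.2 19.2 60
```

servo_tool(targets="0 0 -0.007 5 7 15 60; 0 0 -0.007 5 7 15 60; 0 0 -0.007 3 6 15 60; 0 0 0 0 0 0 60; 0 0 0 0 0 0 60")

```text
time: 15.38
tool_pos: [0.4755, -0.0681, 0.0732]
tcp_rot: [2.222, 2.212, -0.006]
wrist_force: [-0.2, 0.2, 0.6]
width: 0.701
```

```bash
python3 - <<'E'
from h import *
stat()
plan([(.477,-.066,.020,0,60)],step=16)
E
```

```text
t 15.38 p [ 0.4755 -0.0681  0.0732] yang -0.005 z-ax [ 0.001 -0.007 -1.   ] F [-0.2  0.2  0.6] w 0.701 q [-0.19  0.02  2.14 -0.01  0.97 -0.18]
0 0.002 -0.001 0.6 0.3 13.3 60; 0 0.002 -0.001 0.6 0.4 13.3 60; 0 0.002 -0.001 0.6 0.4 13.3 60; 0 0.002 -0.001 0.5 0.4 13.3 60
```

servo_tool(targets="0 0.002 0 0.6 0 12 60; 0 0.002 0 0.6 -0.5 12 60; 0 0.002 0 0.6 -1 12 60; 0 0 0 0.2 -1 11 60; 0 0 0 0 -0.5 3 60; 0 0 0 0 0 0 60")

```text
time: 15.88
tool_pos: [0.4746, -0.0657, 0.0231]
tcp_rot: [2.221, 2.213, 0.006]
wrist_force: [-0.6, 0.1, -0.0]
width: 0.703
```

```bash
python3 - <<'E'
from h import *
stat()
plan([(.477,-.066,.020,0,60)],step=16)
E
```

```text
t 15.88 p [ 0.4746 -0.0657  0.0231] yang -0.004 z-ax [ 0.007 -0.001 -1.   ] F [-0.6  0.1 -0. ] w 0.703 q [-0.19  0.09  2.19 -0.    0.86 -0.19]
0.007 0.001 -0.004 -0.2 2.4 3.2 60
```

servo_tool(targets="0.005 0 0 0 2 4 60; 0 0 0 0 0 0 60; 0 0 0 0 0 0 10; 0 0 0 0 0 0 10; 0 0 0 0 0 0 10; 0 0 0 0 0 0 10; 0 0 0 0 0 0 10; 0 0 0 0 0 0 10", newtons=60)

```text
time: 16.55
tool_pos: [0.4777, -0.066, 0.0216]
tcp_rot: [2.223, 2.215, 0.001]
wrist_force: [0.1, 0.2, -0.5]
width: 0.436
```

servo_tool(targets="0 0 0 0 0 -8 10; 0 0 0 0 0 -8 10; 0 0 0 0 0 -12 10; 0 0 0 0 0 -15 10; 0 0 0 0 0 -15 10; 0 0 0 0 0 0 10")

```text
time: 17.05
tool_pos: [0.4787, -0.066, 0.0849]
tcp_rot: [2.222, 2.214, 0.004]
wrist_force: [1.5, -0.3, 0.4]
width: 0.438
```

```bash
python3 - <<'E'
from h import *
stat()
d=read_camera('side'); crop(d,'d13',280,130,90,100,6)
plan([(.47,-.066,.12,0,10),(.661,.185,.12,0,10)])
E
```

```text
t 17.05 p [ 0.4787 -0.066   0.0849] yang -0.004 z-ax [ 0.005 -0.002 -1.   ] F [ 1.5 -0.3  0.4] w 0.438 q [-0.19  0.01  2.13 -0.    0.99 -0.18]
0.004 0.002 -0.004 -0.2 -7.9 -36.3 10; 0 0 0 27.9 21.2 0.0 10; 0 0 0 27.9 21.2 0.0 10; 0 0 0 27.9 21.2 0.0 10; 0 0 0 27.9 21.2 0.0 10; 0 0 0 27.9 21.2 0.0 10; 0 0 0 27.9 21.2 0.0 10; 0 0 0 27.9 21.2 0.0 10

0 0 0 27.9 21.2 0.0 10; 0 0 0 27.9 21.2 0.0 10
```

View pics/d13.png

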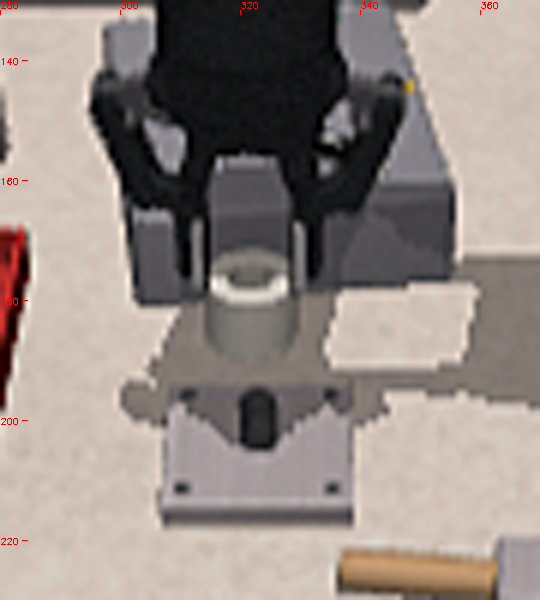

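Held this time. Taking it to the green tray.

servo_tool(targets="0.004 0 0 0 -4 -36 10; 0 0 0 28 21 0 10; 0 0 0 28 21 0 10; 0 0 0 28 21 0 10; 0 0 0 28 21 0 10; 0 0 0 28 21 0 10; 0 0 0 28 21 0 10; 0 0 0 28 21 0 10")

```text
time: 17.77
tool_pos: [0.6228, 0.1313, 0.1178]
tcp_rot: [2.236, 2.204, -0.006]
wrist_force: [0.5, -0.3, -0.2]
width: 0.434
```

servo_tool(targets="0 0 0 28 20 0 10; 0 0 0 20 15 0 10; 0 0 0 0 0 0 10")

```text
time: 18.02
tool_pos: [0.6624, 0.1872, 0.1142]
tcp_rot: [2.232, 2.209, -0.003]
wrist_force: [0.7, 0.2, 0.1]
width: 0.432
```

```bash
python3 - <<'E'
from h import *
stat()
plan([(.661,.185,.018,0,10)],step=22)
E
```

```text
t 18.02 p [0.6624 0.1872 0.1142] yang -0.01 z-ax [-0.001 -0.002 -1.   ] F [0.7 0.2 0.1] w 0.432 q [ 0.24  0.36  1.66 -0.    1.13  0.25]
0 0 -0.002 -0.4 -0.3 19.2 10; 0 0 -0.002 -0.4 -0.3 19.2 10; 0 0 -0.002 -0.4 -0.3 19.2 10; 0 0 -0.002 -0.4 -0.3 19.2 10; 0 0 -0.002 -0.4 -0.3 19.2 10
```

servo_tool(targets="0 0 0 -0.4 -0.4 19 10; 0 0 0 -0.4 -0.4 19 10; 0 0 0 -0.4 -0.4 19 10; 0 0 0 -0.4 -0.4 19 10; 0 0 0 -0.4 -0.4 14 10; 0 0 0 0 0 0 10; 0 0 0 0 0 0 10")

```text
time: 18.6
tool_pos: [0.6574, 0.1849, 0.0151]
tcp_rot: [-2.227, -2.214, 0.012]
wrist_force: [-0.2, 0.2, -0.1]
width: 0.436
```

```bash
python3 - <<'E'
from h import *
stat()
E
```

```text
t 18.6 p [0.6574 0.1849 0.0151] yang -0.006 z-ax [-0.006 -0.004 -1.   ] F [-0.2  0.2 -0.1] w 0.436 q [ 0.24  0.45  1.73 -0.    0.97  0.25]
```

servo_tool(targets="0 0 0 0 2 3 10; 0 0 0 0 0 0 56; 0 0 0 0 0 0 56; 0 0 0 0 0 0 56; 0 0 0 0 0 -15 56; 0 0 0 0 0 -30 56; 0 0 0 0 0 -38 56; 0 0 0 0 0 -38 60")

```text
time: 19.27
tool_pos: [0.655, 0.1831, 0.1327]
tcp_rot: [-2.223, -2.207, 0.031]
wrist_force: [1.3, 0.2, 1.1]
width: 0.702
```

```bash
python3 - <<'E'
from h import *
stat()
st=bot.read_state(); c=read_camera('wrist'); c['st']=st; np.save('w14.npy',c,allow_pickle=True); save('w14',c['image'])
plan([(.4345,.151,.12,0,60)])
E
```

```text
t 19.27 p [0.655  0.1831 0.1327] yang -0.007 z-ax [-0.02  -0.008 -1.   ] F [1.3 0.2 1.1] w 0.702 q [ 0.24  0.34  1.65 -0.    1.18  0.25]
-0.001 0.001 -0.001 -5.0 -32.3 3.6 60; -0.001 0.001 -0.001 -5.0 -32.3 3.6 60; -0.001 0.001 -0.001 -4.9 -32.3 3.5 60; -0.001 0.001 -0.001 -4.9 -32.3 3.5 60; -0.001 0.001 -0.001 -4.9 -32.3 3.5 60; -0.001 0.001 -0.001 -4.9 -32.3 3.5 60; -0.001 0.001 -0.001 -4.8 -32.3 3.4 60
```

View pics/w14.png

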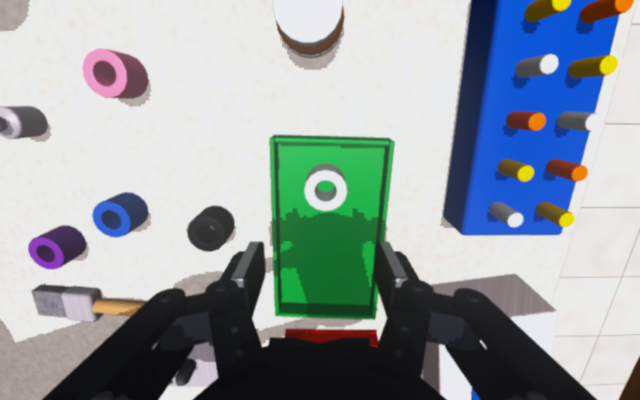

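White is in the green tray (326,189). Now blue.

servo_tool(targets="0 0 0 -5 -32 3 60; 0 0 0 -5 -32 3 60; 0 0 0 -5 -32 3 60; 0 0 0 -5 -32 3 60; 0 0 0 -5 -32 3 60; 0 0 0 -5 -32 3 60; 0 0 0 -4 -25 3 60; 0 0 0 0 0 0 60")

```text
time: 19.98
tool_pos: [0.45, 0.1544, 0.1429]
tcp_rot: [2.215, 2.198, 0.047]
wrist_force: [-0.5, 0.2, -0.1]
width: 0.704
```

servo_tool(targets="0 0 0 0 0 0 60")

```text
time: 20.07
tool_pos: [0.4501, 0.1546, 0.1448]
tcp_rot: [2.213, 2.197, 0.052]
wrist_force: [1.1, 0.1, 0.5]
width: 0.699
```

```bash
python3 - <<'E'
from h import *
stat()
st=bot.read_state(); c=read_camera('wrist'); c['st']=st; np.save('w15.npy',c,allow_pickle=True); save('w15',c['image'])
print(proj(c,[(.4345,.151,.034)],st))
plan([(.4345,.151,.05,0,60)],step=22)
E
```

```text
t 20.07 p [0.4501 0.1546 0.1448] yang -0.007 z-ax [ 0.04   0.008 -0.999] F [1.1 0.1 0.5] w 0.699 q [ 0.28 -0.1   2.11 -0.    1.09  0.29]
[[299.36814084 191.22114102]]
0.008 -0.002 -0.001 -0.9 -3.9 18.8 60; 0.008 -0.002 -0.001 -0.9 -3.7 18.8 60; 0.008 -0.002 -0.001 -0.8 -3.6 18.9 60; 0.008 -0.002 -0.001 -0.8 -3.4 18.9 60; 0.008 -0.002 -0.001 -0.8 -3.3 18.9 60
```

View pics/w15.png

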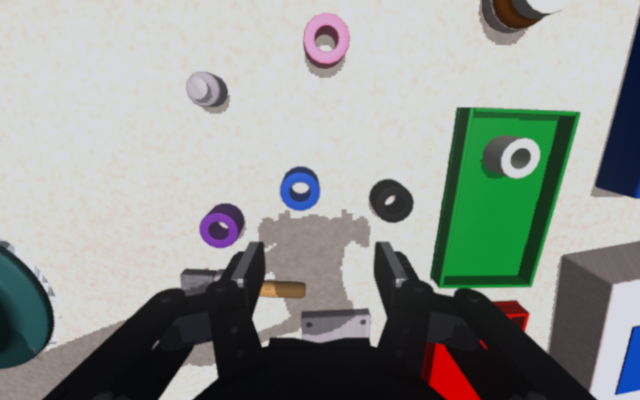

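Blue's top is at (300,189), within 2 px of the prediction. Descending.

servo_tool(targets="0.008 -0.002 0 -1 -4 19 60; 0.008 -0.002 0 -1 -4 19 60; 0.008 -0.002 0 -1 -4 19 60; 0.008 -0.002 0 -1 -4 19 60; 0.008 0 0 -0.5 -4 18 60; 0 0 0 0 0 0 60; 0 0 0 0 0 0 60")

```text
time: 20.7
tool_pos: [0.45, 0.1548, 0.0583]
tcp_rot: [2.222, 2.204, 0.031]
wrist_force: [1.0, -0.5, 0.7]
width: 0.7
```

```bash
python3 - <<'E'
from h import *
stat()
plan([(.4345,.151,.006,0,60)],step=16)
E
```

```text
t 20.7 p [0.45   0.1548 0.0583] yang -0.008 z-ax [ 0.022  0.006 -1.   ] F [ 1.  -0.5  0.7] w 0.7 q [ 0.28  0.02  2.18 -0.    0.92  0.29]
0.006 -0.002 -0.002 -1.1 -4.2 13.0 60; 0.006 -0.002 -0.002 -1.0 -4.1 13.0 60; 0.006 -0.002 -0.002 -1.0 -4.0 13.0 60; 0.006 -0.002 -0.002 -1.0 -4.0 13.1 60
```

servo_tool(targets="0.01 -0.003 0 -2 -8 0 60; 0.01 -0.003 0 -2 -8 0 60; 0 0 0 0 0 0 60")

```text
time: 20.95
tool_pos: [0.4368, 0.1515, 0.0613]
tcp_rot: [2.229, 2.21, 0.006]
wrist_force: [-0.2, 0.9, -0.2]
width: 0.703
```

```bash
python3 - <<'E'
from h import *
stat()
plan([(.4345,.151,.006,0,60)],step=16)
E
```

```text
t 20.95 p [0.4368 0.1515 0.0613] yang -0.008 z-ax [ 0.005  0.001 -1.   ] F [-0.2  0.9 -0.2] w 0.703 q [ 0.28  0.    2.19 -0.    0.94  0.29]
0.001 0 -0.002 -0.1 -0.7 13.8 60; 0.001 0 -0.002 -0.1 -0.6 13.8 60; 0.001 0 -0.002 -0.1 -0.6 13.8 60; 0.001 0 -0.002 -0.1 -0.6 13.8 60
```

servo_tool(targets="0.002 0 0 0 -3 13 60; 0.003 0 0 0 -3 13 60; 0.003 0 0 0 -3 13 60; 0 0 0 0 -2 8 60; 0 0 0 0 0 0 60")

```text
time: 21.37
tool_pos: [0.4293, 0.1529, 0.0156]
tcp_rot: [2.229, 2.21, 0.013]
wrist_force: [-0.7, 0.8, 0.4]
width: 0.704
```

```bash
python3 - <<'E'
from h import *
stat()
plan([(.4345,.151,.006,0,60)],step=16)
E
```

```text
t 21.37 p [0.4293 0.1529 0.0156] yang -0.008 z-ax [ 0.007  0.004 -1.   ] F [-0.7  0.8  0.4] w 0.704 q [0.29 0.06 2.24 0.   0.84 0.29]
0.007 -0.004 -0.008 -1.9 5.1 9.6 60
```

servo_tool(targets="0.006 -0.003 0 -2 4 5 60; 0 0 0 0 1 4 60; 0 0 0 0 0 0 60")

```text
time: 21.62
tool_pos: [0.4349, 0.1509, 0.006]
tcp_rot: [2.23, 2.212, 0.003]
wrist_force: [-0.3, 0.3, -0.1]
width: 0.706
```

```bash
python3 - <<'E'
from h import *
stat()
st=bot.read_state(); c=read_camera('wrist'); c['st']=st; np.save('w16.npy',c,allow_pickle=True); crop(c,'w16',220,170,200,150,4)
E
```

```text
t 21.62 p [0.4349 0.1509 0.006 ] yang -0.008 z-ax [ 0.002  0.001 -1.   ] F [-0.3  0.3 -0.1] w 0.706 q [0.28 0.08 2.23 0.   0.83 0.29]
```

View pics/w16.png

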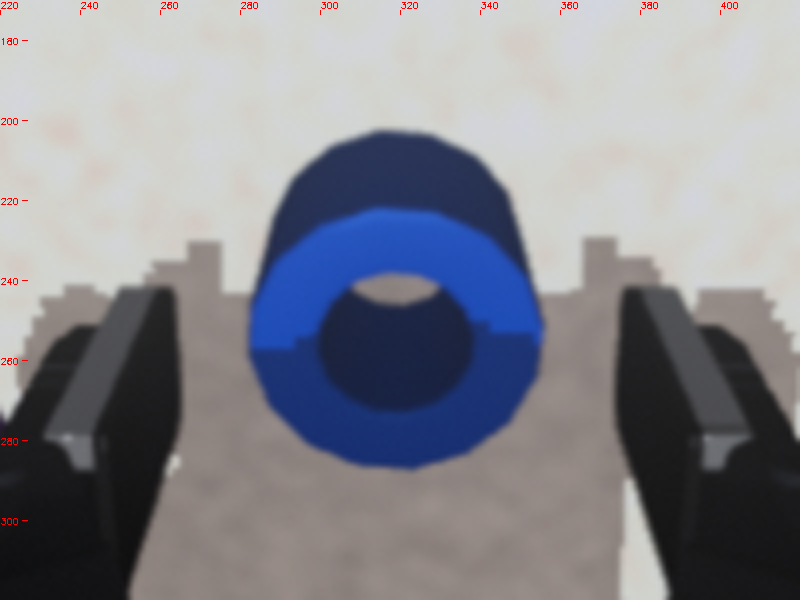

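Blue is centred between the pads. I'll grip at 60 N and lift.

servo_tool(targets="0 0 0 0 0 0 10; 0 0 0 0 0 0 10; 0 0 0 0 0 0 10; 0 0 0 0 0 0 10; 0 0 0 0 0 0 10; 0 0 0 0 0 0 10; 0 0 0 0 0 -10 10; 0 0 0 0 0 -20 10", newtons=60)

```text
time: 22.33
tool_pos: [0.4366, 0.1514, 0.0402]
tcp_rot: [2.231, 2.212, 0.005]
wrist_force: [-0.2, -0.9, -0.0]
width: 0.133
```

```bash
python3 - <<'E'
from h import *
stat()
plan([(.436,.151,.12,0,10),(.477,-.066,.12,0,10)])
E
```

```text
t 22.33 p [0.4366 0.1514 0.0402] yang -0.009 z-ax [ 0.002  0.002 -1.   ] F [-0.2 -0.9 -0. ] w 0.133 q [0.28 0.03 2.21 0.   0.9  0.29]
0.001 -0.001 -0.003 -0.1 -0.1 -26.6 10; 0.001 -0.001 -0.003 -0.1 -0.1 -26.6 10; 0.001 -0.001 -0.003 -0.1 -0.2 -26.6 10; 0 0 0 -36.2 6.8 0.0 10; 0 0 0 -36.2 6.8 0.0 10; 0 0 0 -36.2 6.8 0.0 10; 0 0 0 -36.2 6.8 0.0 10; 0 0 0 -36.2 6.8 0.0 10

0 0 0 -36.2 6.8 0.0 10
```

```bash
python3 - <<'E'
from h import *
d=read_camera('side'); np.save('d17.npy',d,allow_pickle=True);crop(d,'d17',270,190,110,100,6)
st=bot.read_state(); c=read_camera('wrist'); c['st']=st; np.save('w17.npy',c,allow_pickle=True); save('w17',c['image'])
E
```

```text
(no output)
```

View pics/d17.png

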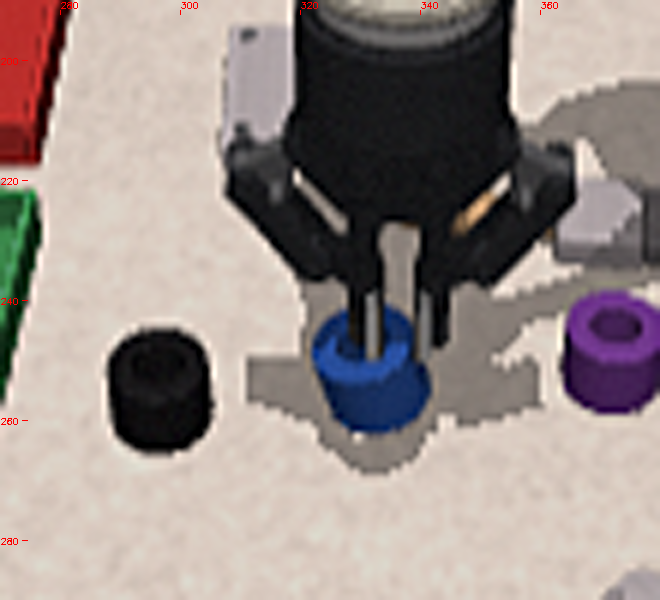

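View pics/w17.png

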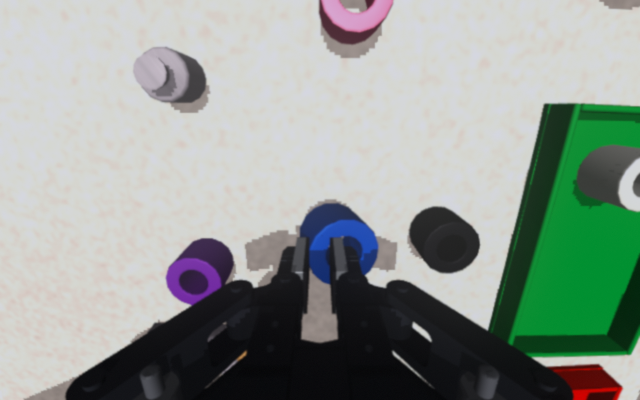

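```bash
python3 - <<'E'
from h import *
for n,pts in [('w16',[(263.5,242,-.030),(374,242,.030)]),('w8',[(284,239,-.0195),(355,239,.0195)]),('w17',[(307,238,-.0057),(331,238,.0057)]),('w5',[(264,242,-.030)])]:
    c=load(n); T=c['T_tool_cam']; cc=dict(c); 
    for u,v,y in pts:
        e,d=ray({'mtx':c['mtx'],'k1':c['k1'],'T_tool_cam':T},(u,v),{'tcp_rot':np.zeros(3),'tool_pos':np.zeros(3)})
        k=(y-e[1])/d[1]; print(n,(e+k*d).round(4))
E
```

```text
w16 [ 0.0081 -0.03   -0.0282]
w16 [ 0.0081  0.03   -0.0282]
w8 [ 0.0074 -0.0195 -0.0231]
w8 [ 0.0102  0.0195 -0.0289]
w17 [ 0.0171 -0.0057 -0.0416]
w17 [ 0.0203  0.0057 -0.0482]
w5 [ 0.0075 -0.03   -0.027 ]
```

Blue is held tilted by its wall: one finger is in the bore and the opening reads 11 mm. The pads were gripping too near the rim. I'll lower it gently, release, and regrip deeper.

servo_tool(targets="0 0 0 0 0 4 10; 0 0 0 0 0 4 10; 0 0 0 0 0 4 10; 0 0 0 0 0 0 10")

```text
time: 22.77
tool_pos: [0.441, 0.1527, 0.0307]
tcp_rot: [2.227, 2.208, 0.019]
wrist_force: [-0.6, 0.2, -0.2]
width: 0.128
```

```bash
python3 - <<'E'
from h import *
stat()
d=read_camera('side'); np.save('d18.npy',d,allow_pickle=True);crop(d,'d18',290,220,80,60,9)
E
```

```text
t 22.77 p [0.441  0.1527 0.0307] yang -0.009 z-ax [ 0.013  0.005 -1.   ] F [-0.6  0.2 -0.2] w 0.128 q [0.28 0.05 2.21 0.   0.87 0.29]
```

View pics/d18.png

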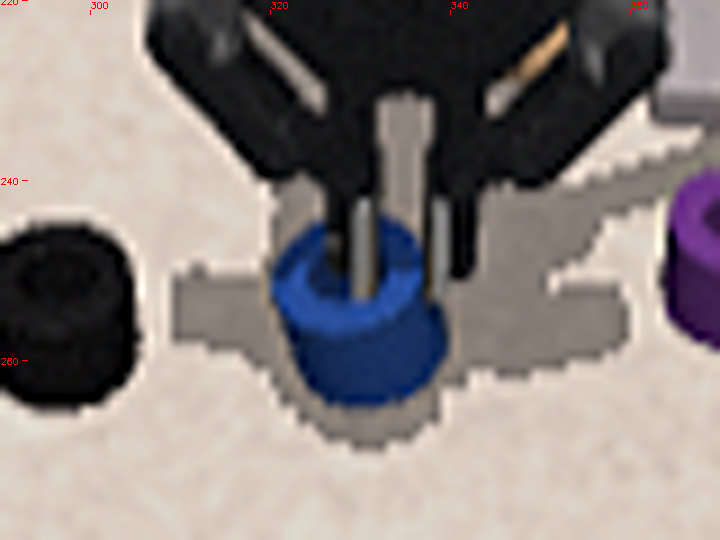

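servo_tool(targets="0.005 0 0 0 -2 3 10; 0.005 0 0 0 -1 3 10; 0 0 0 0 0 3 10; 0 0 0 0 0 0 10")

```text
time: 23.15
tool_pos: [0.4359, 0.1523, 0.0189]
tcp_rot: [-2.228, -2.209, -0.001]
wrist_force: [-0.3, -0.1, -0.4]
width: 0.134
```

```bash
python3 - <<'E'
from h import *
stat()
d=read_camera('side'); np.save('d19.npy',d,allow_pickle=True);crop(d,'d19',290,220,80,60,9)
E
```

```text
t 23.15 p [0.4359 0.1523 0.0189] yang -0.008 z-ax [-0.002  0.004 -1.   ] F [-0.3 -0.1 -0.4] w 0.134 q [0.28 0.07 2.22 0.01 0.86 0.28]
```

View pics/d19.png

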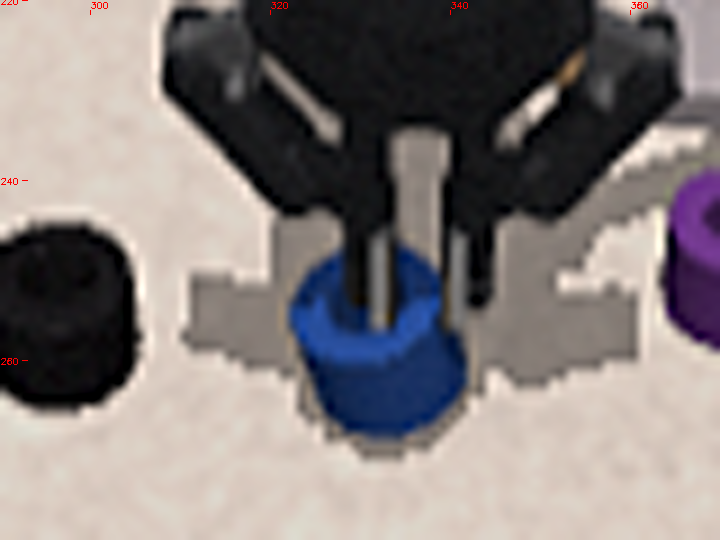

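servo_tool(targets="0 0 0 0 0 2 10; 0 0 0 0 0 2 10; 0 0 0 0 0 0 10")

```text
time: 23.45
tool_pos: [0.4364, 0.1524, 0.0148]
tcp_rot: [-2.228, -2.209, -0.002]
wrist_force: [1.2, 0.1, -1.0]
width: 0.135
```

```bash
python3 - <<'E'
from h import *
stat()
d=read_camera('side'); np.save('d20.npy',d,allow_pickle=True);crop(d,'d20',290,220,80,60,9)
E
```

```text
t 23.45 p [0.4364 0.1524 0.0148] yang -0.009 z-ax [-0.002  0.004 -1.   ] F [ 1.2  0.1 -1. ] w 0.135 q [0.28 0.07 2.22 0.01 0.85 0.28]
```

View pics/d20.png

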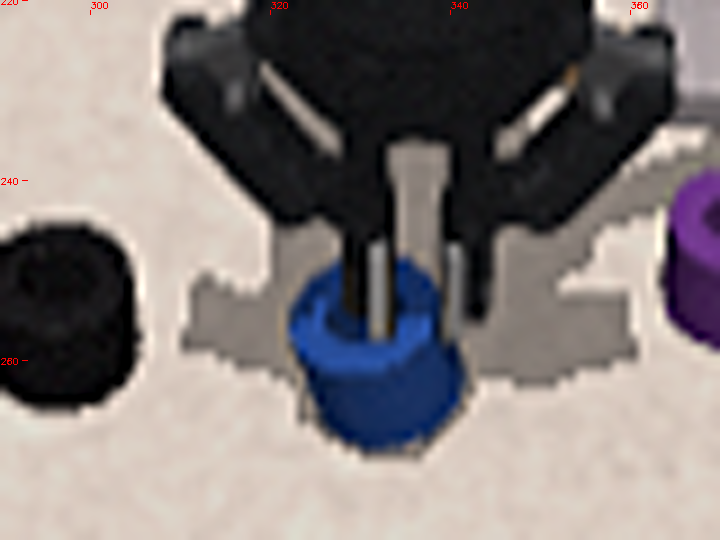

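servo_tool(targets="0 0 0 0 0 2 10; 0 0 0 0 0 2 10; 0 0 0 0 0 0 10")

```text
time: 23.75
tool_pos: [0.4369, 0.1526, 0.0113]
tcp_rot: [-2.229, -2.21, -0.004]
wrist_force: [-0.6, -0.0, 1.1]
width: 0.13
```

```bash
python3 - <<'E'
from h import *
stat()
E
```

```text
t 23.75 p [0.4369 0.1526 0.0113] yang -0.009 z-ax [-0.001  0.004 -1.   ] F [-0.6 -0.   1.1] w 0.13 q [0.28 0.08 2.22 0.01 0.84 0.28]
```

Near the bench now. I'll open slightly so it settles, then lift the fingers out.

servo_tool(targets="0 0 0 0 0 0 14; 0 0 0 0 0 0 14; 0 0 0 0 0 0 15; 0 0 0 0 0 -8 15; 0 0 0 0 0 -10 15; 0 0 0 0 0 -15 15; 0 0 0 0 0 -25 15; 0 0 0 0 0 -25 60")

```text
time: 24.42
tool_pos: [0.4317, 0.1507, 0.0938]
tcp_rot: [-2.224, -2.205, 0.013]
wrist_force: [1.1, -0.4, -0.5]
width: 0.303
```

```bash
python3 - <<'E'
from h import *
stat()
d=read_camera('side'); np.save('d21.npy',d,allow_pickle=True);crop(d,'d21',270,200,120,90,6)
st=bot.read_state(); c=read_camera('wrist'); c['st']=st; np.save('w21.npy',c,allow_pickle=True); crop(c,'w21',220,130,200,150,4)
E
```

```text
t 24.42 p [0.4317 0.1507 0.0938] yang -0.009 z-ax [-0.012  0.001 -1.   ] F [ 1.1 -0.4 -0.5] w 0.303 q [ 0.28 -0.04  2.16  0.    1.03  0.28]
```

View pics/d21.png

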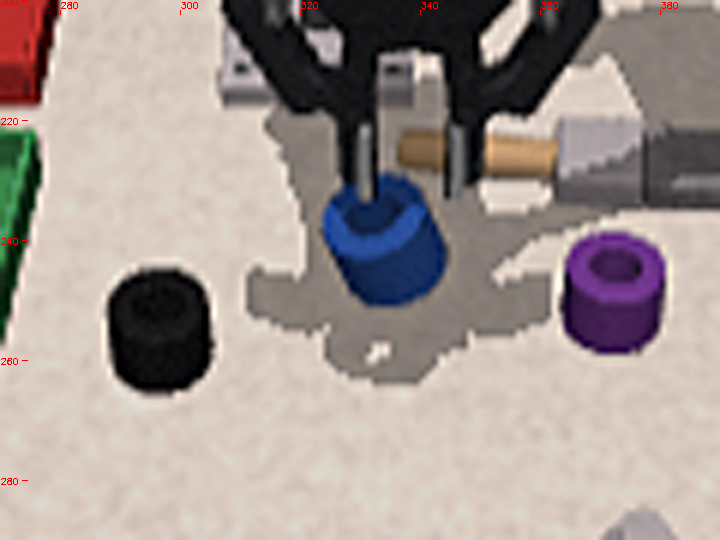

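View pics/w21.png

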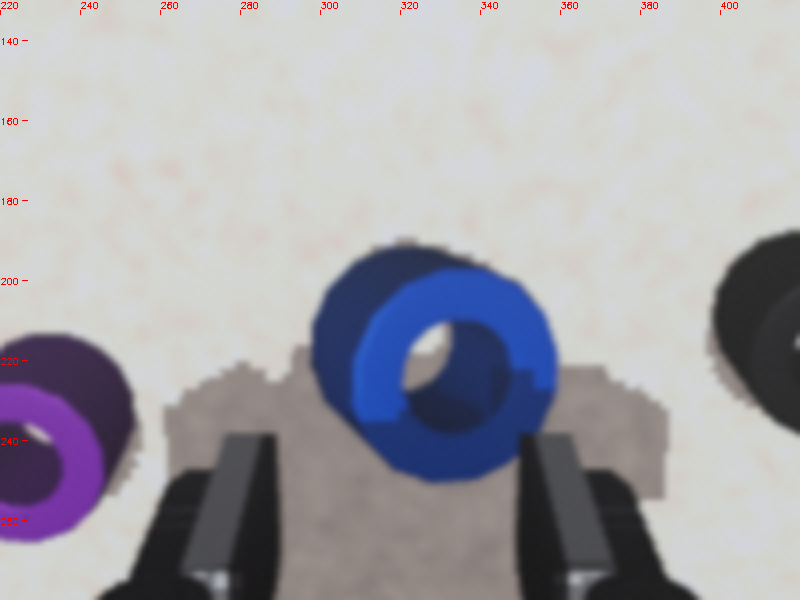

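servo_tool(targets="0 0 0 0 0 0 60; 0 0 0 0 0 0 60; 0 0 0 0 0 0 60; 0 0 0 0 0 0 60")

```text
time: 24.85
tool_pos: [0.4371, 0.1522, 0.1001]
tcp_rot: [-2.229, -2.21, -0.007]
wrist_force: [0.5, 0.6, 0.6]
width: 0.698
```

```bash
python3 - <<'E'
from h import *
stat()
d=read_camera('side'); np.save('d22.npy',d,allow_pickle=True);crop(d,'d22',270,200,120,90,6)
st=bot.read_state(); c=read_camera('wrist'); c['st']=st; np.save('w22.npy',c,allow_pickle=True); save('w22',c['image'])
E
```

```text
t 24.85 p [0.4371 0.1522 0.1001] yang -0.008 z-ax [ 0.001  0.005 -1.   ] F [0.5 0.6 0.6] w 0.698 q [ 0.28 -0.05  2.16  0.    1.03  0.28]
```

View pics/d22.png

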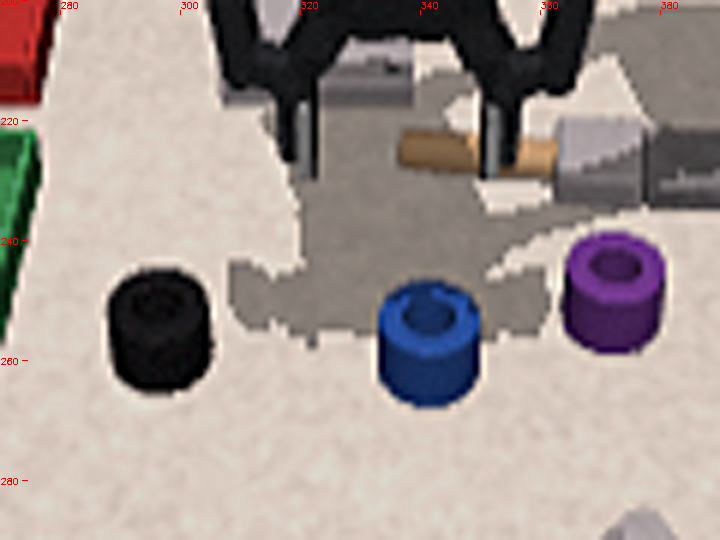

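View pics/w22.png

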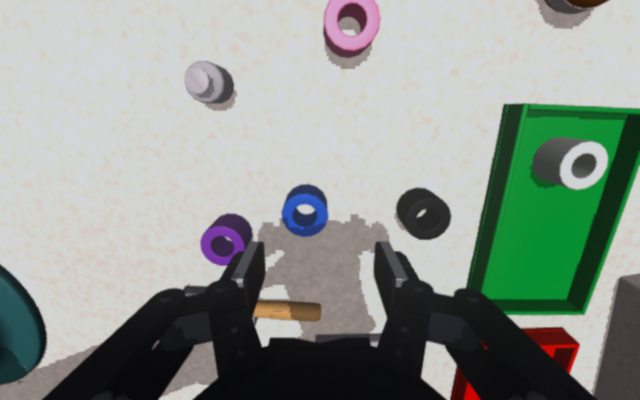

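Blue landed upright, with its top at (305,213) in the wrist view.

```bash
python3 - <<'E'
from h import *
c=load('w22');print(at_z(c,(304.5,213),.034,c['st']))
d=load('d22');p=at_z(d,(341.5,252.5),.034);print(p)
plan([(.4245,.1535,.045,0,60)],step=20)
E
```

```text
[0.42413988 0.14124513 0.034     ]
[0.423587   0.14033497 0.034     ]
0 -0.001 -0.003 0.4 -4.1 18.2 60; 0 -0.001 -0.003 0.4 -4.1 18.2 60; 0 -0.001 -0.003 0.4 -4.1 18.2 60
```

servo_tool(targets="0 -0.002 -0.003 -6 -7 0 60; 0 -0.002 -0.003 -5 -7 0 60; 0 0 0 0 -3 15 60; 0 0 0 0 -3 15 60; 0 0 0 0 -2 15 60; 0 0 0 0 0 0 60; 0 0 0 0 0 0 60")

```text
time: 25.53
tool_pos: [0.4081, 0.1376, 0.0509]
tcp_rot: [-2.221, -2.219, 0.009]
wrist_force: [0.5, -0.4, 1.1]
width: 0.699
```

```bash
python3 - <<'E'
from h import *
stat()
st=bot.read_state(); c=read_camera('wrist'); c['st']=st; np.save('w23.npy',c,allow_pickle=True); save('w23',c['image'])
print(proj(c,[(.424,.141,.034)],st))
plan([(.424,.141,.015,0,60)],step=20)
E
```

```text
t 25.53 p [0.4081 0.1376 0.0509] yang -0.001 z-ax [-0.006 -0.003 -1.   ] F [ 0.5 -0.4  1.1] w 0.699 q [ 0.27 -0.04  2.25 -0.    0.93  0.27]
[[341.67931769 218.52114974]]
-0.003 0.002 -0.001 1.8 8.3 17.8 60; -0.003 0.002 -0.001 1.8 8.2 17.8 60
```

View pics/w23.png

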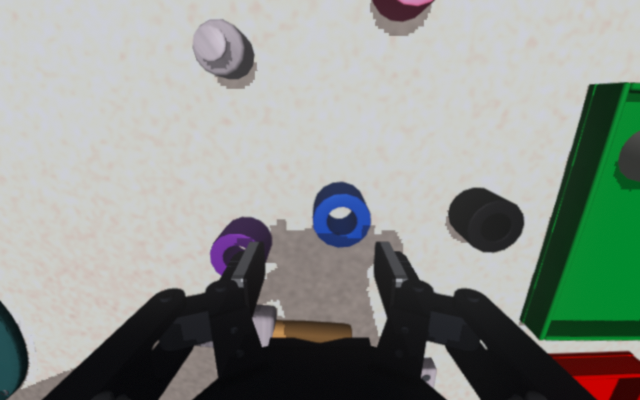

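servo_tool(targets="0 0.002 0 1.5 8 0 60; 0 0 0 1.5 8 0 60; 0 0 0 0 0 0 60; 0 0 0 0 0 0 60")

```text
time: 25.92
tool_pos: [0.4277, 0.1411, 0.0534]
tcp_rot: [-2.222, -2.219, 0.002]
wrist_force: [-0.0, -0.4, -0.2]
width: 0.702
```

```bash
python3 - <<'E'
from h import *
stat()
plan([(.424,.141,-.002,0,60)],step=14)
E
```

```text
t 25.92 p [0.4277 0.1411 0.0534] yang -0.001 z-ax [-0.002  0.    -1.   ] F [-0.  -0.4 -0.2] w 0.702 q [ 0.26 -0.01  2.22  0.    0.93  0.26]
0 0 0 -0.0 -0.9 13.9 60; 0 0 0 -0.0 -0.9 13.9 60; 0 0 0 -0.0 -0.9 13.9 60; 0 0 0 -0.0 -0.9 13.9 60
```

servo_tool(targets="0 0 0 0 -2 12 60; 0 0 0 0 -1.5 12 60; 0 0 0 0 -0.5 12 60; 0 0 0 0 0 8 60; 0 0 0 0 0 0 60")

```text
time: 26.33
tool_pos: [0.4298, 0.1427, 0.0119]
tcp_rot: [2.221, 2.218, 0.011]
wrist_force: [0.3, -0.1, -0.3]
width: 0.702
```

```bash
python3 - <<'E'
from h import *
stat()
plan([(.424,.141,-.003,0,60)],step=14)
st=bot.read_state(); c=read_camera('wrist'); c['st']=st; np.save('w24.npy',c,allow_pickle=True); crop(c,'w24',220,170,200,150,4)
E
```

```text
t 26.33 p [0.4298 0.1427 0.0119] yang -0.001 z-ax [ 0.007  0.003 -1.   ] F [ 0.3 -0.1 -0.3] w 0.702 q [0.26 0.06 2.25 0.   0.83 0.27]
0.004 -0.001 -0.001 -0.9 -3.0 7.4 60; 0.004 -0.001 -0.001 -0.8 -2.9 7.5 60
```

View pics/w24.png

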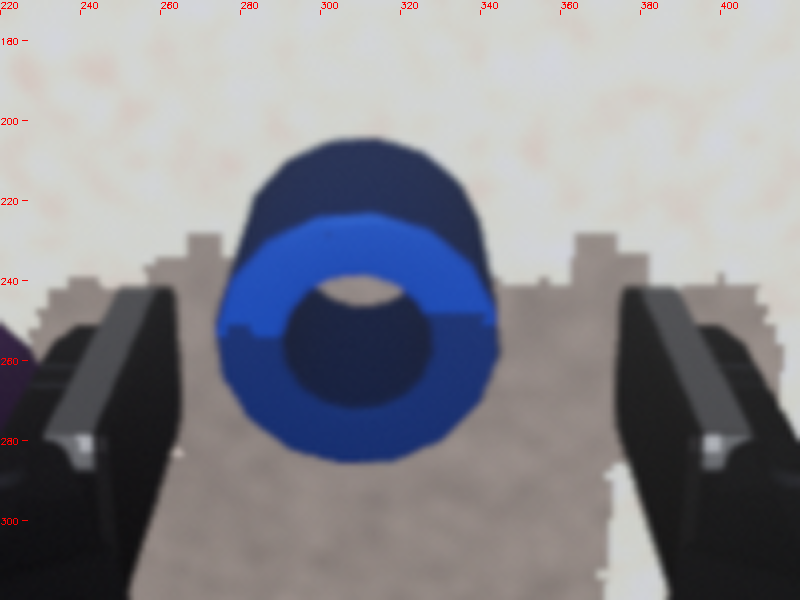

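servo_tool(targets="0.004 -0.001 0 -1 -3.5 7 60; 0.004 -0.001 0 -0.5 -2 7 60; 0 0 0 0 0 0 60; 0 0 0 0 0 0 60")

```text
time: 26.72
tool_pos: [0.4261, 0.1416, -0.0011]
tcp_rot: [2.223, 2.22, 0.004]
wrist_force: [-0.8, 0.0, 0.5]
width: 0.703
```

```bash
python3 - <<'E'
from h import *
stat()
E
```

```text
t 26.72 p [ 0.4261  0.1416 -0.0011] yang -0.001 z-ax [ 0.002  0.001 -1.   ] F [-0.8  0.   0.5] w 0.703 q [0.26 0.08 2.26 0.   0.81 0.27]
```

servo_tool(targets="0 0 0 0 -2 3 60; 0 0 0 0 0 0 10; 0 0 0 0 0 0 10; 0 0 0 0 0 0 10; 0 0 0 0 0 0 10; 0 0 0 0 0 0 10; 0 0 0 0 0 0 10", newtons=40)

```text
time: 27.3
tool_pos: [0.4251, 0.142, -0.0028]
tcp_rot: [2.222, 2.219, 0.007]
wrist_force: [0.6, -0.4, -0.7]
width: 0.472
```

```bash
python3 - <<'E'
from h import *
stat()
st=bot.read_state(); c=read_camera('wrist'); c['st']=st; np.save('w25.npy',c,allow_pickle=True); crop(c,'w25',220,170,200,150,4)
d=read_camera('side'); crop(d,'d25',290,200,90,75,8)
E
```

```text
t 27.3 p [ 0.4251  0.142  -0.0028] yang -0.001 z-ax [ 0.004  0.002 -1.   ] F [ 0.6 -0.4 -0.7] w 0.472 q [0.27 0.08 2.26 0.   0.8  0.27]
```

View pics/w25.png

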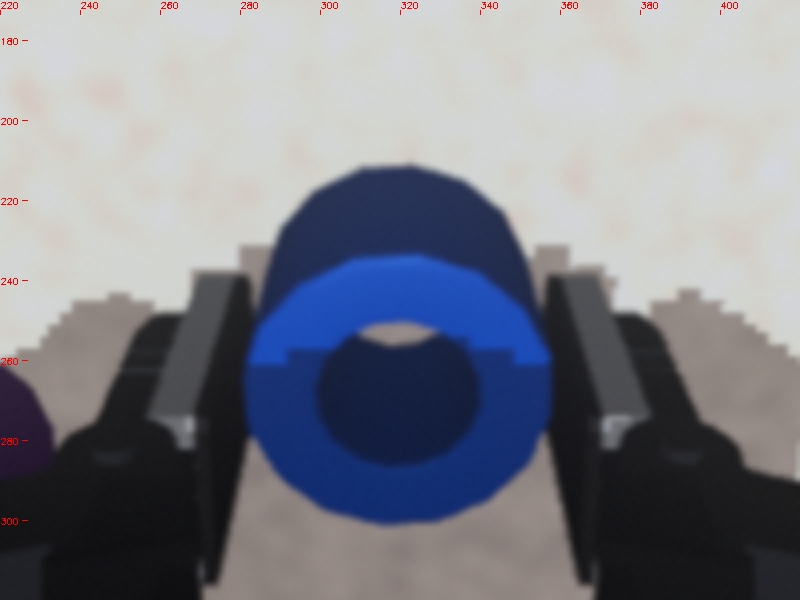

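View pics/d25.png

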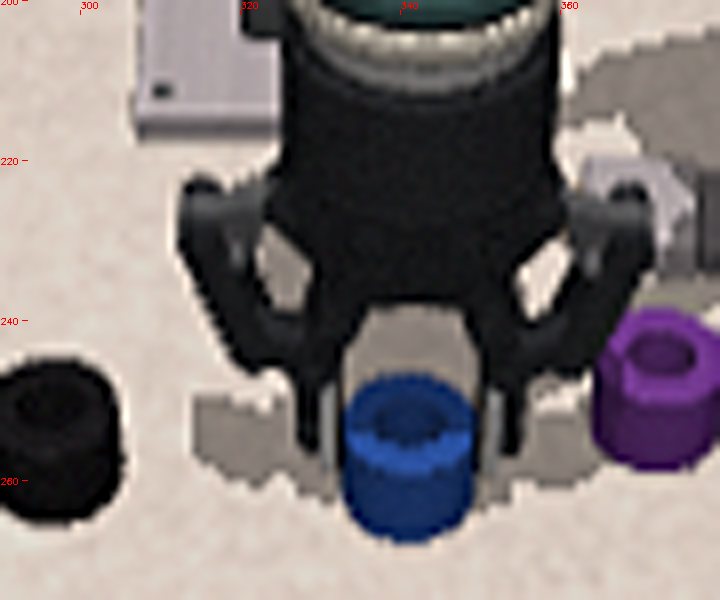

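Solid, deeper grip: width 0.472 and well centred. Lift.

servo_tool(targets="0 0 0 0 0 -8 10; 0 0 0 0 0 -15 10; 0 0 0 0 0 -25 10; 0 0 0 0 0 -35 10; 0 0 0 0 0 -25 10; 0 0 0 0 0 0 10")

```text
time: 27.9
tool_pos: [0.421, 0.1408, 0.1087]
tcp_rot: [-2.221, -2.218, 0.005]
wrist_force: [1.3, 0.8, 0.0]
width: 0.471
```

```bash
python3 - <<'E'
from h import *
c=load('w25');print(at_z(c,(318.5,267),.034,c['st']))
stat()
plan([(.477,-.066,.105,0,10)])
E
```

```text
[0.42477154 0.13984385 0.034     ]
t 27.9 p [0.421  0.1408 0.1087] yang -0.001 z-ax [-0.004 -0.    -1.   ] F [1.3 0.8 0. ] w 0.471 q [ 0.27 -0.09  2.18  0.    1.06  0.27]
-0.001 0 0 -34.4 9.4 0.6 10; -0.001 0 0 -34.4 9.4 0.6 10; -0.001 0 0 -34.5 9.4 0.6 10; -0.001 0 0 -34.5 9.4 0.6 10; -0.001 0 0 -34.5 9.3 0.6 10; -0.001 0 0 -34.5 9.3 0.6 10
```

servo_tool(targets="0 0 0 -34 9 0 10; 0 0 0 -34 9 0 10; 0 0 0 -34 9 0 10; 0 0 0 -34 9 0 10; 0 0 0 -34 9 0 10; 0 0 0 -28 7 0 10; 0 0 0 0 0 0 10; 0 0 0 0 0 0 10")

```text
time: 28.57
tool_pos: [0.477, -0.0631, 0.1117]
tcp_rot: [2.213, 2.226, 0.008]
wrist_force: [-0.2, 0.4, -0.4]
width: 0.472
```

```bash
python3 - <<'E'
from h import *
stat()
plan([(.477,-.0648,.105,0,10)])
E
```

```text
t 28.57 p [ 0.477  -0.0631  0.1117] yang 0.006 z-ax [ 0.005  0.002 -1.   ] F [-0.2  0.4 -0.4] w 0.472 q [-0.19 -0.03  2.11  0.    1.05 -0.19]
0.005 -0.002 0.006 -1.7 -0.1 6.7 10
```

servo_tool(targets="0.003 0 0.003 -1 0 14 10; 0.001 0 0.003 -0.5 0 14 10; 0 0 0 0 0 14 10; 0 0 0 0 0 10 10; 0 0 0 0 0 5 10; 0 0 0 0 0 0 10; 0 0 0 0 0 0 10")

```text
time: 29.15
tool_pos: [0.4749, -0.0603, 0.0512]
tcp_rot: [-2.217, -2.221, -0.002]
wrist_force: [0.3, -0.3, 0.0]
width: 0.473
```

```bash
python3 - <<'E'
from h import *
stat()
plan([(.477,-.0648,.042,0,10)])
d=read_camera('side'); crop(d,'d26',280,150,90,80,8)
E
```

```text
t 29.15 p [ 0.4749 -0.0603  0.0512] yang 0.002 z-ax [-0.002  0.004 -1.   ] F [ 0.3 -0.3  0. ] w 0.473 q [-0.18  0.05  2.16  0.    0.93 -0.18]
-0.002 -0.004 0.002 -4.5 2.1 9.2 10
```

View pics/d26.png

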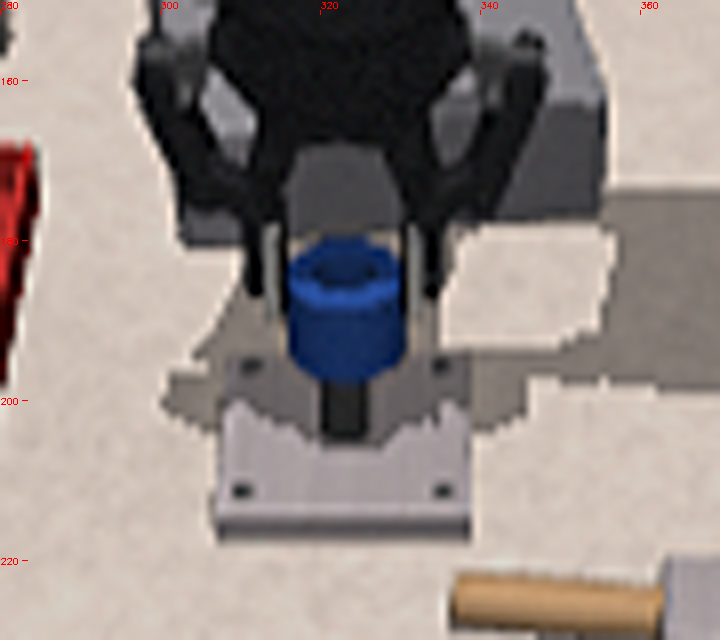

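servo_tool(targets="0 -0.003 0 -4.5 2 0 10; 0 0 0 0 0 0 10; 0 0 0 0 0 3 10; 0 0 0 0 0 3 10; 0 0 0 0 0 3 10; 0 0 0 0 0 0 10")

```text
time: 29.7
tool_pos: [0.4802, -0.0656, 0.0448]
tcp_rot: [2.216, 2.221, 0.004]
wrist_force: [1.3, 0.1, -0.1]
width: 0.474
```

```bash
python3 - <<'E'
from h import *
stat()
E
```

```text
t 29.7 p [ 0.4802 -0.0656  0.0448] yang 0.002 z-ax [ 0.005 -0.001 -1.   ] F [ 1.3  0.1 -0.1] w 0.474 q [-0.19  0.07  2.16 -0.    0.91 -0.19]
```

servo_tool(targets="0.004 0 0 0.8 -2.5 0 10; 0 0 0 0 0 0 10; 0 0 0 0 -0.3 3 10; 0 0 0 0 -0.3 3 10; 0 0 0 0 0 0 10")

```text
time: 30.12
tool_pos: [0.4767, -0.0648, 0.0381]
tcp_rot: [2.219, 2.223, -0.001]
wrist_force: [-0.1, -0.6, -0.6]
width: 0.471
```

```bash
python3 - <<'E'
from h import *
stat()
E
```

```text
t 30.12 p [ 0.4767 -0.0648  0.0381] yang 0.002 z-ax [ 0.    -0.001 -1.   ] F [-0.1 -0.6 -0.6] w 0.471 q [-0.19  0.07  2.17 -0.    0.9  -0.19]
```

Engaged (bottom ≈0.041). Continuing down past the shoulder level while watching the force.

servo_tool(targets="0 0 0 0 0 3 10; 0 0 0 0 0 3 10; 0 0 0 0 0 3 10; 0 0 0 0 0 2 10; 0 0 0 0 0 0 10")

```text
time: 30.53
tool_pos: [0.4763, -0.0647, 0.0255]
tcp_rot: [2.219, 2.223, -0.001]
wrist_force: [-0.4, -0.2, -0.1]
width: 0.472
```

```bash
python3 - <<'E'
from h import *
stat()
E
```

```text
t 30.53 p [ 0.4763 -0.0647  0.0255] yang 0.002 z-ax [-0.    -0.001 -1.   ] F [-0.4 -0.2 -0.1] w 0.472 q [-0.19  0.09  2.18 -0.    0.87 -0.19]
```

servo_tool(targets="0 0 0 0 0.3 3 10; 0 0 0 0 0 2 10; 0 0 0 0 0 2 10; 0 0 0 0 0 0 10")

```text
time: 30.87
tool_pos: [0.4766, -0.0647, 0.0177]
tcp_rot: [2.219, 2.223, -0.001]
wrist_force: [0.0, 0.1, -0.1]
width: 0.474
```

```bash
python3 - <<'E'
from h import *
stat()
E
```

```text
t 30.87 p [ 0.4766 -0.0647  0.0177] yang 0.002 z-ax [-0.001 -0.001 -1.   ] F [ 0.   0.1 -0.1] w 0.474 q [-0.19  0.1   2.18 -0.    0.86 -0.19]
```

Blue goes down freely too (bottom ≈0.0205). Lower a little more, let go, look.

servo_tool(targets="0 0 0 0 0 2 10; 0 0 0 0 0 0 10; 0 0 0 0 0 0 60; 0 0 0 0 0 0 60; 0 0 0 0 0 0 60; 0 0 0 0 0 0 60; 0 0 0 0 0 0 60; 0 0 0 0 0 0 60")

```text
time: 31.53
tool_pos: [0.4776, -0.0649, 0.0162]
tcp_rot: [2.219, 2.222, 0.0]
wrist_force: [-0.2, -0.2, 0.4]
width: 0.703
```

```bash
python3 - <<'E'
from h import *
stat()
d=read_camera('side'); crop(d,'d27',280,150,90,80,8)
st=bot.read_state(); c=read_camera('wrist'); c['st']=st; np.save('w27.npy',c,allow_pickle=True); crop(c,'w27',220,150,200,150,4)
E
```

```text
t 31.53 p [ 0.4776 -0.0649  0.0162] yang 0.002 z-ax [ 0.001 -0.001 -1.   ] F [-0.2 -0.2  0.4] w 0.703 q [-0.19  0.11  2.18 -0.    0.85 -0.19]
```

View pics/d27.png

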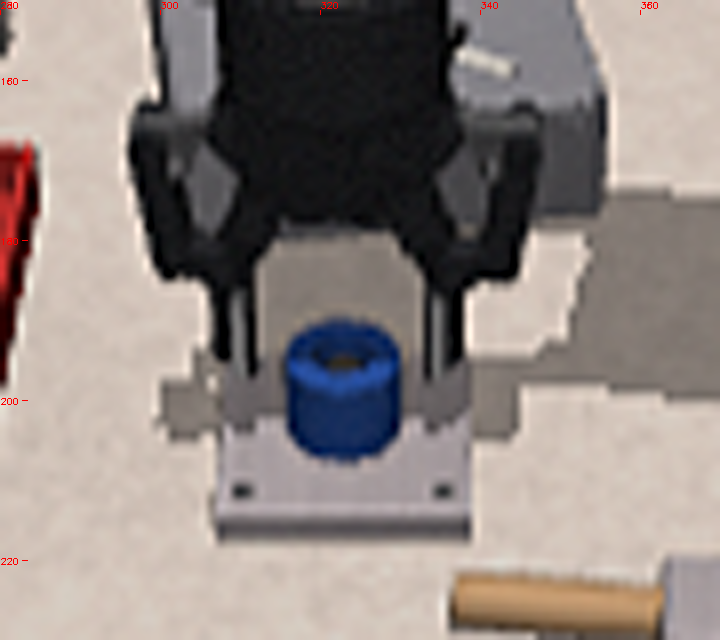

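View pics/w27.png

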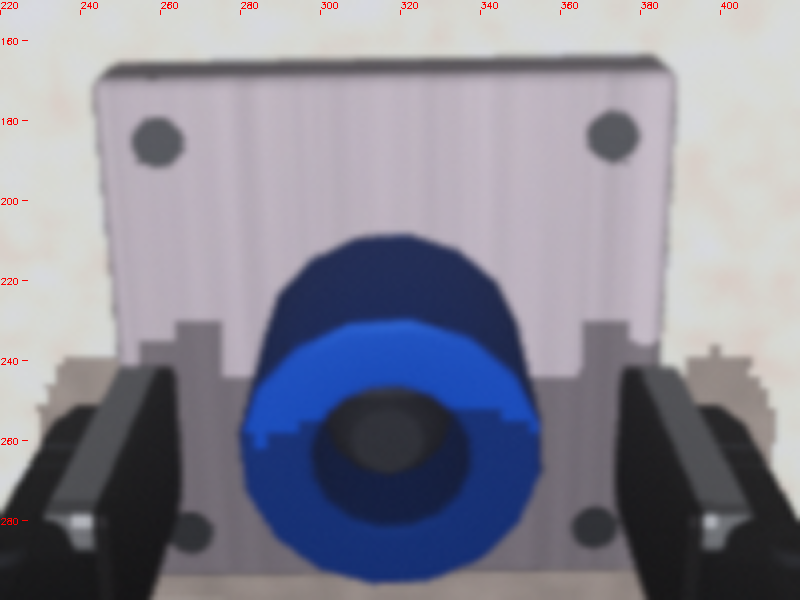

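Blue is fully seated as well: the pin tip is visible in the bore and the sleeve is on the plate. Regrip it low for the green tray.

servo_tool(targets="0 0 0 -1 -0.5 3 60; 0 0 0 0 0 1 60; 0 0 0 0 0 0 10; 0 0 0 0 0 0 10; 0 0 0 0 0 0 10; 0 0 0 0 0 0 10; 0 0 0 0 0 0 10; 0 0 0 0 0 0 10")

```text
time: 32.3
tool_pos: [0.4771, -0.0661, 0.0123]
tcp_rot: [2.219, 2.222, -0.0]
wrist_force: [-0.8, 0.3, 0.3]
width: 0.472
```

servo_tool(targets="0 0 0 0 0 -8 10; 0 0 0 0 0 -12 10; 0 0 0 0 0 -20 10; 0 0 0 0 0 -25 10; 0 0 0 0 0 -25 10; 0 0 0 0 0 0 10")

```text
time: 32.8
tool_pos: [0.4751, -0.0655, 0.1052]
tcp_rot: [-2.218, -2.221, 0.004]
wrist_force: [1.0, -0.3, 0.7]
width: 0.472
```

```bash
python3 - <<'E'
from h import *
stat()
plan([(.661,.12,.105,0,10)])
E
```

```text
t 32.8 p [ 0.4751 -0.0655  0.1052] yang 0.002 z-ax [-0.004  0.    -1.   ] F [ 1.  -0.3  0.7] w 0.472 q [-0.19 -0.02  2.11 -0.    1.05 -0.19]
-0.001 0 0 26.5 26.6 -0.1 10; -0.001 0 0 26.5 26.6 -0.1 10; -0.001 0 0 26.5 26.6 -0.0 10; -0.001 0 0 26.5 26.6 -0.0 10; -0.001 0 0 26.5 26.6 -0.0 10; -0.001 0 0 26.5 26.6 -0.0 10; -0.001 0 0 26.5 26.6 0.0 10
```

servo_tool(targets="0 0 0 26 26 0 10; 0 0 0 26 26 0 10; 0 0 0 26 26 0 10; 0 0 0 26 26 0 10; 0 0 0 26 26 0 10; 0 0 0 26 26 0 10; 0 0 0 18 20 0 10; 0 0 0 0 0 0 10")

```text
time: 33.47
tool_pos: [0.6576, 0.1148, 0.1061]
tcp_rot: [2.225, 2.216, 0.0]
wrist_force: [0.6, -0.2, -0.4]
width: 0.469
```

```bash
python3 - <<'E'
from h import *
stat()
plan([(.661,.12,.006,0,10)],step=20)
E
```

```text
t 33.47 p [0.6576 0.1148 0.1061] yang -0.004 z-ax [ 0.001 -0.001 -1.   ] F [ 0.6 -0.2 -0.4] w 0.469 q [ 0.14  0.32  1.72 -0.    1.1   0.14]
0 0 -0.001 0.9 0.5 16.7 10; 0 0 -0.001 0.9 0.5 16.7 10; 0 0 -0.001 0.9 0.5 16.7 10; 0 0 -0.001 0.9 0.6 16.7 10; 0 0 -0.001 0.9 0.6 16.7 10; 0 0 -0.001 0.9 0.6 16.7 10
```

servo_tool(targets="0 0 0 1 0.5 18 10; 0 0 0 1 0.5 18 10; 0 0 0 1 0.5 18 10; 0 0 0 1 0.5 18 10; 0 0 0 1 0.5 15 10; 0 0 0 0.5 0.5 10 10; 0 0 0 0 0 0 10")

```text
time: 34.05
tool_pos: [0.6602, 0.1215, 0.0039]
tcp_rot: [2.221, 2.221, -0.003]
wrist_force: [0.2, -0.2, -0.4]
width: 0.471
```

```bash
python3 - <<'E'
from h import *
stat()
E
```

```text
t 34.05 p [0.6602 0.1215 0.0039] yang 0.0 z-ax [-0.001 -0.002 -1.   ] F [ 0.2 -0.2 -0.4] w 0.471 q [ 0.15  0.44  1.77 -0.    0.93  0.15]
```

servo_tool(targets="0 0 0 0 0 0 56; 0 0 0 0 0 0 56; 0 0 0 0 0 0 56; 0 0 0 0 0 -10 56; 0 0 0 0 0 -25 56; 0 0 0 0 0 -35 56; 0 0 0 0 0 -38 60; 0 0 0 20 0 -38 60")

```text
time: 34.72
tool_pos: [0.6546, 0.1362, 0.149]
tcp_rot: [-2.22, -2.213, 0.024]
wrist_force: [0.5, 0.1, 0.3]
width: 0.7
```

servo_tool(targets="0 0 0 25 0 -30 60; 0 0 0 25 0 0 60; 0 0 0 0 0 0 60")

```text
time: 34.97
tool_pos: [0.663, 0.1909, 0.2007]
tcp_rot: [2.223, 2.211, 0.015]
wrist_force: [0.4, 0.6, -0.9]
width: 0.702
```

```bash
python3 - <<'E'
from h import *
s=load('scene0');d=load('side0')
for nm,a,b in [('jarcap',(452,242),(231.5,315)),('beaker top',(430,140),(386,337)),('weight',(388,160),(377,289))]:
    print(nm,tri([ray(s,a),ray(d,b)]))
stat()
st=bot.read_state(); c=read_camera('wrist'); c['st']=st; np.save('w28.npy',c,allow_pickle=True); save('w28',c['image'])
E
```

```text
jarcap (array([0.64631612, 0.33354512, 0.05318245]), [np.float64(0.0021045111997732686), np.float64(0.0021045111997731293)])
beaker top (array([0.33470704, 0.37885897, 0.08011248]), [np.float64(0.011904324837951593), np.float64(0.011904324837951591)])
weight (array([0.34588675, 0.25042487, 0.04151835]), [np.float64(0.0018713367191240313), np.float64(0.0018713367191239758)])
t 34.97 p [0.663  0.1909 0.2007] yang -0.005 z-ax [ 0.011  0.002 -1.   ] F [ 0.4  0.6 -0.9] w 0.702 q [ 0.24  0.29  1.59 -0.    1.26  0.25]
```

View pics/w28.png

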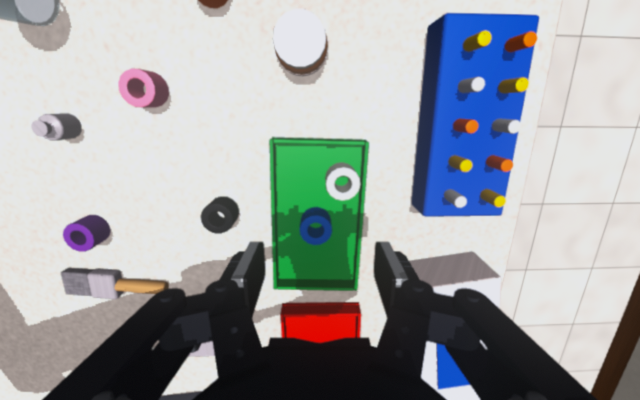

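Both white and blue are in the green tray. Now orange.

```bash
python3 - <<'E'
from h import *
plan([(.548,.398,.13,0,60)],step=36)
E
```

```text
0.002 0 -0.001 29.7 -16.9 10.1 60; 0.002 0 -0.001 29.7 -16.9 10.2 60; 0.002 0 -0.001 29.8 -16.8 10.2 60; 0.002 0 -0.001 29.8 -16.8 10.2 60; 0.002 0 -0.001 29.8 -16.7 10.3 60; 0.002 0 -0.001 29.8 -16.7 10.3 60; 0.002 0 -0.001 29.8 -16.7 10.3 60
```

servo_tool(targets="0.002 0 0 30 -17 10 60; 0.002 0 0 30 -17 10 60; 0.002 0 0 30 -17 10 60; 0.002 0 0 30 -17 10 60; 0.002 0 0 30 -17 10 60; 0.002 0 0 30 -17 10 60; 0.002 0 0 22 -12 8 60; 0 0 0 0 0 0 60")

```text
time: 35.68
tool_pos: [0.5542, 0.3907, 0.1386]
tcp_rot: [2.229, 2.199, 0.014]
wrist_force: [0.2, -1.1, -0.7]
width: 0.703
```

```bash
python3 - <<'E'
from h import *
stat()
st=bot.read_state(); c=read_camera('wrist'); c['st']=st; np.save('w29.npy',c,allow_pickle=True); save('w29',c['image'])
print(proj(c,[(.548,.398,.034)],st))
E
```

```text
t 35.68 p [0.5542 0.3907 0.1386] yang -0.014 z-ax [ 0.014 -0.001 -1.   ] F [ 0.2 -1.1 -0.7] w 0.703 q [ 0.58  0.31  1.68 -0.01  1.15  0.6 ]
[[311.02259584 181.33337692]]
```

View pics/w29.png

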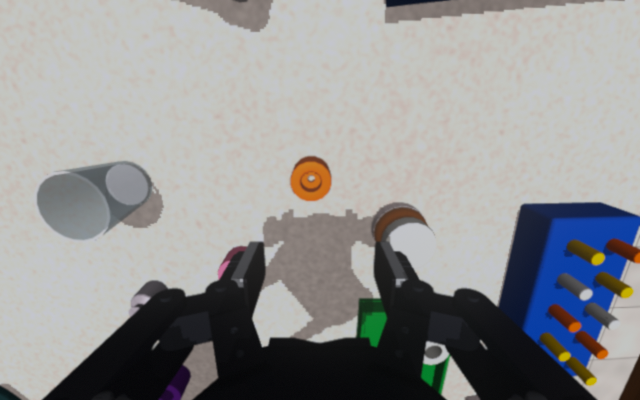

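```bash
python3 - <<'E'
from h import *
c=load('w29');p=at_z(c,(311,178.5),.034,c['st']);print(p)
plan([(.548,.4,.05,0,60)],step=20)
E
```

```text
[0.5480452  0.40088661 0.034     ]
0.003 0 -0.003 2.2 -1.8 17.8 60; 0.003 0 -0.003 2.2 -1.7 17.8 60; 0.003 0 -0.003 2.2 -1.7 17.9 60; 0.003 0 -0.003 2.2 -1.6 17.9 60; 0.003 0 -0.003 2.2 -1.5 17.9 60
```

servo_tool(targets="0.003 0 -0.003 2.5 -2 18 60; 0.003 0 -0.003 2 -2 18 60; 0.003 0 -0.003 2 -2 18 60; 0.003 0 -0.003 2 -1.5 18 60; 0.003 0 -0.003 1.5 -0.5 14 60; 0 0 0 0 0 0 60; 0 0 0 0 0 0 60")

```text
time: 36.32
tool_pos: [0.5564, 0.3912, 0.0563]
tcp_rot: [2.217, 2.213, 0.007]
wrist_force: [0.2, -0.4, 0.3]
width: 0.7
```

```bash
python3 - <<'E'
from h import *
stat()
st=bot.read_state(); c=read_camera('wrist'); c['st']=st; np.save('w30.npy',c,allow_pickle=True); crop(c,'w30',220,150,200,150,4)
print(proj(c,[(.548,.4,.034)],st))
plan([(.548,.4,-.003,0,60)],step=15)
E
```

```text
t 36.32 p [0.5564 0.3912 0.0563] yang -0.002 z-ax [ 0.009 -0.003 -1.   ] F [ 0.2 -0.4  0.3] w 0.7 q [ 0.58  0.39  1.73 -0.01  1.01  0.59]
[[306.68767155 208.60685141]]
0.002 0.001 0 1.8 -1.8 11.8 60; 0.002 0.001 0 1.8 -1.7 11.8 60; 0.002 0.001 0 1.8 -1.7 11.8 60; 0.002 0.001 0 1.8 -1.7 11.8 60; 0.002 0.001 0 1.8 -1.7 11.8 60
```

View pics/w30.png

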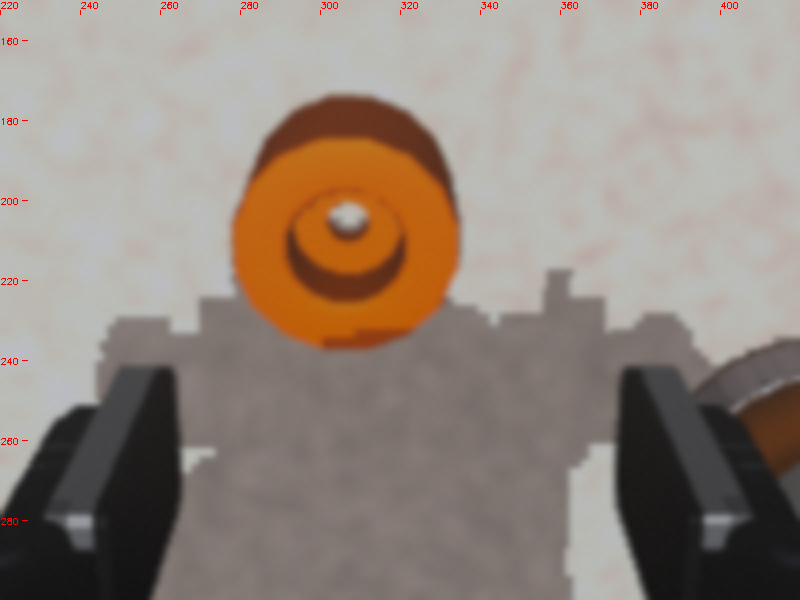

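servo_tool(targets="0.005 0.002 0 4 -4 0 60; 0.003 0.002 0 3.5 -4 0 60; 0 0 0 0 0 0 60; 0 0 0 0 0 12 60; 0 0 0 0 0 12 60; 0 0 0 0 0 8 60; 0 0 0 0 0 0 60; 0 0 0 0 0 0 60")

```text
time: 37.03
tool_pos: [0.5512, 0.4008, 0.0267]
tcp_rot: [2.223, 2.218, 0.015]
wrist_force: [-0.7, 0.1, 0.4]
width: 0.709
```

```bash
python3 - <<'E'
from h import *
c=load('w30');print(at_z(c,(306,211),.034,c['st']))
stat()
st=bot.read_state(); c=read_camera('wrist'); c['st']=st; np.save('w31.npy',c,allow_pickle=True); crop(c,'w31',220,150,200,150,4)
plan([(.548,.399,-.003,0,60)],step=15)
E
```

```text
[0.54747983 0.39818436 0.034     ]
t 37.03 p [0.5512 0.4008 0.0267] yang -0.002 z-ax [ 0.008  0.006 -1.   ] F [-0.7  0.1  0.4] w 0.709 q [0.59 0.42 1.75 0.   0.96 0.59]
0.004 -0.003 -0.001 -0.9 -1.5 14.7 60; 0.004 -0.003 -0.001 -0.8 -1.5 14.7 60
```

View pics/w31.png

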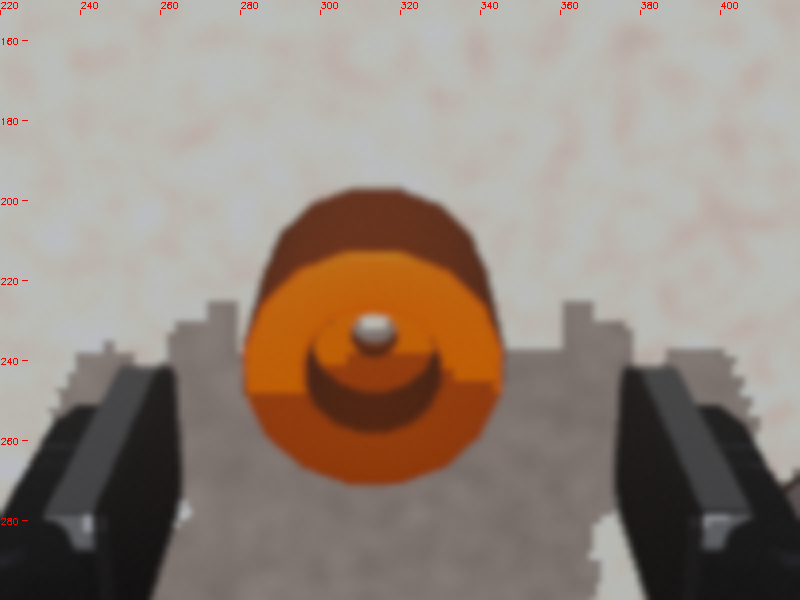

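servo_tool(targets="0.004 -0.003 0 -1.5 -2.5 10 60; 0.004 -0.003 0 -0.5 -1 10 60; 0 0 0 0 0 8 60; 0 0 0 0 0 0 60; 0 0 0 0 0 0 60")

```text
time: 37.5
tool_pos: [0.5469, 0.3982, -0.0051]
tcp_rot: [-2.224, -2.219, 0.005]
wrist_force: [-0.2, -0.0, 0.2]
width: 0.701
```

```bash
python3 - <<'E'
from h import *
stat()
plan([(.548,.3985,-.003,0,60)],step=15)
E
```

```text
t 37.5 p [ 0.5469  0.3982 -0.0051] yang -0.002 z-ax [-0.002 -0.002 -1.   ] F [-0.2 -0.   0.2] w 0.701 q [ 0.59  0.46  1.76 -0.    0.92  0.6 ]
-0.002 0.002 -0.002 0.3 1.1 -2.1 60
```

servo_tool(targets="0 0 0 0 0.5 -1 60; 0 0 0 0 0 0 10; 0 0 0 0 0 0 10; 0 0 0 0 0 0 10; 0 0 0 0 0 0 10; 0 0 0 0 0 0 10; 0 0 0 0 0 0 10", newtons=40)

```text
time: 38.08
tool_pos: [0.5486, 0.3988, -0.0026]
tcp_rot: [2.224, 2.218, -0.001]
wrist_force: [-0.3, -0.1, -0.1]
width: 0.467
```

```bash
python3 - <<'E'
from h import *
stat()
st=bot.read_state(); c=read_camera('wrist'); c['st']=st; np.save('w32.npy',c,allow_pickle=True); crop(c,'w32',220,170,200,150,4)
E
```

```text
t 38.08 p [ 0.5486  0.3988 -0.0026] yang -0.003 z-ax [-0.    -0.001 -1.   ] F [-0.3 -0.1 -0.1] w 0.467 q [ 0.59  0.46  1.76 -0.    0.93  0.59]
```

View pics/w32.png

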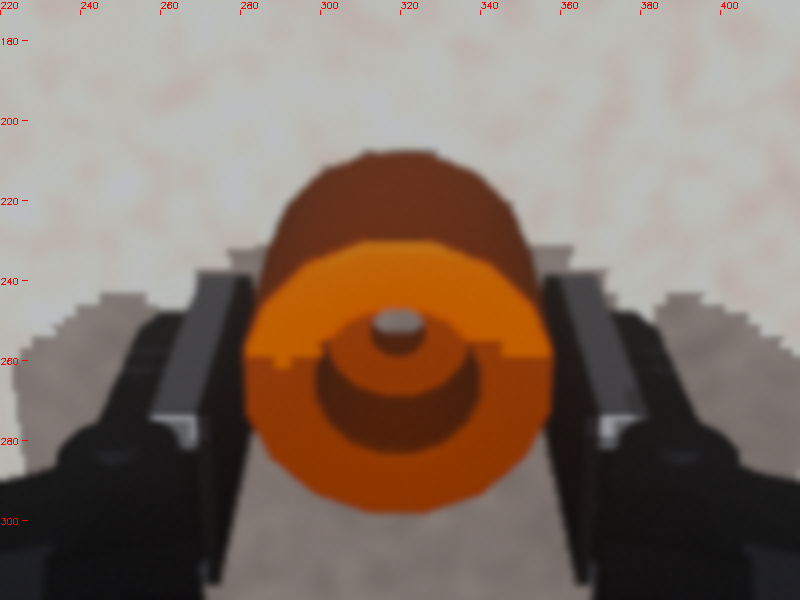

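servo_tool(targets="0 0 0 0 0 -8 10; 0 0 0 0 0 -15 10; 0 0 0 0 0 -25 10; 0 0 0 0 0 -35 10; 0 0 0 0 0 -28 10; 0 0 0 0 0 0 10")

```text
time: 38.63
tool_pos: [0.5465, 0.3976, 0.1144]
tcp_rot: [-2.224, -2.218, 0.011]
wrist_force: [1.0, 0.2, -0.1]
width: 0.467
```

```bash
python3 - <<'E'
from h import *
stat()
plan([(.55,.2,.12,0,10),(.477,-.066,.105,0,10)],step=34)
E
```

```text
t 38.63 p [0.5465 0.3976 0.1144] yang -0.003 z-ax [-0.006 -0.004 -1.   ] F [ 1.   0.2 -0.1] w 0.467 q [ 0.59  0.34  1.69 -0.    1.13  0.59]
-0.001 0.001 0 -32.9 0.7 -0.8 10; -0.001 0.001 0 -32.9 0.6 -0.8 10; -0.001 0.001 0 -32.9 0.6 -0.8 10; -0.001 0.001 0 -32.9 0.6 -0.9 10; -0.001 0.001 0 -32.9 0.6 -0.9 10; -0.001 0.001 0 -32.9 0.6 -0.9 10; 0 0 0 -29.6 -8.1 1.7 10; 0 0 0 -29.6 -8.1 1.7 10

0 0 0 -29.6 -8.1 1.7 10; 0 0 0 -29.6 -8.1 1.7 10; 0 0 0 -29.6 -8.1 1.7 10; 0 0 0 -29.6 -8.1 1.7 10; 0 0 0 -29.6 -8.1 1.7 10; 0 0 0 -29.6 -8.1 1.7 10; 0 0 0 -29.6 -8.1 1.7 10
```

servo_tool(targets="0 0 0 -33 0.6 0 10; 0 0 0 -33 0.6 0 10; 0 0 0 -33 0.6 0 10; 0 0 0 -33 0.6 0 10; 0 0 0 -33 0.6 0 10; 0 0 0 -33 0.6 0 10; 0 0 0 -30 -8 1 10; 0 0 0 -30 -8 1 10")

```text
time: 39.3
tool_pos: [0.5404, 0.1398, 0.1269]
tcp_rot: [2.208, 2.226, 0.028]
wrist_force: [0.3, 0.1, -0.7]
width: 0.466
```

servo_tool(targets="0 0 0 -30 -8 1 10; 0 0 0 -30 -8 1 10; 0 0 0 -30 -8 1 10; 0 0 0 -30 -8 1 10; 0 0 0 -28 -8 1 10; 0 0 0 -20 -6 1 10; 0 0 0 0 0 0 10")

```text
time: 39.88
tool_pos: [0.4922, -0.0411, 0.1251]
tcp_rot: [2.206, 2.217, 0.034]
wrist_force: [0.6, -0.1, -0.7]
width: 0.468
```

```bash
python3 - <<'E'
from h import *
c=load('w32');print(at_z(c,(318.5,264),.034,c['st'])-c['st']['tool_pos'])
c=load('w25');print(at_z(c,(318.5,267),.034,c['st'])-c['st']['tool_pos'])
c=load('w27');print(at_z(c,(317.5,263),.049,c['st']))
stat()
plan([(.477,-.0655,.105,0,10)],step=34)
E
```

```text
[-0.00011962 -0.00038654  0.03658247]
[-0.00029623 -0.00214838  0.03680462]
[ 0.47688175 -0.06696715  0.049     ]
t 39.88 p [ 0.4922 -0.0411  0.1251] yang 0.005 z-ax [ 0.025  0.005 -1.   ] F [ 0.6 -0.1 -0.7] w 0.468 q [-0.14 -0.03  2.09  0.01  1.06 -0.15]
0.013 -0.003 0.002 -12.2 -7.9 9.8 10; 0.013 -0.003 0.002 -12.2 -7.8 9.9 10
```

servo_tool(targets="0.012 -0.002 0.002 -12 -8 6 10; 0.012 -0.002 0.002 -11 -6 6 10; 0 0 0 0 0 0 10; 0 0 0 0 0 0 10; 0 0 0 0 0 0 10")

```text
time: 40.3
tool_pos: [0.4793, -0.0651, 0.1156]
tcp_rot: [2.223, 2.216, 0.009]
wrist_force: [0.6, 0.0, -1.4]
width: 0.464
```

```bash
python3 - <<'E'
from h import *
stat()
plan([(.477,-.066,.05,0,10)],step=15)
E
```

```text
t 40.3 p [ 0.4793 -0.0651  0.1156] yang -0.003 z-ax [ 0.006  0.002 -1.   ] F [ 0.6  0.  -1.4] w 0.464 q [-0.19 -0.03  2.1   0.    1.06 -0.19]
0.001 0 -0.001 -0.2 -0.5 13.1 10; 0.001 0 -0.001 -0.2 -0.5 13.1 10; 0.001 0 -0.001 -0.2 -0.5 13.1 10; 0.001 0 -0.001 -0.2 -0.5 13.1 10; 0.001 0 -0.001 -0.2 -0.5 13.1 10
```

servo_tool(targets="0.001 0 0 -0.3 -0.5 13 10; 0.001 0 0 -0.2 -0.5 13 10; 0.001 0 0 -0.2 -0.5 13 10; 0.001 0 0 -0.2 -0.5 13 10; 0 0 0 0 -0.5 10 10; 0 0 0 0 0 0 10; 0 0 0 0 0 0 10")

```text
time: 40.88
tool_pos: [0.4828, -0.0607, 0.0545]
tcp_rot: [2.215, 2.222, 0.014]
wrist_force: [-0.1, 0.0, -0.7]
width: 0.464
```

```bash
python3 - <<'E'
from h import *
stat()
plan([(.477,-.066,.05,0,10)],step=15)
E
```

```text
t 40.88 p [ 0.4828 -0.0607  0.0545] yang 0.003 z-ax [ 0.01   0.003 -1.   ] F [-0.1  0.  -0.7] w 0.464 q [-0.18  0.05  2.15  0.01  0.93 -0.19]
0.010 -0.003 0.003 -5.3 -5.9 4.5 10
```

servo_tool(targets="0.008 -0.002 0.002 -5 -5.5 2 10; 0 0 0 0 0 0 10; 0 0 0 0 0 3 10; 0 0 0 0 0 3 10; 0 0 0 0 0 0 10; 0 0 0 0 0 0 10")

```text
time: 41.38
tool_pos: [0.4795, -0.0661, 0.0487]
tcp_rot: [2.217, 2.22, 0.007]
wrist_force: [-0.0, -0.2, -0.4]
width: 0.466
```

```bash
python3 - <<'E'
from h import *
stat()
d=read_camera('side'); crop(d,'d33',280,150,90,80,8)
E
```

```text
t 41.38 p [ 0.4795 -0.0661  0.0487] yang 0.001 z-ax [ 0.006  0.    -1.   ] F [-0.  -0.2 -0.4] w 0.466 q [-0.19  0.06  2.16  0.    0.92 -0.19]
```

View pics/d33.png

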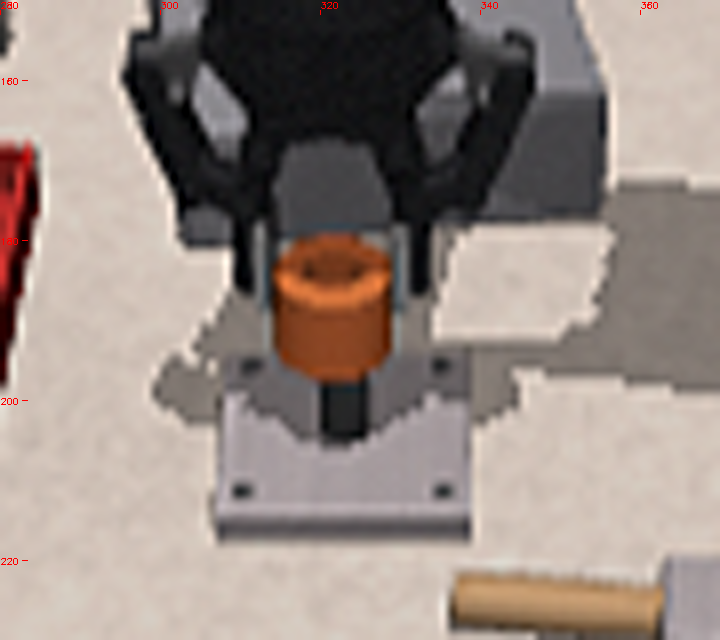

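servo_tool(targets="0.004 0 0 0 -2.3 0 10; 0 0 0 0 0 0 10; 0 0 0 0 -0.2 3 10; 0 0 0 0 -0.2 3 10; 0 0 0 0 0 3 10; 0 0 0 0 0 0 10")

```text
time: 41.93
tool_pos: [0.4769, -0.0663, 0.0394]
tcp_rot: [2.219, 2.221, 0.003]
wrist_force: [-0.2, -0.5, 0.0]
width: 0.464
```

```bash
python3 - <<'E'
from h import *
stat()
E
```

```text
t 41.93 p [ 0.4769 -0.0663  0.0394] yang 0.001 z-ax [ 0.002  0.    -1.   ] F [-0.2 -0.5  0. ] w 0.464 q [-0.19  0.07  2.17  0.    0.9  -0.19]
```

servo_tool(targets="0 0 0 0 0 3 10; 0 0 0 0 0 3 10; 0 0 0 0 0 2 10; 0 0 0 0 0 0 10")

```text
time: 42.27
tool_pos: [0.4765, -0.0662, 0.03]
tcp_rot: [2.22, 2.222, 0.002]
wrist_force: [0.2, -0.5, 0.1]
width: 0.466
```

```bash
python3 - <<'E'
from h import *
stat()
E
```

```text
t 42.27 p [ 0.4765 -0.0662  0.03  ] yang 0.001 z-ax [ 0.001  0.    -1.   ] F [ 0.2 -0.5  0.1] w 0.466 q [-0.19  0.08  2.17  0.    0.88 -0.19]
```

Bottom ≈0.0326, just above shoulder contact. A gentle touch, then release.

servo_tool(targets="0 0 0 0 0 1.5 10; 0 0 0 0 0 0 10")

```text
time: 42.43
tool_pos: [0.4763, -0.0661, 0.028]
tcp_rot: [2.22, 2.223, 0.001]
wrist_force: [0.5, 0.6, -1.0]
width: 0.469
```

servo_tool(targets="0 0 0 0 0 0 60; 0 0 0 0 0 0 60; 0 0 0 0 0 0 60; 0 0 0 0 0 0 60; 0 0 0 0 0 0 60; 0 0 0 0 0 0 60; 0 0 0 0 0 0 60")

```text
time: 43.02
tool_pos: [0.4775, -0.0663, 0.029]
tcp_rot: [2.219, 2.221, 0.003]
wrist_force: [0.3, -0.0, 0.4]
width: 0.704
```

```bash
python3 - <<'E'
from h import *
stat()
d=read_camera('side'); crop(d,'d34',280,150,90,80,8)
st=bot.read_state(); c=read_camera('wrist'); c['st']=st; np.save('w34.npy',c,allow_pickle=True); crop(c,'w34',220,150,200,150,4)
E
```

```text
t 43.02 p [ 0.4775 -0.0663  0.029 ] yang 0.001 z-ax [ 0.003  0.    -1.   ] F [ 0.3 -0.   0.4] w 0.704 q [-0.19  0.09  2.17  0.    0.88 -0.19]
```

View pics/d34.png

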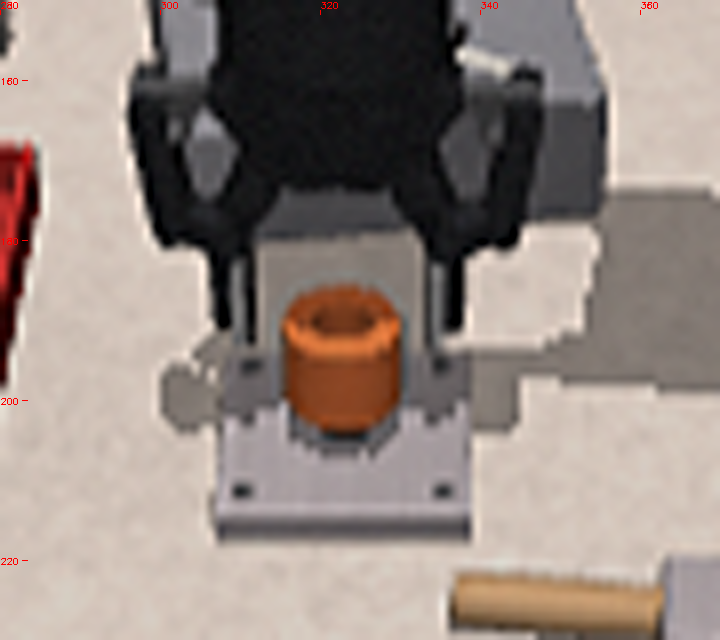

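View pics/w34.png

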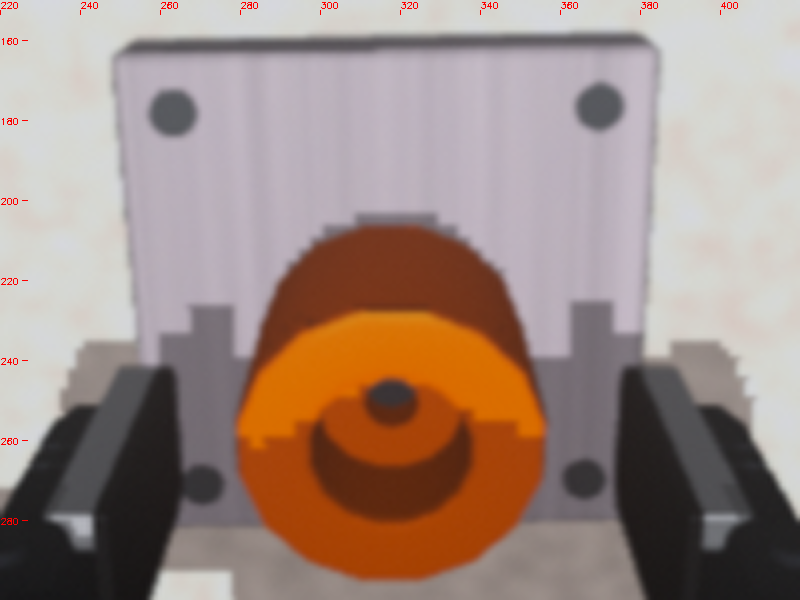

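Orange hangs on the tip, level, with a gap beneath it. It goes to the red tray.

servo_tool(targets="0 0 0 0 -0.5 0 10; 0 0 0 0 0 0 10; 0 0 0 0 0 0 10; 0 0 0 0 0 0 10; 0 0 0 0 0 0 10; 0 0 0 0 0 0 10")

```text
time: 43.62
tool_pos: [0.4772, -0.0664, 0.0294]
tcp_rot: [2.218, 2.221, 0.004]
wrist_force: [0.4, 0.1, 1.1]
width: 0.463
```

servo_tool(targets="0 0 0 0 0 -8 10; 0 0 0 0 0 -12 10; 0 0 0 0 0 -20 10; 0 0 0 0 0 -25 10; 0 0 0 0 0 -8 10; 0 0 0 0 0 0 10")

```text
time: 44.12
tool_pos: [0.4741, -0.0659, 0.1045]
tcp_rot: [-2.218, -2.221, 0.002]
wrist_force: [0.6, -0.3, -1.7]
width: 0.464
```

```bash
python3 - <<'E'
from h import *
stat()
plan([(.664,-.115,.105,0,10)],step=32)
E
```

```text
t 44.12 p [ 0.4741 -0.0659  0.1045] yang 0.001 z-ax [-0.003  0.001 -1.   ] F [ 0.6 -0.3 -1.7] w 0.464 q [-0.19 -0.02  2.12  0.    1.04 -0.19]
0 0 0 -7.1 27.1 -0.2 10; 0 0 0 -7.0 27.1 -0.1 10; 0 0 0 -7.0 27.1 -0.1 10; 0 0 0 -7.0 27.1 -0.1 10; 0 0 0 -7.0 27.1 -0.1 10; 0 0 0 -7.0 27.1 -0.1 10; 0 0 0 -7.0 27.1 -0.1 10
```

servo_tool(targets="0 0 0 -7 27 0 10; 0 0 0 -7 27 0 10; 0 0 0 -7 27 0 10; 0 0 0 -7 27 0 10; 0 0 0 -7 27 0 10; 0 0 0 -7 27 0 10; 0 0 0 -5 22 0 10; 0 0 0 0 0 0 10")

```text
time: 44.78
tool_pos: [0.6603, -0.1134, 0.0942]
tcp_rot: [-2.214, -2.217, 0.008]
wrist_force: [-0.0, -0.6, -0.1]
width: 0.464
```

```bash
python3 - <<'E'
from h import *
stat()
plan([(.664,-.115,.004,0,10)],step=18)
st=bot.read_state(); c=read_camera('wrist'); c['st']=st; np.save('w35.npy',c,allow_pickle=True); save('w35',c['image'])
E
```

```text
t 44.78 p [ 0.6603 -0.1134  0.0942] yang 0.002 z-ax [-0.01   0.003 -1.   ] F [-0.  -0.6 -0.1] w 0.464 q [-0.21  0.35  1.71  0.    1.09 -0.21]
-0.002 0 0 -0.3 0.8 15.0 10; -0.002 0 0 -0.3 0.7 15.0 10; -0.002 0 0 -0.3 0.7 15.0 10; -0.002 0 0 -0.3 0.7 15.0 10; -0.002 0 0 -0.3 0.7 15.0 10; -0.002 0 0 -0.3 0.6 15.0 10
```

View pics/w35.png

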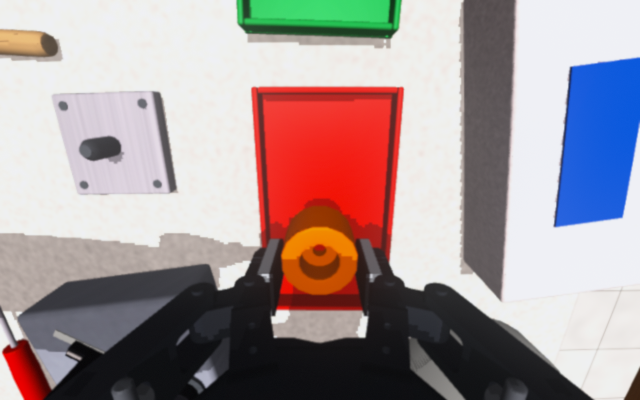

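servo_tool(targets="-0.002 0 0 0 1 17 10; -0.002 0 0 0 1 17 10; -0.002 0 0 0 1 17 10; 0 0 0 0 0.5 17 10; 0 0 0 0 0.5 12 10; 0 0 0 0 0 6 10; 0 0 0 0 0 0 10")

```text
time: 45.42
tool_pos: [0.6558, -0.1113, 0.0029]
tcp_rot: [-2.212, -2.215, 0.009]
wrist_force: [2.0, 0.7, 5.3]
width: 0.467
```

```bash
python3 - <<'E'
from h import *
stat()
E
```

```text
t 45.42 p [ 0.6558 -0.1113  0.0029] yang 0.002 z-ax [-0.012  0.004 -1.   ] F [2.  0.7 5.3] w 0.467 q [-0.21  0.44  1.78  0.    0.94 -0.21]
```

servo_tool(targets="-0.005 0.002 0 0 5 -2 10; 0 0 0 0 3 0 10; 0 0 0 0 0 0 50; 0 0 0 0 0 0 50; 0 0 0 0 0 0 50; 0 0 0 0 0 -10 50; 0 0 0 0 0 -20 50; 0 0 0 0 0 -35 56")

```text
time: 46.08
tool_pos: [0.656, -0.1096, 0.0633]
tcp_rot: [-2.202, -2.206, 0.016]
wrist_force: [0.4, -0.1, -0.3]
width: 0.657
```

servo_tool(targets="0 0 0 0 0 -35 60; 0 0 0 20 -10 -25 60; 0 0 0 30 -15 0 60; 0 0 0 30 -15 0 60; 0 0 0 30 -15 0 60; 0 0 0 30 -15 0 60; 0 0 0 0 0 0 60; 0 0 0 0 0 0 60")

```text
time: 46.75
tool_pos: [0.5929, 0.0321, 0.147]
tcp_rot: [-2.22, -2.215, -0.009]
wrist_force: [0.5, -0.3, -0.4]
width: 0.707
```

```bash
python3 - <<'E'
from h import *
stat()
st=bot.read_state(); c=read_camera('wrist'); c['st']=st; np.save('w36.npy',c,allow_pickle=True); save('w36',c['image'])
d=read_camera('side'); save('d36',d['image'])
plan([(.5325,.136,.10,0,60)],step=32)
E
```

```text
t 46.75 p [0.5929 0.0321 0.147 ] yang -0.002 z-ax [ 0.     0.008 -1.   ] F [ 0.5 -0.3 -0.4] w 0.707 q [0.01 0.16 1.85 0.01 1.14 0.01]
0 -0.002 -0.001 20.9 -12.3 9.5 60; 0 -0.002 -0.001 20.9 -12.2 9.5 60; 0 -0.002 -0.001 20.9 -12.2 9.4 60; 0 -0.002 -0.001 20.9 -12.2 9.4 60; 0 -0.002 -0.001 21.0 -12.2 9.4 60
```

View pics/w36.png

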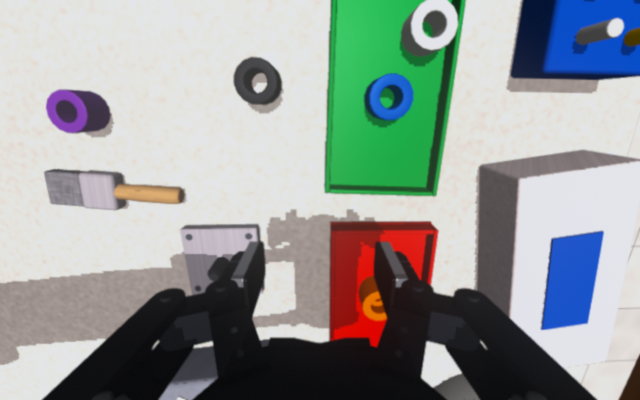

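View pics/d36.png

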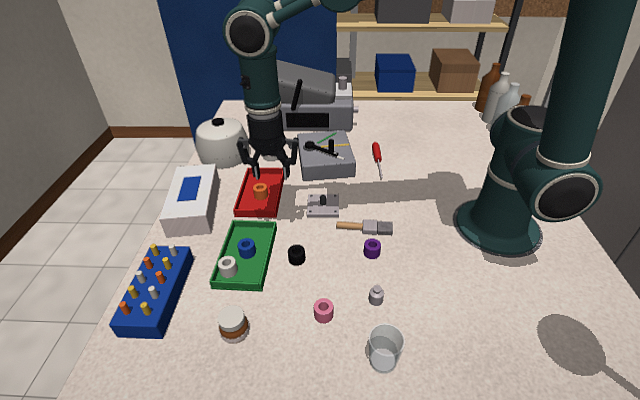

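Orange is in the red tray at (260,190), with white and blue still in the green one. White slid toward the tray's far wall but is inside. Now black at (258,80).

```bash
python3 - <<'E'
from h import *
c=load('w36');print(at_z(c,(258.5,79.5),.034,c['st']), 'white',at_z(c,(433.5,24),.039,c['st']))
E
```

```text
[0.53746328 0.13520113 0.034     ] white [0.69274987 0.17965438 0.039     ]
```

servo_tool(targets="0 -0.002 0 21 -12 9 60; 0 -0.002 0 21 -12 9 60; 0 -0.002 0 21 -12 9 60; 0 -0.002 0 21 -12 9 60; 0 -0.001 0 16 -10 9 60; 0 0 0 0 0 0 60; 0 0 0 0 0 0 60")

```text
time: 47.43
tool_pos: [0.5413, 0.1258, 0.1013]
tcp_rot: [2.234, 2.199, -0.0]
wrist_force: [1.4, -0.3, 0.8]
width: 0.697
```

```bash
python3 - <<'E'
from h import *
stat()
st=bot.read_state(); c=read_camera('wrist'); c['st']=st; np.save('w37.npy',c,allow_pickle=True); crop(c,'w37',220,120,200,150,4)
print(proj(c,[(.5325,.136,.034)],st))
plan([(.5325,.136,.06,0,60)],step=20)
E
```

```text
t 47.43 p [0.5413 0.1258 0.1013] yang -0.016 z-ax [ 0.005 -0.005 -1.   ] F [ 1.4 -0.3  0.8] w 0.697 q [ 0.19  0.13  1.97 -0.01  1.04  0.21]
[[308.05889884 188.91031488]]
0.001 0.002 -0.006 3.5 -3.0 13.7 60; 0.001 0.002 -0.006 3.5 -3.0 13.7 60; 0.001 0.002 -0.006 3.5 -2.9 13.7 60
```

View pics/w37.png

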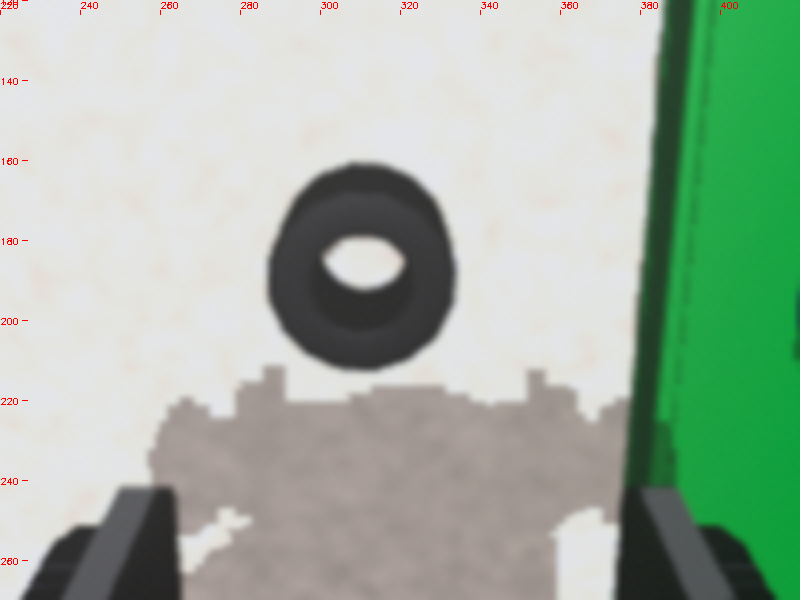

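Black's top is at (310,190), giving about (0.5335, 0.1355).

servo_tool(targets="0 0.002 -0.005 5 -4 0 60; 0 0.002 -0.005 4 -3 0 60; 0 0 -0.005 0 0 0 60; 0 0 0 0 0 13 60; 0 0 0 0 0 13 60; 0 0 0 0 0 13 60; 0 0 0 0 0 13 60; 0 0 0 0 0 0 60")

```text
time: 48.15
tool_pos: [0.541, 0.1308, 0.0489]
tcp_rot: [2.222, 2.207, 0.015]
wrist_force: [-0.4, 0.1, 0.2]
width: 0.701
```

servo_tool(targets="0 0 0 0 0 0 60")

```text
time: 48.23
tool_pos: [0.5407, 0.1305, 0.0481]
tcp_rot: [2.223, 2.207, 0.013]
wrist_force: [0.5, 0.9, 0.2]
width: 0.706
```

```bash
python3 - <<'E'
from h import *
stat()
st=bot.read_state(); c=read_camera('wrist'); c['st']=st; np.save('w38.npy',c,allow_pickle=True); crop(c,'w38',220,150,200,150,4)
print(proj(c,[(.5335,.1355,.034)],st))
plan([(.5335,.1355,-.003,0,60)],step=15)
E
```

```text
t 48.23 p [0.5407 0.1305 0.0481] yang -0.007 z-ax [ 0.013 -0.    -1.   ] F [0.5 0.9 0.2] w 0.706 q [ 0.19  0.19  2.02 -0.    0.93  0.2 ]
[[308.02055877 217.98486685]]
0.003 0 -0.002 1.3 -1.9 12.7 60; 0.003 0 -0.002 1.3 -1.8 12.7 60; 0.003 0 -0.002 1.3 -1.8 12.7 60; 0.003 0 -0.002 1.3 -1.7 12.7 60
```

View pics/w38.png

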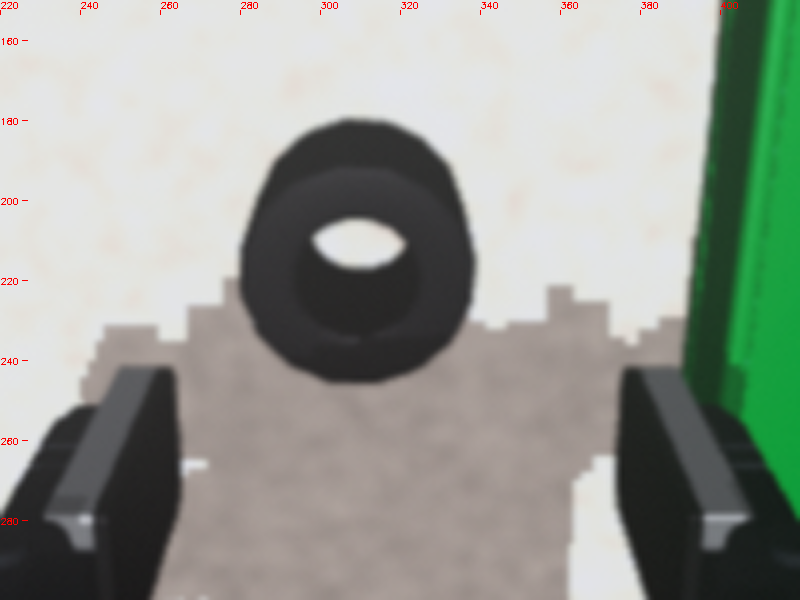

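servo_tool(targets="0.006 0 -0.003 2.5 -3.5 0 60; 0.005 0 -0.003 2 -3 0 60; 0 0 0 0 0 0 60; 0 0 0 0 0 12 60; 0 0 0 0 0 12 60; 0 0 0 0 0 8 60; 0 0 0 0 0 0 60; 0 0 0 0 0 0 60")

```text
time: 48.95
tool_pos: [0.5357, 0.1359, 0.0155]
tcp_rot: [2.219, 2.219, 0.006]
wrist_force: [-0.3, 0.8, 0.2]
width: 0.701
```

```bash
python3 - <<'E'
from h import *
stat()
plan([(.5337,.1355,-.003,0,60)],step=15)
E
```

```text
t 48.95 p [0.5357 0.1359 0.0155] yang -0.0 z-ax [ 0.005  0.    -1.   ] F [-0.3  0.8  0.2] w 0.701 q [ 0.2   0.23  2.04 -0.    0.87  0.2 ]
0.003 0 0 -0.2 -1.0 9.2 60; 0.003 0 0 -0.2 -1.0 9.2 60
```

servo_tool(targets="0.003 0 0 -0.3 -1.5 9 60; 0 0 0 0 -0.5 8 60; 0 0 0 0 0 0 60; 0 0 0 0 0 0 60")

```text
time: 49.28
tool_pos: [0.5329, 0.1354, -0.0042]
tcp_rot: [2.222, 2.221, 0.001]
wrist_force: [-0.0, -0.3, 0.3]
width: 0.703
```

```bash
python3 - <<'E'
from h import *
stat()
E
```

```text
t 49.28 p [ 0.5329  0.1354 -0.0042] yang -0.0 z-ax [ 0.  0. -1.] F [-0.  -0.3  0.3] w 0.703 q [0.2  0.26 2.05 0.   0.84 0.2 ]
```

servo_tool(targets="0 0 0 0 0.5 -1 60; 0 0 0 0 0 0 10; 0 0 0 0 0 0 10; 0 0 0 0 0 0 10; 0 0 0 0 0 0 10; 0 0 0 0 0 0 10; 0 0 0 0 0 0 10", newtons=40)

```text
time: 49.87
tool_pos: [0.5346, 0.1356, -0.0018]
tcp_rot: [2.221, 2.22, 0.003]
wrist_force: [-0.2, -0.1, -1.1]
width: 0.47
```

```bash
python3 - <<'E'
from h import *
stat()
st=bot.read_state(); c=read_camera('wrist'); c['st']=st; np.save('w39.npy',c,allow_pickle=True); crop(c,'w39',220,170,200,150,4)
E
```

```text
t 49.87 p [ 0.5346  0.1356 -0.0018] yang -0.0 z-ax [ 0.002  0.001 -1.   ] F [-0.2 -0.1 -1.1] w 0.47 q [0.2  0.25 2.05 0.   0.84 0.2 ]
```

View pics/w39.png

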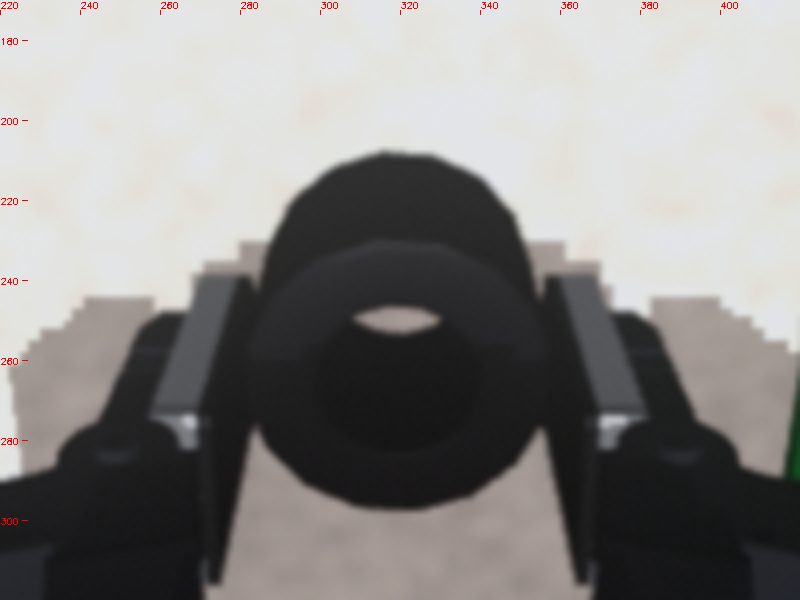

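servo_tool(targets="0 0 0 0 0 -8 10; 0 0 0 0 0 -15 10; 0 0 0 0 0 -25 10; 0 0 0 0 0 -35 10; 0 0 0 0 0 -22 10; 0 0 0 0 0 0 10")

```text
time: 50.42
tool_pos: [0.5311, 0.1348, 0.1063]
tcp_rot: [-2.219, -2.219, 0.007]
wrist_force: [0.7, 0.5, 0.6]
width: 0.465
```

```bash
python3 - <<'E'
from h import *
stat()
plan([(.477,-.066,.105,0,10)],step=34)
E
```

```text
t 50.42 p [0.5311 0.1348 0.1063] yang -0.0 z-ax [-0.006 -0.001 -1.   ] F [0.7 0.5 0.6] w 0.465 q [0.2  0.11 1.98 0.   1.06 0.2 ]
-0.001 0 0 -28.7 -7.7 0.3 10; -0.001 0 0 -28.7 -7.7 0.3 10; -0.001 0 0 -28.7 -7.7 0.2 10; -0.001 0 0 -28.7 -7.7 0.2 10; -0.001 0 0 -28.7 -7.7 0.2 10; -0.001 0 0 -28.7 -7.7 0.2 10; -0.001 0 0 -28.7 -7.7 0.2 10
```

servo_tool(targets="0 0 0 -28.5 -7.7 0 10; 0 0 0 -28.5 -7.7 0 10; 0 0 0 -28.5 -7.7 0 10; 0 0 0 -28.5 -7.7 0 10; 0 0 0 -28.5 -7.7 0 10; 0 0 0 -28.5 -7.7 0 10; 0 0 0 -22 -5 0 10; 0 0 0 0 0 0 10")

```text
time: 51.08
tool_pos: [0.4792, -0.063, 0.107]
tcp_rot: [2.213, 2.228, 0.002]
wrist_force: [-0.3, 0.3, -0.7]
width: 0.469
```

servo_tool(targets="0 0 0 0 0 0 10")

```text
time: 51.17
tool_pos: [0.4784, -0.0637, 0.1064]
tcp_rot: [-2.217, -2.226, -0.002]
wrist_force: [0.0, 0.6, -0.2]
width: 0.464
```

```bash
python3 - <<'E'
from h import *
stat()
plan([(.477,-.066,.105,0,10)],step=34)
E
```

```text
t 51.17 p [ 0.4784 -0.0637  0.1064] yang 0.004 z-ax [ 0.     0.001 -1.   ] F [ 0.   0.6 -0.2] w 0.464 q [-0.18 -0.01  2.11  0.    1.04 -0.19]
0 -0.001 0.004 -2.3 -1.4 1.4 10
```

servo_tool(targets="0 0 0.004 -2.3 -1.4 0 10; 0 0 0 0 0 12 10; 0 0 0 0 0 12 10; 0 0 0 0 0 12 10; 0 0 0 0 0 12 10; 0 0 0 0 0 6 10; 0 0 0 0 0 0 10; 0 0 0 0 0 0 10")

```text
time: 51.83
tool_pos: [0.4781, -0.0599, 0.0494]
tcp_rot: [-2.214, -2.226, -0.004]
wrist_force: [0.3, -0.3, 0.1]
width: 0.465
```

```bash
python3 - <<'E'
from h import *
stat()
plan([(.477,-.066,.048,0,10)],step=34)
E
```

```text
t 51.83 p [ 0.4781 -0.0599  0.0494] yang 0.005 z-ax [ 0.001  0.003 -1.   ] F [ 0.3 -0.3  0.1] w 0.465 q [-0.18  0.06  2.16  0.    0.92 -0.19]
0.001 -0.003 0.005 -6.1 -1.2 1.3 10
```

servo_tool(targets="0 -0.003 0.005 -6 -1 0 10; 0 0 0 0 0 0 10; 0 0 0 0 0 0 10")

```text
time: 52.08
tool_pos: [0.4782, -0.0657, 0.0505]
tcp_rot: [2.218, 2.222, 0.002]
wrist_force: [-0.3, -0.2, -0.2]
width: 0.467
```

```bash
python3 - <<'E'
from h import *
stat()
E
```

```text
t 52.08 p [ 0.4782 -0.0657  0.0505] yang 0.002 z-ax [ 0.002 -0.    -1.   ] F [-0.3 -0.2 -0.2] w 0.467 q [-0.19  0.06  2.16 -0.    0.93 -0.19]
```

servo_tool(targets="0 0 0 0 -1 3 10; 0 0 0 0 -0.5 3 10; 0 0 0 0 -0.2 3 10; 0 0 0 0 -0.2 3 10; 0 0 0 0 0 0 10")

```text
time: 52.5
tool_pos: [0.4779, -0.0665, 0.0395]
tcp_rot: [2.217, 2.218, 0.006]
wrist_force: [0.2, 0.6, -0.5]
width: 0.465
```

```bash
python3 - <<'E'
from h import *
stat()
E
```

```text
t 52.5 p [ 0.4779 -0.0665  0.0395] yang 0.001 z-ax [ 0.006 -0.001 -1.   ] F [ 0.2  0.6 -0.5] w 0.465 q [-0.19  0.07  2.17 -0.    0.9  -0.19]
```

servo_tool(targets="0.003 0 0 0 -0.8 3 10; 0.002 0 0 0 0 3 10; 0 0 0 0 0 3 10; 0 0 0 0 0 3 10; 0 0 0 0 0 0 10")

```text
time: 52.92
tool_pos: [0.4767, -0.0665, 0.0257]
tcp_rot: [2.22, 2.221, -0.001]
wrist_force: [0.6, -0.3, -0.9]
width: 0.466
```

```bash
python3 - <<'E'
from h import *
stat()
E
```

```text
t 52.92 p [ 0.4767 -0.0665  0.0257] yang 0.0 z-ax [ 0.    -0.001 -1.   ] F [ 0.6 -0.3 -0.9] w 0.466 q [-0.19  0.09  2.18 -0.    0.87 -0.19]
```

servo_tool(targets="0 0 0 0 0 3 10; 0 0 0 0 0 3 10; 0 0 0 0 0 2 10; 0 0 0 0 0 0 10")

```text
time: 53.25
tool_pos: [0.4765, -0.0664, 0.0166]
tcp_rot: [2.221, 2.222, -0.002]
wrist_force: [-0.1, 0.4, 0.2]
width: 0.464
```

servo_tool(targets="0 0 0 0 0 0 60; 0 0 0 0 0 0 60; 0 0 0 0 0 0 60; 0 0 0 0 0 0 60; 0 0 0 0 0 0 60; 0 0 0 0 0 0 60; 0 0 0 0 0 0 60")

```text
time: 53.83
tool_pos: [0.4775, -0.0666, 0.0174]
tcp_rot: [2.22, 2.221, 0.0]
wrist_force: [0.0, -0.3, -0.4]
width: 0.704
```

```bash
python3 - <<'E'
from h import *
stat()
d=read_camera('side'); crop(d,'d40',280,150,90,80,8)
st=bot.read_state(); c=read_camera('wrist'); c['st']=st; np.save('w40.npy',c,allow_pickle=True); crop(c,'w40',220,150,200,150,4)
E
```

```text
t 53.83 p [ 0.4775 -0.0666  0.0174] yang 0.0 z-ax [ 0.001 -0.001 -1.   ] F [ 0.  -0.3 -0.4] w 0.704 q [-0.19  0.11  2.18 -0.    0.86 -0.19]
```

View pics/d40.png

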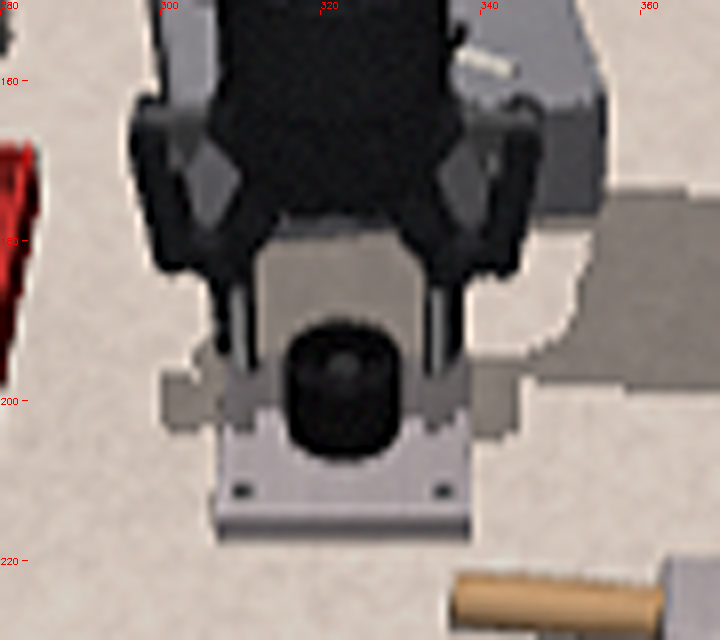

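View pics/w40.png

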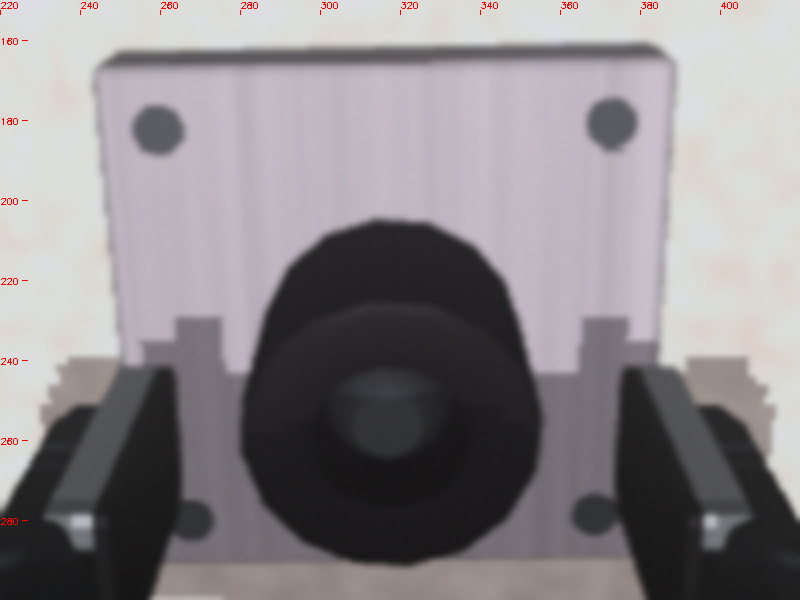

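Black is fully seated, so it goes to the green tray at the near end, about (0.66, 0.062).

servo_tool(targets="0 0 0 0 -0.5 3 60; 0 0 0 0 0 2 60; 0 0 0 0 0 0 10; 0 0 0 0 0 0 10; 0 0 0 0 0 0 10; 0 0 0 0 0 0 10; 0 0 0 0 0 0 10; 0 0 0 0 0 0 10")

```text
time: 54.6
tool_pos: [0.4773, -0.0667, 0.0124]
tcp_rot: [2.219, 2.221, 0.0]
wrist_force: [-0.5, 0.1, 0.4]
width: 0.468
```

servo_tool(targets="0 0 0 0 0 -8 10; 0 0 0 0 0 -12 10; 0 0 0 0 0 -20 10; 0 0 0 0 0 -25 10; 0 0 0 0 0 -25 10; 0 0 0 0 0 0 10")

```text
time: 55.1
tool_pos: [0.4751, -0.0661, 0.1053]
tcp_rot: [-2.22, -2.22, 0.004]
wrist_force: [0.8, -0.2, -0.6]
width: 0.467
```

```bash
python3 - <<'E'
from h import *
stat()
plan([(.662,.064,.105,0,10)],step=32)
E
```

```text
t 55.1 p [ 0.4751 -0.0661  0.1053] yang 0.0 z-ax [-0.003 -0.    -1.   ] F [ 0.8 -0.2 -0.6] w 0.467 q [-0.19 -0.02  2.12 -0.    1.05 -0.19]
0 0 0 16.2 23.4 -0.0 10; 0 0 0 16.2 23.4 -0.0 10; 0 0 0 16.3 23.4 -0.0 10; 0 0 0 16.3 23.4 -0.0 10; 0 0 0 16.3 23.4 -0.0 10; 0 0 0 16.3 23.4 0.0 10; 0 0 0 16.3 23.4 0.0 10; 0 0 0 16.3 23.4 0.0 10
```

servo_tool(targets="0 0 0 18 27 0 10; 0 0 0 18 27 0 10; 0 0 0 18 27 0 10; 0 0 0 18 27 0 10; 0 0 0 18 27 0 10; 0 0 0 18 27 0 10; 0 0 0 14 18 0 10; 0 0 0 0 0 0 10")

```text
time: 55.77
tool_pos: [0.661, 0.0605, 0.1058]
tcp_rot: [2.225, 2.217, -0.001]
wrist_force: [0.0, -0.6, 0.0]
width: 0.466
```

```bash
python3 - <<'E'
from h import *
stat()
plan([(.662,.064,.004,0,10)],step=18)
st=bot.read_state(); c=read_camera('wrist'); c['st']=st; np.save('w41.npy',c,allow_pickle=True); save('w41',c['image'])
E
```

```text
t 55.77 p [0.661  0.0605 0.1058] yang -0.004 z-ax [-0.    -0.001 -1.   ] F [ 0.  -0.6  0. ] w 0.466 q [ 0.05  0.32  1.73 -0.    1.1   0.06]
0 0 -0.001 0.6 0.2 17.0 10; 0 0 -0.001 0.6 0.2 17.0 10; 0 0 -0.001 0.6 0.2 17.0 10; 0 0 -0.001 0.6 0.2 17.0 10; 0 0 -0.001 0.6 0.2 17.0 10; 0 0 -0.001 0.6 0.2 17.0 10
```

View pics/w41.png

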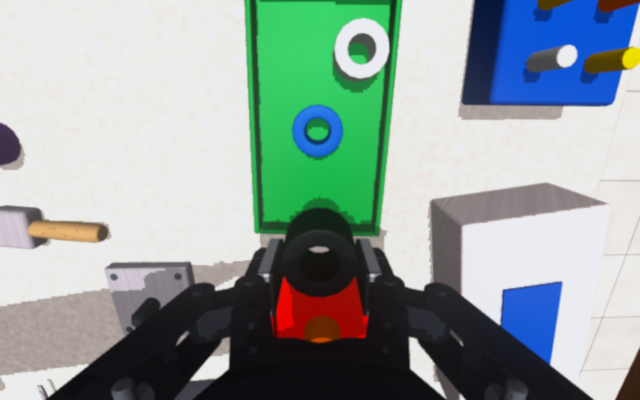

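servo_tool(targets="0 0 0 0.6 0.2 18 10; 0 0 0 0.6 0.2 18 10; 0 0 0 0.6 0.2 18 10; 0 0 0 0.5 0.2 18 10; 0 0 0 0 0 14 10; 0 0 0 0 0 9 10; 0 0 0 0 0 0 10")

```text
time: 56.4
tool_pos: [0.6543, 0.0581, 0.006]
tcp_rot: [-2.224, -2.216, 0.013]
wrist_force: [-1.0, -0.1, -0.4]
width: 0.464
```

```bash
python3 - <<'E'
from h import *
stat()
E
```

```text
t 56.4 p [0.6543 0.0581 0.006 ] yang -0.004 z-ax [-0.007 -0.004 -1.   ] F [-1.  -0.1 -0.4] w 0.464 q [ 0.05  0.42  1.8  -0.    0.93  0.06]
```

servo_tool(targets="-0.004 0.003 0 2 6 1 10; 0 0 0 0 0 0 10; 0 0 0 0 0 0 50; 0 0 0 0 0 0 50; 0 0 0 0 0 0 50; 0 0 0 0 0 -10 50; 0 0 0 0 0 -20 50; 0 0 0 0 0 -35 50")

```text
time: 57.07
tool_pos: [0.6568, 0.0592, 0.0685]
tcp_rot: [-2.221, -2.211, 0.016]
wrist_force: [-0.6, -0.5, -0.3]
width: 0.584
```

servo_tool(targets="0 0 0 0 0 -35 50; 0 0 0 0 0 -35 45; 0 0 0.05 -33 -20 -10 45; 0 0 0.05 -33 -20 0 45; 0 0 0.05 -33 -20 0 45; 0 0 0 0 0 0 45; 0 0 0 0 0 0 45")

```text
time: 57.65
tool_pos: [0.6007, -0.0378, 0.1753]
tcp_rot: [2.377, 2.031, 0.02]
wrist_force: [0.5, 0.5, -0.5]
width: 0.526
```

```bash
python3 - <<'E'
from h import *
stat()
d=read_camera('side'); crop(d,'d42',180,110,240,190,3)
s=read_camera('scene'); np.save('s42.npy',s,allow_pickle=True);crop(s,'s42',140,150,300,170,2)
E
```

```text
t 57.65 p [ 0.6007 -0.0378  0.1753] yang -0.157 z-ax [ 0.019 -0.003 -1.   ] F [ 0.5  0.5 -0.5] w 0.526 q [-0.1   0.14  1.82 -0.    1.17  0.05]
```

View pics/d42.png

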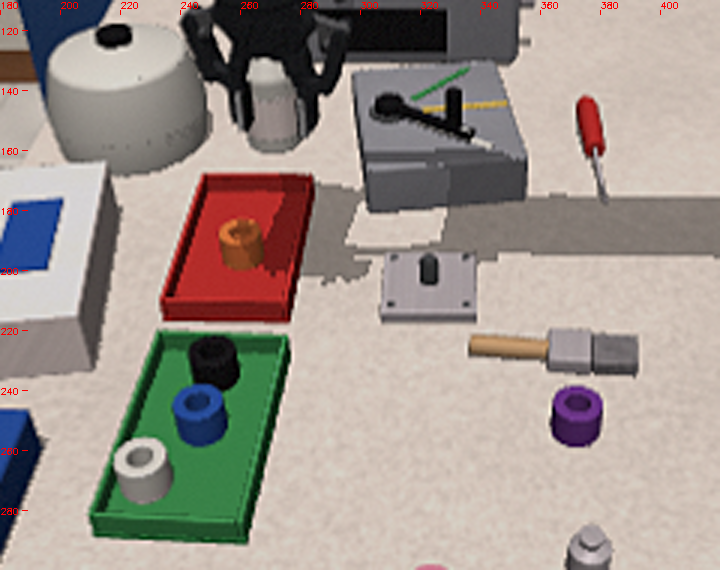

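View pics/s42.png

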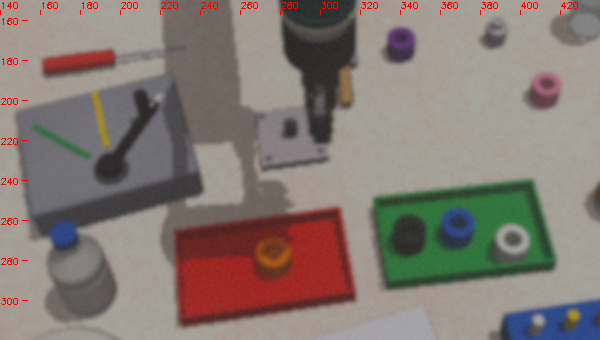

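All four sleeves are in their trays and the lever is still at white. Final step: the lever to green. I'll check clearance to the mill as well.

```bash
python3 - <<'E'
from h import *
s=load('scene0')
for u,z in [((115,195),.1),((118,215),.1),((118,245),.02),((100,290),.1),((108,285),.15)]: print(at_z(s,u,z))
plan([(.4565,-.252,.16,-.55,45)],step=34)
E
```

```text
[ 0.39878626 -0.49099122  0.1       ]
[ 0.46449159 -0.47836087  0.1       ]
[ 0.49860862 -0.50044795  0.02      ]
[ 0.66787796 -0.49974795  0.1       ]
[ 0.6876322  -0.46472297  0.15      ]
0.002 0 0.049 -29.3 -13.7 1.6 45; 0.002 0 0.049 -30.0 -12.3 1.6 45; 0.002 0 0.049 -30.6 -10.8 1.7 45; 0.002 0 0.049 -31.0 -9.2 1.7 45; 0.002 0 0.049 -31.5 -7.7 1.7 45; 0.002 0 0.049 -31.8 -6.1 1.8 45; 0.002 0 0.049 -32.1 -4.6 1.8 45; 0.002 0 0.049 -32.3 -3.0 1.8 45
```

servo_tool(targets="0.002 0 0.049 -29 -14 1.5 45; 0.002 0 0.049 -30 -12 1.5 45; 0.002 0 0.049 -30.5 -11 1.5 45; 0.002 0 0.049 -31 -9 1.5 45; 0.002 0 0.049 -31.5 -8 1.5 45; 0.002 0 0.049 -32 -6 1.5 45; 0.002 0 0.049 -32 -4.5 2 45; 0.002 0 0.049 -28 -2 2 45")

```text
time: 58.42
tool_pos: [0.4653, -0.2442, 0.1594]
tcp_rot: [-2.732, -1.547, -0.016]
wrist_force: [-0.2, -0.6, 0.1]
width: 0.527
```

servo_tool(targets="0 0 0 0 0 0 45; 0 0 0 0 0 0 45")

```text
time: 58.58
tool_pos: [0.4638, -0.2469, 0.1584]
tcp_rot: [-2.734, -1.54, -0.013]
wrist_force: [0.4, -0.7, -0.2]
width: 0.532
```

```bash
python3 - <<'E'
from h import *
stat()
st=bot.read_state(); c=read_camera('wrist'); c['st']=st; np.save('w43.npy',c,allow_pickle=True); crop(c,'w43',220,150,200,150,4)
print(proj(c,[(.457,-.2525,.116)],st))
plan([(.457,-.2523,.12,-.55,45)],step=34)
E
```

```text
t 58.58 p [ 0.4638 -0.2469  0.1584] yang -0.545 z-ax [ 0.005  0.007 -1.   ] F [ 0.4 -0.7 -0.2] w 0.532 q [-0.54  0.02  1.98  0.01  1.15 -0.  ]
[[315.21198188 220.68171164]]
0 -0.004 0.003 -4.4 -1.5 19.1 45; 0 -0.004 0.003 -4.3 -1.5 19.1 45
```

View pics/w43.png

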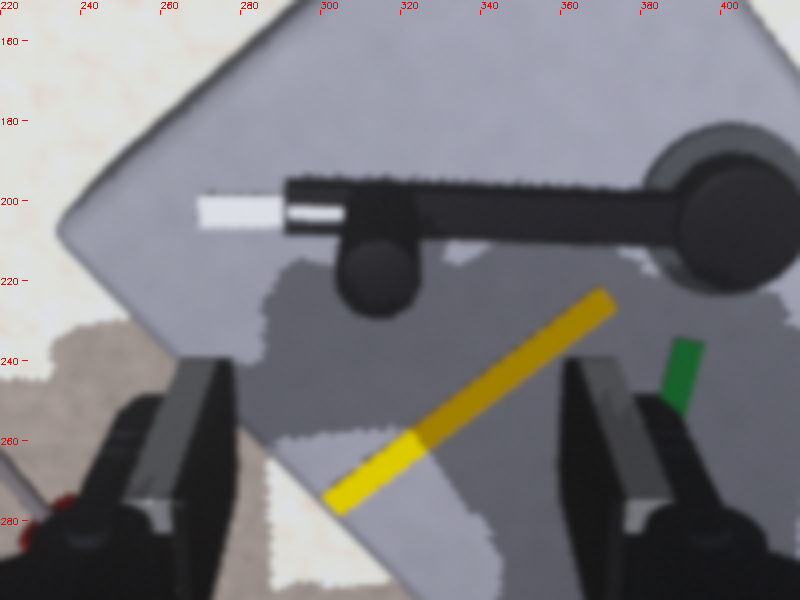

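The knob top at (314,219) matches the prediction. Correct and descend.

servo_tool(targets="0 -0.004 0.002 -4.5 -1.5 0 45; 0 -0.003 0 -4 -1.5 0 45; 0 0 0 0 0 0 45; 0 0 0 0 0 16 45; 0 0 0 0 0 16 45; 0 0 0 0 0 16 45; 0 0 0 0 0 16 45; 0 0 0 0 0 8 45")

```text
time: 59.3
tool_pos: [0.4654, -0.2481, 0.0883]
tcp_rot: [2.72, 1.556, 0.012]
wrist_force: [-0.8, 0.6, 0.8]
width: 0.525
```

servo_tool(targets="0 0 0 0 0 0 45")

```text
time: 59.38
tool_pos: [0.4645, -0.2466, 0.0864]
tcp_rot: [2.722, 1.559, 0.009]
wrist_force: [-0.6, 0.1, -0.0]
width: 0.525
```

```bash
python3 - <<'E'
from h import *
stat()
plan([(.457,-.2523,.083,-.55,45)],step=34)
E
```

```text
t 59.38 p [ 0.4645 -0.2466  0.0864] yang -0.53 z-ax [ 0.007 -0.001 -1.   ] F [-0.6  0.1 -0. ] w 0.525 q [-0.54  0.09  2.05  0.    1.   -0.01]
0.007 -0.003 0.020 -8.7 -3.6 3.4 45
```

servo_tool(targets="0.005 -0.002 0.01 -4.5 -2 0 45; 0.002 0 0.01 -4 -1.5 2 45; 0 0 0 0 0 0 45; 0 0 0 0 0 0 45")

```text
time: 59.72
tool_pos: [0.458, -0.2523, 0.0862]
tcp_rot: [2.741, 1.534, 0.002]
wrist_force: [0.2, 0.5, 0.5]
width: 0.527
```

```bash
python3 - <<'E'
from h import *
stat()
plan([(.457,-.2523,.083,-.55,45)],step=34)
E
```

```text
t 59.72 p [ 0.458  -0.2523  0.0862] yang -0.55 z-ax [ 0.001 -0.    -1.   ] F [0.2 0.5 0.5] w 0.527 q [-0.55  0.09  2.05  0.    1.01 -0.  ]
0.001 -0.001 0 -0.5 -0.9 3.2 45
```

servo_tool(targets="0 0 0 -0.5 -0.9 2 45; 0 0 0 0 0 0 0; 0 0 0 0 0 0 0; 0 0 0 0 0 0 0; 0 0 0 0 0 0 0; 0 0 0 0 0 0 0; 0 0 0 0 0 0 0", newtons=30)

```text
time: 60.3
tool_pos: [0.456, -0.2522, 0.0863]
tcp_rot: [-2.742, -1.533, -0.001]
wrist_force: [0.2, 0.4, 0.6]
width: 0.183
```

```bash
python3 - <<'E'
from h import *
stat()
arc(np.pi+.862,16)
E
```

```text
t 60.3 p [ 0.456  -0.2522  0.0863] yang -0.551 z-ax [ 0.001  0.001 -1.   ] F [0.2 0.4 0.6] w 0.183 q [-0.55  0.08  2.05  0.    1.01 -0.  ]
a0-pi -0.5542354370638196 r 0.08414268444079853 lever 0.18376456293618038
0 -0.001 -0.089 -7.5 -0.5 -0.0 0; 0 0 -0.089 -7.5 0.3 0.0 0; 0 0 -0.089 -7.5 0.3 0.0 0; 0 0 -0.089 -7.5 0.3 0.0 0; 0 0 -0.089 -7.5 0.3 0.0 0; 0 0 -0.089 -7.5 0.3 0.0 0; 0 0 -0.089 -7.5 0.3 0.0 0; 0 0 -0.089 -7.5 0.3 0.0 0

0 0 -0.089 -7.5 0.3 0.0 0; 0 0 -0.089 -7.5 0.3 0.0 0; 0 0 -0.089 -7.5 0.3 0.0 0; 0 0 -0.089 -7.5 0.3 0.0 0; 0 0 -0.089 -7.5 0.3 0.0 0; 0 0 -0.089 -7.5 0.3 0.0 0; 0 0 -0.089 -7.5 0.3 0.0 0; 0 0 -0.089 -7.5 0.3 0.0 0
```

servo_tool(targets="0 0 -0.089 -7.5 0 0 0; 0 0 -0.089 -7.5 0.3 0 0; 0 0 -0.089 -7.5 0.3 0 0; 0 0 -0.089 -7.5 0.3 0 0; 0 0 -0.089 -7.5 0.3 0 0; 0 0 -0.089 -7.5 0.3 0 0; 0 0 -0.089 -7.5 0.3 0 0; 0 0 -0.089 -7.5 0.3 0 0")

```text
time: 60.97
tool_pos: [0.4431, -0.3095, 0.0863]
tcp_rot: [-1.996, -2.421, -0.003]
wrist_force: [-0.6, 1.2, 0.9]
width: 0.184
```

```bash
python3 - <<'E'
from h import *
stat()
arc(np.pi+.862,8)
E
```

```text
t 60.97 p [ 0.4431 -0.3095  0.0863] yang 0.192 z-ax [-0.002  0.004 -1.   ] F [-0.6  1.2  0.9] w 0.184 q [-0.66  0.12  2.01  0.    1.01 -0.85]
a0-pi 0.15235431612315375 r 0.08538426341092661 lever 0.8903543161231537
-0.001 -0.005 -0.089 -7.6 0.4 -0.0 0; 0 0 -0.089 -7.5 0.0 0.0 0; 0 0 -0.089 -7.5 0.0 -0.0 0; 0 0 -0.089 -7.5 0.0 0.0 0; 0 0 -0.089 -7.5 0.0 -0.0 0; 0 0 -0.089 -7.5 0.0 0.0 0; 0 0 -0.089 -7.5 0.0 -0.0 0; 0 0 -0.089 -7.5 0.0 0.0 0
```

servo_tool(targets="0 -0.003 -0.089 -7.5 0.3 0 0; 0 0 -0.089 -7.5 0.2 0 0; 0 0 -0.089 -7.5 0.2 0 0; 0 0 -0.089 -7.5 0.2 0 0; 0 0 -0.089 -7.5 0.2 0 0; 0 0 -0.089 -7.5 0.2 0 0; 0 0 -0.089 -7.5 0.2 0 0; 0 0 -0.05 -4 0.1 0 0")

```text
time: 61.63
tool_pos: [0.4709, -0.3618, 0.0863]
tcp_rot: [-1.039, -2.962, 0.0]
wrist_force: [0.2, 1.1, 0.6]
width: 0.181
```

servo_tool(targets="0 0 0 0 0 0 0")

```text
time: 61.72
tool_pos: [0.4716, -0.3625, 0.0863]
tcp_rot: [-1.037, -2.963, 0.0]
wrist_force: [-0.2, 0.5, 0.8]
width: 0.18
```

```bash
python3 - <<'E'
from h import *
stat()
arc(np.pi+.862,1)
d=read_camera('side');crop(d,'d44',280,100,130,90,6)
E
```

```text
t 61.72 p [ 0.4716 -0.3625  0.0863] yang 0.897 z-ax [-0.002  0.    -1.   ] F [-0.2  0.5  0.8] w 0.18 q [-0.7   0.22  1.9  -0.    1.03 -1.59]
a0-pi 0.8674207078767537 r 0.08648017910598461 lever 1.6054207078767537
-0.001 -0.002 0.005 0.4 1.5 -0.0 0
```

View pics/d44.png

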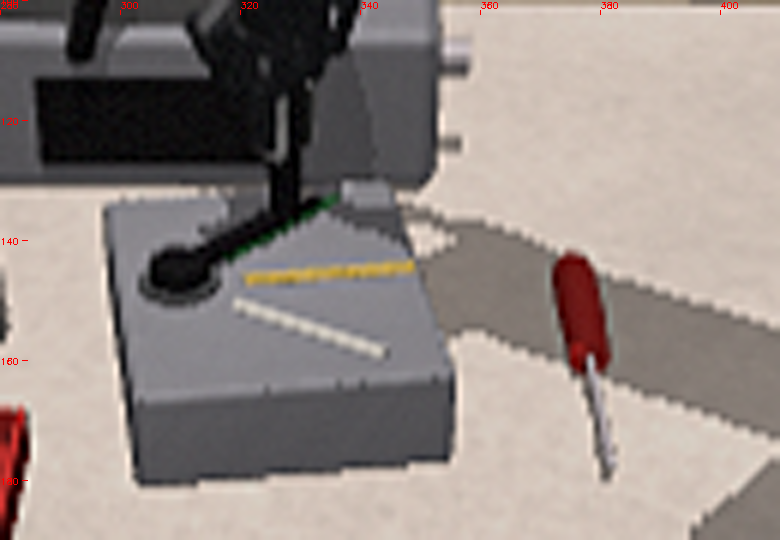

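The lever lies along the green mark. Release, lift, and verify.

servo_tool(targets="0 0 0 0 0 0 40; 0 0 0 0 0 0 40; 0 0 0 0 0 0 40; 0 0 0 0 0 -20 40; 0 0 0 0 0 -35 40; 0 0 0 0 0 -35 40; 0 0 0 0 0 -35 40; 0 0 0 0 0 0 40")

```text
time: 62.43
tool_pos: [0.4678, -0.3587, 0.2116]
tcp_rot: [-1.046, -2.949, -0.005]
wrist_force: [1.4, -1.0, 0.4]
width: 0.468
```

servo_tool(targets="0 0 0 25 0 0 40; 0 0 0 25 0 0 40; 0 0 0 0 0 0 40; 0 0 0 0 0 0 40")

```text
time: 62.77
tool_pos: [0.4297, -0.3278, 0.2167]
tcp_rot: [-1.051, -2.957, 0.001]
wrist_force: [0.4, -0.8, 0.7]
width: 0.465
```

```bash
python3 - <<'E'
from h import *
stat()
st=bot.read_state(); c=read_camera('wrist'); c['st']=st; np.save('w45.npy',c,allow_pickle=True); save('w45',c['image'])
d=read_camera('side');save('d45',d['image'])
E
```

```text
t 62.77 p [ 0.4297 -0.3278  0.2167] yang 0.888 z-ax [-0.004  0.001 -1.   ] F [ 0.4 -0.8  0.7] w 0.465 q [-0.7   0.01  1.88 -0.    1.26 -1.58]
```

View pics/w45.png

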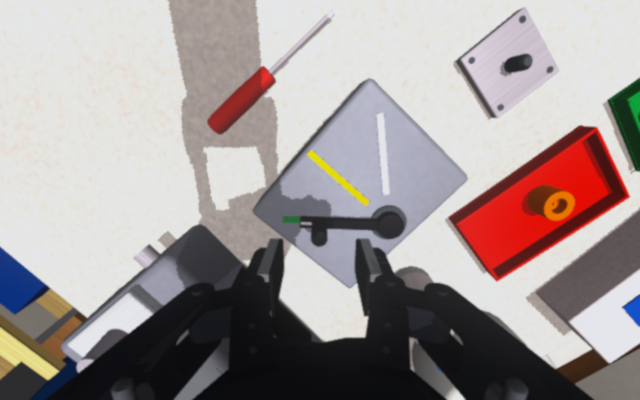

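View pics/d45.png

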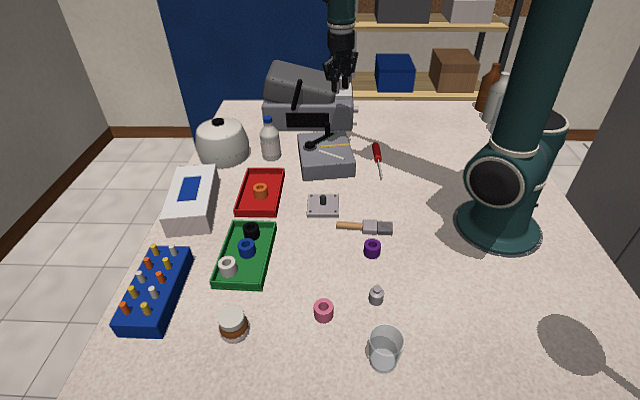

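The lever lies over the green mark, whose end shows at (291,218). Orange is in the red tray, white, blue and black are in the green tray, and everything else is in place. Handing in.

```bash
python3 - <<'E'
from h import *
finish_job(); stat()
E
```

```text
the job is handed in; nothing more can be done
the job is handed in; nothing more can be done
```

The job is handed in after about 63 s of the 210 s allowed. In my last checks every sleeve was in its tray and the lever stood at the green mark, though no verdict is reported.

- **Lever:** I swung it to the white mark first, where I estimated it at about 0.18 rad, and it was still there once all sleeves were sorted. I then swung it to the green mark at about 1.605 rad. It lay along the green mark after release.
- **Sleeves present:** only white, blue, orange and black were there. White, blue and black went fully down the pin and are in the green tray. Orange hung on its shoulder and is in the red tray.

Three things did not go cleanly:

- **White slipped:** the first grip to take it off the pin slipped. It stayed seated, and the second try worked.
- **Blue dropped:** the first lift pinched blue by its wall, and it came down upright a few centimetres away. I gripped deeper after that.
- **White moved in the tray:** it slid toward the far wall of the green tray after I placed it, but it is still inside.

The last side view showed the jar, weight, beaker, flask, brush and screwdriver where they started, and the purple and pink look-alikes untouched.

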